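# Pack and seal the dry-storage box

## Task

Swap the drying carton in the open storage box: put the spent one that is in the box's small bay into the steel tray, and put the fresh one from the worktop in its place. Put every small black-capped vial from the worktop into the box's large bay, then lower the lid gently until it is fully shut and, last of all, screw the vent plug in the lid clockwise until it is snug, without forcing it further. Leave the timer, the amber bottle and the marker alone.

Things in the scene. Friction and masses are not known exactly. Their poses are not given: they have to be found in the camera images.
- box: Grey storage box fixed to the worktop, 130 (x) x 266 (y) x 66 mm high; origin at the centre of its underside, x away from the robot towards the hinge, z up. Walls 5 mm, floor top at z = 6 mm. A cross wall 4 mm thick, 50 mm high at y = +22 mm divides it: small bay y = +24..+128 mm, large bay y = -128..+20 mm, both x = -60..+60 mm.
- lid (a joint): Lid angle in rad: 0 shut, about 1.6 upright (open). The hinge is stiff (about 0.4 N m) and the lid stays where it is left; 3 to 5 N at the bar moves it. The lid is a plate 130 x 266 x 8 mm; shut, its top is 75 mm above the worktop.
- lid_bar (a point): Middle of the lid's handle: a round bar of 12 mm diameter, 94 mm free length between two arms, parallel to the hinge, 42 mm beyond the lid's free edge (36 mm clear gap). Pinched from above, a finger either side, it turns between the fingers as the lid comes down. Axes are the lid's: y along the bar, x from bar to hinge, z out of the lid's top.
- lid_hinge (a point): Middle of the lid's hinge line, at the box's far rim (box x = +65, z = 66.5 mm). The bar lies 172 mm from it along the lid's -x and 4 mm along the lid's z. Axes are the lid's, equal to the box's when shut.
- plug_grip (a point): Tapered brass vent plug in the middle of the lid's top: centre of its grip bar, 36 mm long (x), 12 mm thick (y), 31 mm tall; z = plug axis. Lid shut: the point is 101 mm, the bar's foot 83 mm and its top 115 mm above the worktop. Clockwise from above tightens: light (0.03 N m) for 0.8 to 2.4 rad, then snug: 0.12 N m rising by 0.06 N m per rad. It stays where it is left.
- collar (a point): Steel collar 36 mm in diameter round the foot of the plug. Plug and collar turn together once the plug is snug; the x axes of plug and collar are then parallel.
- plug_bite (a joint): How far the plug has been turned beyond the point where it goes snug, rad: 0 while it runs light; 0.12 to 1.3 is properly snug, more is forced.
- tray: Open steel tray fixed to the worktop, 130 x 130 x 25 mm, wall and floor 3 mm; origin at the centre of its underside. Beyond the tray and vials, from about x = 0.57 m, stand a drawer cabinet (y 0.1 to 0.34 m, about 0.2 m tall) and a low stirrer (y -0.16 to 0 m): keep the hand clear of them.
- vial_1_mid (a point): Centre of a small closed sample vial with a black cap, 25 mm diameter, 47 mm tall, 20 g (up to four; None if absent), standing on the worktop at the start. z is its long axis.
- vial_2_mid (a point): Centre of a small closed sample vial with a black cap, 25 mm diameter, 47 mm tall, 20 g (up to four; None if absent), standing on the worktop at the start. z is its long axis.
- vial_3_mid (a point): Centre of a small closed sample vial with a black cap, 25 mm diameter, 47 mm tall, 20 g (up to four; None if absent), standing on the worktop at the start. z is its long axis.
- vial_4_mid (a point): Centre of a small closed sample vial with a black cap, 25 mm diameter, 47 mm tall, 20 g (up to four; None if absent), standing on the worktop at the start. z is its long axis.
- fresh_mid (a point): Centre of the fresh drying carton, a plain cardboard box 40 (x) x 45 (y) x 30 (z) mm, 50 g, on the worktop at the start.
- spent_mid (a point): Centre of the spent drying carton, same size and look, on the floor of the box's small bay at the start.
- vial_1: The same vial as vial_1_mid; origin at the centre of its foot.
- vial_2: The same vial as vial_2_mid; origin at the centre of its foot.
- vial_3: The same vial as vial_3_mid; origin at the centre of its foot.
- vial_4: The same vial as vial_4_mid; origin at the centre of its foot.
- fresh: The fresh carton; origin at the centre of its underside.
- spent: The spent carton; origin at the centre of its underside.
- timer: Square white timer, 63 x 63 x 21 mm; leave it alone.
- amber_bottle: Small amber bottle with a white cap, 37 mm diameter, 83 mm tall; leave it alone.
- marker: Marker pen with a red cap, 18 x 137 x 18 mm, lying; leave it alone.

How it is judged:
By the outcome, as a careful person would: the job done as asked, in the order asked, and still so for the second after the job is handed in, with the robot touching nothing.
Of vial_1, vial_2, vial_3, vial_4 only 2 to 4 are there at a start; the rules pass over those that are not, and their reading is None.
At some moment in a run one of fresh, spent may be knocked a few centimetres aside while the robot is not near it.
Once in a run the grip may slacken for a moment while it holds something.
It also fails if it takes over 210 s, if anything falls off the work surface, if the arm or the gripper's body presses on something with over 40 N, if the wrist force passes 120 N, or if a joint passes its speed limit or range.

## Robot

A 6-joint arm with a two-finger parallel gripper is mounted at the origin on a cart in front of the work surface, level with it; the furniture and walls round the work are solid. World frame = base frame: x ahead of the robot, y to its left, z up, the work surface at z = 0. Lengths are in mm, angles in rad, forces in N, time in s.
With the tool pointing down it reaches from about 350 to 775 mm from the base axis. Payload 7.3 kg.
Tool frame: the origin (TCP) lies on the centre line of the jaws, within the pads' length; the fingertips stand 22 mm ahead of it and the grasp point (between the pads) lies 3 mm ahead of it; x points along the fingers, z is the direction in which the jaws open and shut, and the axes are right-handed (so a half turn about x gives the same grasp; the last joint's range is limited). The gripper opens to 92 mm and grips with 3 to 60 N. Pads are 19 mm wide; open, the fingers measure 130 mm over their backs; the gripper's body (75 mm by 190 mm) begins 47 mm behind the grasp point.
Start: joints at [-1.281, 0.342, 1.524, -0, 1.275, -0.146], TCP at [221.645, -475.937, 248.741] pointing down, gripper open.
Joint ranges: [-2.53, 2.53], [-0.77, 2.02], [0.04, 2.7], [-1, 4.14], [0.28, 2.66], [-3.11, 3.11]. Speed limits (rad/s): [2.57, 2.57, 3.14, 3.14, 3.14, 3.14].

## Interface

Orientations are given as [roll, pitch, yaw] about the fixed x, y, z axes, in that order (R = Rz(yaw) Ry(pitch) Rx(roll)).
In Python, from plant import readout, imaging, bot gives the robot as it stands.
- The arm moves only by the tool arm_command, never from a script. Its argument "plan" is a list of rows, each an object of numbers: "tx", "ty", "tz": the shift along the tool's x, y, z in cm; "wx", "wy", "wz": the turn, a rotation vector about the tool's x, y, z in rad; "jaw": the opening, from -1 (shut) to 1 (fully open). In form: [{"tx": .., "ty": .., "tz": .., "wx": .., "wy": .., "wz": .., "jaw": ..}, ...]. A call has 1 to 20 rows; each row shifts and turns the commanded pose from where the row before left it, along the tool's axes as they then stand; what a row does not reach is not made up. A row lasts 1/10 s, in which the tool goes at most 50 mm and 8.59 degrees, less where a joint would pass 70% of its speed; a pose out of reach is approached as far as the arm can. A call with a gripper value outside its range is refused whole. The fingers move at their own pace and stop on an object; the grip force is fixed at half the most. Time passes only in rows, so rows that do not move let the fingers close. It gives the time, the measured TCP pose, the force and the opening at its end, in the units of the state.
- readout.get_obs(): the state, without advancing time (a new reading comes with each control period).
- imaging.capture(name): name is "side" or "top"; returns the picture (480x640x3 uint8, blue, green, red); there is no depth.
- imaging.get_calibration(name): a dict with "fx", "fy", "cx", "cy" (pixels), "dist" ([k1, k2, p1, p2, k3] as OpenCV has them; the pictures are not rectified), "position" and "rotation" of the camera in the world. Camera axes: x right, y up, looking along -z (the intrinsics and any distortion apply to the point x, -y, -z); pixel columns grow to the right and rows downward; lengths in mm; the calibration is good to about 2 mm. A picture is of the moment at which its call begins. get_calibration takes no time and is no camera call.
- bot.close_job(): hands the job in, once; it reports no verdict.
The state is a dict: "time": time; "joint_positions": joint angles; "dq": joint speeds; "tau": joint torques, N m; "tool_pos": TCP position; "tcp_rot": TCP orientation; "contact_force": force on the tool from outside, world axes, zero at the start; "moment": the same for the moment, N m; "grip_width": finger opening in mm.
Only numpy, scipy, OpenCV 4.12 (cv2) and the standard library are available. Lean on these libraries where they do the work, as an engineer would, in place of code of your own. Each camera call takes 0.05 s, during which the arm holds its last target.

## Working session

There is one attempt and no reset: what is moved stays moved. The work goes in short steps, Python scripts to look and compute and a tool call to move; the robot and the scene stay as the last step left them, time stands still between calls to the robot, and variables do not carry over. Pictures are saved under pics/ and viewed, and the job is handed in when it is done.

Besides the shell and the picture viewer there is one more tool, called after "Call:" as name(argument=value, ...) on one line, values as JSON. arm_command: Moves the arm, as the interface text tells. Its arguments: {"type":"object","properties":{"plan":{"type":"array"}},"required":["plan"]}

```bash
ls; mkdir -p pics
python3 - <<'E'
from plant import readout, imaging, bot
import cv2
o=readout.get_obs(); print(o)
for n in("side","top"):
    im=imaging.capture(n); cv2.imwrite(f"pics/{n}0.png",im); print(n,imaging.get_calibration(n))
E
```

```text
pics
{'time': 0.0, 'joint_positions': array([-1.28099615e+00,  3.42700488e-01,  1.52502075e+00, -8.34278637e-06,
        1.27539143e+00, -1.45961078e-01]), 'dq': array([-0.00031725, -0.00141682,  0.00015456, -0.00096681,  0.00033232,
        0.00054056]), 'tau': array([ 1.61510903e-03, -4.31240737e+01, -2.44217867e+01,  7.18661863e-02,
        5.58653427e-02, -1.05754079e-04]), 'tool_pos': array([ 221.53123932, -475.55858292,  248.05517396]), 'tcp_rot': array([3.00087999, 1.56927629, 1.86584734]), 'contact_force': array([-0.11760258,  0.08832772, -0.90320642]), 'moment': array([-0.00833457,  0.01031954,  0.02977723]), 'grip_width': 91.51464784977273}
side {'fx': 498.30208266155364, 'fy': 498.30208266155364, 'cx': 314.0265835860414, 'cy': 240.09728986401308, 'dist': array([-0.01140352,  0.        ,  0.        ,  0.        ,  0.        ]), 'position': array([ 574.64272314, -728.20399279, 1295.4954973 ]), 'rotation': array([ 0.49598238, -0.00463685,  0.06619738])}
top {'fx': 455.707069762423, 'fy': 455.707069762423, 'cx': 314.04034938703, 'cy': 244.77519344939992, 'dist': array([0.02826735, 0.        , 0.        , 0.        , 0.        ]), 'position': array([ 398.38179291,  -72.99206069, 1334.93585464]), 'rotation': array([ 0.09601475,  0.0089522 , -1.56463568])}
```

View pics/top0.png

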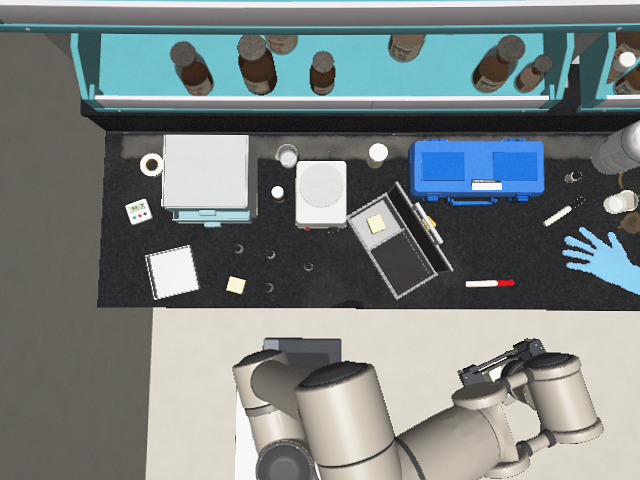

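View pics/side0.png

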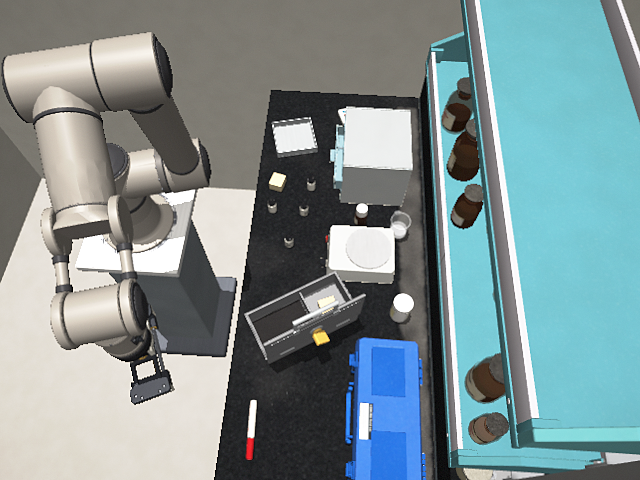

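The top view shows four vials at about (239,248), (270,254), (308,266) and (269,287). The fresh carton is at (236,285), the tray at (173,271), and the box near (400,245) with the spent carton at (376,224).

```bash
cat > h.py <<'E'
import numpy as np, cv2
from scipy.spatial.transform import Rotation as Ro
from plant import readout, imaging, bot
CAL={n:imaging.get_calibration(n) for n in("side","top")}
def KR(n):
    c=CAL[n];K=np.array([[c['fx'],0,c['cx']],[0,c['fy'],c['cy']],[0,0,1]]);return K,c['dist'],Ro.from_euler('xyz',c['rotation']).as_matrix(),c['position']
F=np.diag([1,-1,-1.])
def proj(n,P):
    K,d,R,p=KR(n);P=np.atleast_2d(P).astype(float)
    Rc=F@R.T
    return cv2.projectPoints(P,cv2.Rodrigues(Rc)[0],-Rc@p,K,d)[0][:,0]
def ray(n,uv):
    K,d,R,p=KR(n);u=cv2.undistortPoints(np.array([[uv]],float),K,d)[0,0]
    return p,R@F@np.array([u[0],u[1],1])
def onz(n,uv,z):
    p,v=ray(n,uv);return p+v*(z-p[2])/v[2]
def tri(uvt,uvs):
    A=[];b=[]
    L=[]
    for n,uv in(("top",uvt),("side",uvs)):
        p,v=ray(n,uv);v=v/np.linalg.norm(v);M=np.eye(3)-np.outer(v,v);A.append(M);b.append(M@p)
    x=np.linalg.solve(A[0]+A[1],b[0]+b[1]);r=np.linalg.norm(A[0]@x-b[0])+np.linalg.norm(A[1]@x-b[1])
    return x,r
def snap(n,tag,box=None,k=1):
    im=imaging.capture(n);cv2.imwrite(f"pics/{tag}_raw.png",im)
    if box:
        x0,y0,x1,y1=box;im=cv2.resize(im[y0:y1,x0:x1],None,fx=k,fy=k,interpolation=cv2.INTER_CUBIC);cv2.imwrite(f"pics/{tag}.png",im)
    return im
def pose():
    o=readout.get_obs();R=Ro.from_euler('xyz',o['tcp_rot']).as_matrix();return o,o['tool_pos'],R
def togo(P,jawyaw=None):
    """tool-axis shift in cm to bring TCP to P; jaw axis yaw now"""
    o,p,R=pose();return np.round(R.T@(np.array(P)-p)/10,2)
E
python3 - <<'E'
from h import *
print(Ro.from_euler('xyz',readout.get_obs()['tcp_rot']).as_matrix().round(3), proj("top",readout.get_obs()['tool_pos']),proj("side",readout.get_obs()['tool_pos']))
a=cv2.imread('pics/top0.png');b=cv2.imread('pics/side0.png')
cv2.imwrite('pics/t1.png',cv2.resize(a[170:310,320:480],None,fx=5,fy=4.28/1*1.0,interpolation=2)[:600])
cv2.imwrite('pics/t2.png',cv2.resize(a[190:310,130:330],None,fx=4,fy=4,interpolation=2))
cv2.imwrite('pics/s1.png',cv2.resize(b[250:370,230:390],None,fx=5,fy=5,interpolation=2))
cv2.imwrite('pics/s2.png',cv2.resize(b[100:260,240:420],None,fx=3.7,fy=3.7,interpolation=2))
E
```

```text
[[-0.     0.907  0.422]
 [ 0.001  0.422 -0.907]
 [-1.     0.    -0.001]] [[491.7725799  366.79552293]] [[152.88212687 361.02017755]]
```

View pics/t1.png

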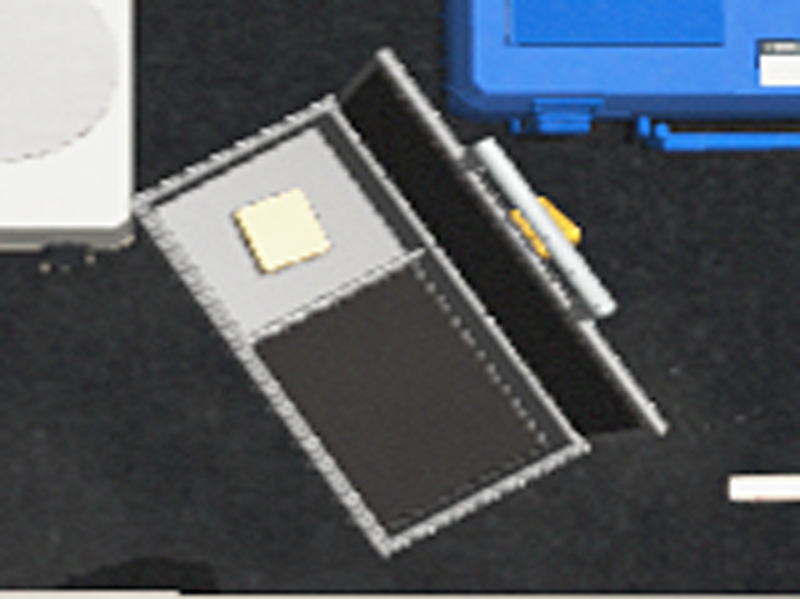

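View pics/t2.png

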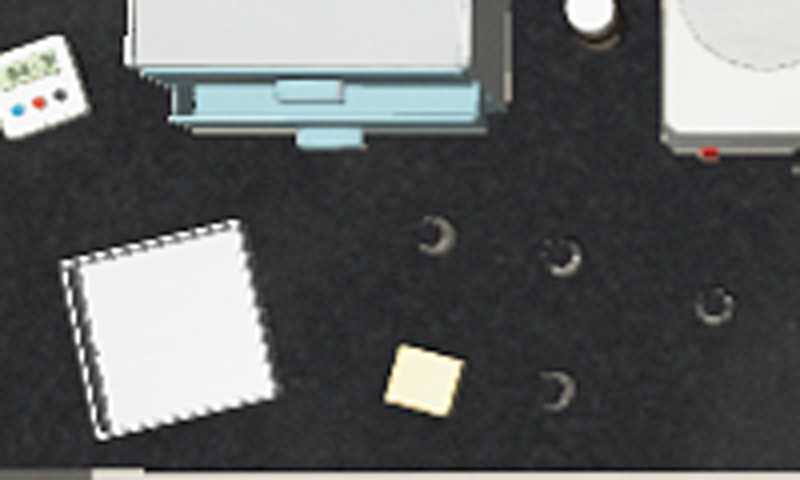

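View pics/s1.png

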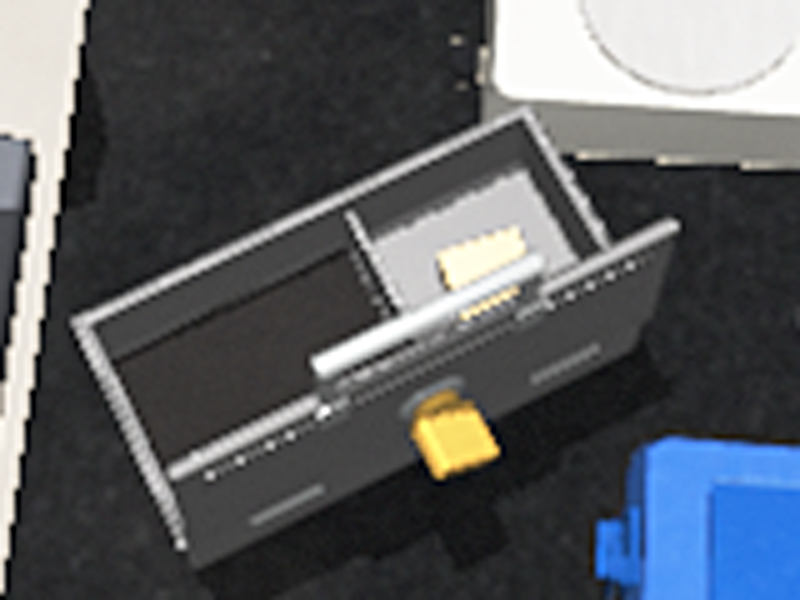

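View pics/s2.png

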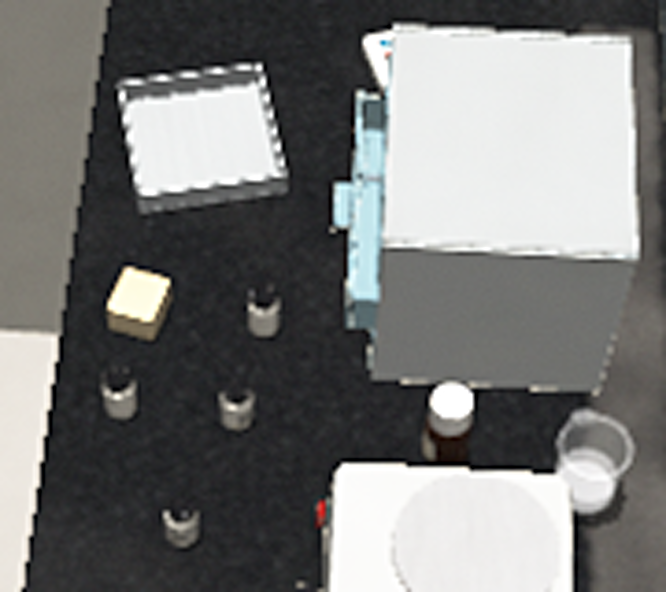

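Run:
```python
from h import *
a=cv2.imread('pics/top0.png');b=cv2.imread('pics/side0.png')
T=[(348,218.6),(386,193.4),(437.4,274),(397.6,298.5)]
C=np.array([onz("top",t,66) for t in T]);print("rim top",C.round(0))
S=[(230+527/5,250+110/5),(230+75/5,250+322/5),(230+183/5,250+547/5)]
print("rim side far-left..",[onz("side",s,66).round(0) for s in S])
c=C.mean(0);print("c",c,[np.linalg.norm(C[i]-C[(i+1)%4]).round(0) for i in range(4)])
for i in range(4):
    e=C[(i+1)%4]-C[i];print(np.degrees(np.arctan2(e[1],e[0])).round(1))
for n,im in(("top",a),("side",b)):
    hsv=cv2.cvtColor(im,cv2.COLOR_BGR2HSV)
    m=cv2.inRange(hsv,(12,25,120),(35,130,255))
    k,l,s,ce=cv2.connectedComponentsWithStats(m)
    for i in range(1,k):
        if 40<s[i,4]<800 : 
            cn=cv2.findContours((l==i).astype(np.uint8),0,2)[0][0];print(n,s[i],ce[i].round(1),cv2.minAreaRect(cn))
# vials: contrast stretch
cr=a[235:300,225:325].astype(float);cr=np.clip((cr-20)*2.2,0,255).astype(np.uint8);cv2.imwrite('pics/v1.png',cv2.resize(cr,None,fx=8,fy=8,interpolation=0))
cr=b[165:255,255:330].astype(float);cr=np.clip((cr-20)*2.2,0,255).astype(np.uint8);cv2.imwrite('pics/v2.png',cv2.resize(cr,None,fx=6.6,fy=6.6,interpolation=0))
```

```text
rim top [[ 595. -156.   66.]
 [ 667. -263.   66.]
 [ 441. -403.   66.]
 [ 373. -292.   66.]]
rim side far-left.. [array([ 601., -158.,   66.]), array([ 372., -295.,   66.]), array([ 441., -408.,   66.])]
c [ 519.0291154  -278.48377304   66.        ] [np.float64(129.0), np.float64(266.0), np.float64(130.0), np.float64(261.0)]
-56.0
-148.3
121.7
31.6
top [621 192  14  18 158] [628.8 200.1] ((627.6890258789062, 200.70123291015625), (17.889907836914062, 12.03703784942627), 83.6598129272461)
top [367 214  19  20 237] [375.9 223.5] ((375.7068786621094, 223.5172119140625), (16.341188430786133, 15.412713050842285), 68.19859313964844)
top [226 276  20  18 240] [235.2 284.6] ((235.4412078857422, 284.7353210449219), (16.734956741333008, 14.794672966003418), 14.03624439239502)
top [232 362  32  46 703] [245.6 385.9] ((249.13478088378906, 385.8468933105469), (43.89095687866211, 27.085124969482422), 78.2317123413086)
top [523 385  12  23  94] [528.3 396.6] ((527.5045166015625, 396.71270751953125), (23.745346069335938, 6.255856513977051), 70.34617614746094)
top [554 422  50  22 458] [580.6 434.9] (
[... 5223 characters left out ...]
3.2901611328125)
side [ 50 292  18  56 441] [ 57.9 319.7] ((57.963253021240234, 319.58148193359375), (55.03599548339844, 16.26699447631836), 87.70938873291016)
side [317 296  18  12  93] [326.2 300.7] ((325.7000427246094, 300.4000549316406), (7.602630138397217, 16.994115829467773), 63.43495178222656)
side [ 95 336  32  10 133] [110.7 341.1] ((110.9705810546875, 341.6176452636719), (5.748655796051025, 31.78030776977539), 77.47119140625)
side [468 383  16  17  88] [475.6 392.5] ((473.7500305175781, 391.75), (19.091880798339844, 7.071067810058594), 45.0)
side [463 468  30  12 264] [477.8 474. ] ((477.1883850097656, 474.3950500488281), (29.306371688842773, 10.486498832702637), 4.573921203613281)
```

View pics/v1.png

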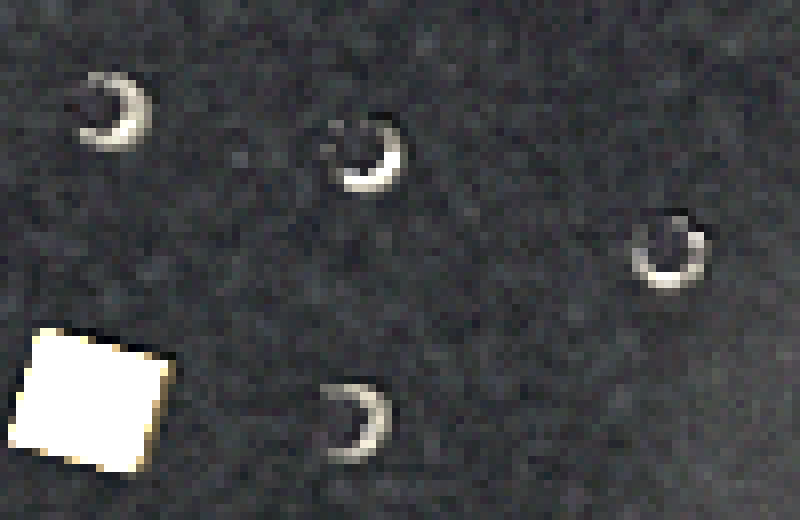

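View pics/v2.png

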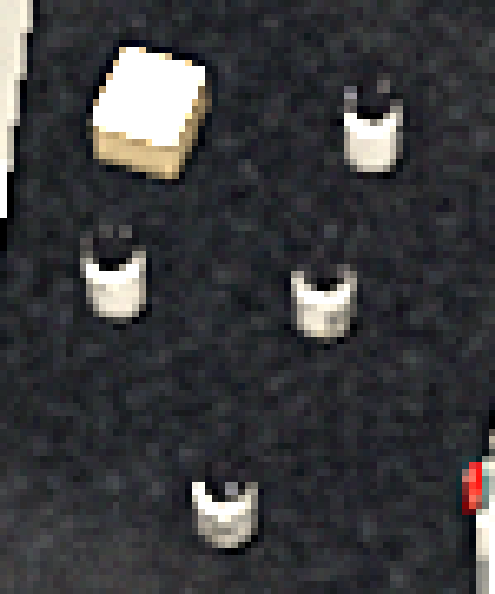

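Run:
```python
from h import *
top={'A':(239.5,248.9),'B':(271,254.4),'C':(308.9,266.5),'D':(269.5,287.9)}
side={'A':(373,172),'B':(324,340),'C':(226,548),'D':(116,318)}
for k in top:
    t=onz("top",top[k],0);t2=onz("top",top[k],20)
    s=side[k];s=onz("side",(255+s[0]/6.6,165+s[1]/6.6),0)
    v=s-CAL['side']['position'];v[2]=0;s=s+12.5*v/np.linalg.norm(v)
    print(k,t.round(0),t2.round(0),s.round(0))
print("fresh",onz("top",(235.44,284.73),30),onz("side",(276.6,180.2),30), "spent",onz("top",(375.8,223.5),36))
def rect(tag,n,lo,hi,win,z):
    a=cv2.imread('pics/%s0.png'%n);x0,y0,x1,y1=win
    h=cv2.cvtColor(a,cv2.COLOR_BGR2HSV);m=np.zeros(h.shape[:2],np.uint8);m[y0:y1,x0:x1]=cv2.inRange(h,lo,hi)[y0:y1,x0:x1]
    c=max(cv2.findContours(m,0,2)[0],key=cv2.contourArea)
    b=cv2.boxPoints(cv2.minAreaRect(c));P=np.array([onz(n,q,z) for q in b]);print(tag,P.round(0).tolist(),P.mean(0).round(0))
    for i in range(2):
        e=P[i+1]-P[i];print('  ',np.linalg.norm(e).round(1),np.degrees(np.arctan2(e[1],e[0])).round(1))
rect('fresh','top',(12,15,110),(40,150,255),(220,270,260,300),30)
rect('spent','top',(12,15,110),(40,150,255),(360,205,395,240),36)
rect('tray','top',(0,0,120),(180,60,255),(135,238,210,305),25)
rect('fresh_s','side',(12,0,200),(40,150,255),(262,168,292,195),30)
# tray corners from side
for q in [(118,82),(262,63),(288,186),(143,212)]:
    print(onz('side',(240+q[0]/3.7,100+q[1]/3.7),25).round(0))
```

```text
A [514. 159.   0.] [512. 156.  20.] [514. 157.   0.]
B [498.  66.   0.] [496.  64.  20.] [498.  63.  -0.]
C [463. -46.   0.] [462. -46.  20.] [462. -47.   0.]
D [400.  69.   0.] [400.  67.  20.] [400.  68.   0.]
fresh [408.23803576 163.10705527  30.        ] [405.99108104 157.35164417  30.        ] spent [ 585.72571637 -237.55762012   36.        ]
fresh [[394.0, 191.0, 30.0], [435.0, 181.0, 30.0], [423.0, 135.0, 30.0], [381.0, 145.0, 30.0]] [408. 163.  30.]
   42.5 -13.9
   47.8 -104.8
spent [[599.0, -208.0, 36.0], [617.0, -249.0, 36.0], [572.0, -268.0, 36.0], [554.0, -226.0, 36.0]] [ 586. -238.   36.]
   45.1 -66.4
   48.1 -157.4
tray [[493.0, 429.0, 25.0], [523.0, 300.0, 25.0], [395.0, 267.0, 25.0], [365.0, 395.0, 25.0]] [444. 348.  25.]
   132.7 -76.8
   132.7 -165.5
fresh_s [[381.0, 147.0, 30.0], [395.0, 195.0, 30.0], [432.0, 176.0, 30.0], [418.0, 128.0, 30.0]] [407. 161.  30.]
   50.1 73.6
   41.5 -27.1
[366. 394.  25.]
[493. 425.  25.]
[526. 287.  25.]
[403. 250.  25.]
```

Run:
```python
from h import *
print("stirrer top",tri((322,184),(369,250)))
# bar ends
f=4.28
t=[(320+480/5,170+148/f),(320+607/5,170+305/f)]
s=[(230+540/5,250+262/5),(230+320/5,250+362/5)]
for a,b in zip(t,s): print("bar",tri(a,b))
for i,u in enumerate([(296,220),(345,222)]): print("stirrer front top",onz("top",u,80))
print("cab handle", [onz("top",u,z) for u in[(211,225)] for z in(60,120)])
b=lambda x,y,z: np.array([519+.527*x+.85*y,-279-.85*x+.527*y,z])
print(proj("top",[b(68,-47,238),b(68,47,238)]),t)
print(proj("side",[b(68,-47,238),b(68,47,238)]),s)
```

```text
stirrer top (array([692.54372159, -82.77318258,  63.39318302]), np.float64(3.2532299405072034))
bar (array([ 605.57960633, -310.83861916,  231.69417967]), np.float64(2.004585643759585))
bar (array([ 512.50219379, -368.20168145,  242.94821449]), np.float64(2.218731043596375))
stirrer front top [588.15230181 -10.39900775  80.        ]
stirrer front top [ 583.19102217 -146.62302114   80.        ]
cab handle [array([575.66674332, 230.52699621,  60.        ]), array([567.32350238, 216.24302784, 120.        ])]
[[438.17991421 240.92023536]
 [417.01565233 208.09097724]] [(416.0, 204.57943925233644), (441.4, 241.26168224299064)]
[[295.88419824 320.2535429 ]
 [332.90963043 301.66654172]] [(338.0, 302.4), (294.0, 322.4)]
```

Call:
arm_command(plan=[{"tx":-1,"wx":-0.13,"jaw":0.3},{"tx":-1,"wx":-0.13,"jaw":0.3},{"tx":-1,"wx":-0.13,"jaw":0.3},{"tx":-1,"wx":-0.13,"jaw":0.3},{"tx":-1,"wx":-0.13,"jaw":0.3},{"tx":-1,"wx":-0.13,"jaw":0.3},{"tx":-1,"wx":-0.13,"jaw":0.3},{"tx":-1,"wx":-0.13,"jaw":0.3},{"wx":-0.13,"jaw":0.3},{"wx":-0.13,"jaw":0.3},{"wx":-0.13,"jaw":0.3},{"wx":-0.12,"jaw":0.3},{"jaw":0.3}])

```text
invalid input at $.plan[0]: expected keys tx, ty, tz, wx, wy, wz, jaw
```

Call:
arm_command(plan=[{"tx":-1,"ty":0,"tz":0,"wx":-0.13,"wy":0,"wz":0,"jaw":0.3},{"tx":-1,"ty":0,"tz":0,"wx":-0.13,"wy":0,"wz":0,"jaw":0.3},{"tx":-1,"ty":0,"tz":0,"wx":-0.13,"wy":0,"wz":0,"jaw":0.3},{"tx":-1,"ty":0,"tz":0,"wx":-0.13,"wy":0,"wz":0,"jaw":0.3},{"tx":-1,"ty":0,"tz":0,"wx":-0.13,"wy":0,"wz":0,"jaw":0.3},{"tx":-1,"ty":0,"tz":0,"wx":-0.13,"wy":0,"wz":0,"jaw":0.3},{"tx":-1,"ty":0,"tz":0,"wx":-0.13,"wy":0,"wz":0,"jaw":0.3},{"tx":-1,"ty":0,"tz":0,"wx":-0.13,"wy":0,"wz":0,"jaw":0.3},{"tx":0,"ty":0,"tz":0,"wx":-0.13,"wy":0,"wz":0,"jaw":0.3},{"tx":0,"ty":0,"tz":0,"wx":-0.13,"wy":0,"wz":0,"jaw":0.3},{"tx":0,"ty":0,"tz":0,"wx":-0.13,"wy":0,"wz":0,"jaw":0.3},{"tx":0,"ty":0,"tz":0,"wx":-0.12,"wy":0,"wz":0,"jaw":0.3},{"tx":0,"ty":0,"tz":0,"wx":0,"wy":0,"wz":0,"jaw":0.3}])

```text
time: 1.4
tool_pos: [221.6, -475.8, 328.3]
tcp_rot: [1.455, 1.57, 1.871]
contact_force: [-0.4, 0.1, 0.3]
grip_width: 59.5
```

```bash
cat >> h.py <<'E'
def st(*targets,jaw=None):
    """state + tool-axis shift (cm) to each target; jaw: wanted world jaw angle deg -> wx"""
    o,p,R=pose();z=R[:,2];a=np.degrees(np.arctan2(z[1],z[0]))
    print("t%.1f p %s jaw %.1f down %s F %s M %s w %.1f j6 %.2f"%(o['time'],p.round(1),a,R[:,0].round(3),o['contact_force'].round(1),o['moment'].round(2),o['grip_width'],o['joint_positions'][5]))
    if jaw is not None:
        d=(jaw-a+90)%180-90;print(" wx",round(-np.radians(d),3))
    for T in targets: print(" go",T,togo(T))
E
python3 -c "
from h import *
st([586,-238,320],[586,-238,31],jaw=24)"
```

```text
t1.4 p [ 221.6 -475.8  328.3] jaw 23.8 down [-0.     0.001 -1.   ] F [-0.4  0.1  0.3] M [ 0.02 -0.12 -0.04] w 59.5 j6 -1.70
 wx -0.003
 go [586, -238, 320] [ 0.84  7.02 42.94]
 go [586, -238, 31] [29.74  7.   42.94]
```

Call:
arm_command(plan=[{"tx":0,"ty":0.47,"tz":2.86,"wx":0,"wy":0,"wz":0,"jaw":0.3},{"tx":0,"ty":0.47,"tz":2.86,"wx":0,"wy":0,"wz":0,"jaw":0.3},{"tx":0,"ty":0.47,"tz":2.86,"wx":0,"wy":0,"wz":0,"jaw":0.3},{"tx":0,"ty":0.47,"tz":2.86,"wx":0,"wy":0,"wz":0,"jaw":0.3},{"tx":0,"ty":0.47,"tz":2.86,"wx":0,"wy":0,"wz":0,"jaw":0.3},{"tx":0,"ty":0.47,"tz":2.86,"wx":0,"wy":0,"wz":0,"jaw":0.3},{"tx":0,"ty":0.47,"tz":2.86,"wx":0,"wy":0,"wz":0,"jaw":0.3},{"tx":0,"ty":0.47,"tz":2.86,"wx":0,"wy":0,"wz":0,"jaw":0.3},{"tx":0,"ty":0.47,"tz":2.86,"wx":0,"wy":0,"wz":0,"jaw":0.3},{"tx":0,"ty":0.47,"tz":2.86,"wx":0,"wy":0,"wz":0,"jaw":0.3},{"tx":0,"ty":0.47,"tz":2.86,"wx":0,"wy":0,"wz":0,"jaw":0.3},{"tx":0,"ty":0.47,"tz":2.86,"wx":0,"wy":0,"wz":0,"jaw":0.3},{"tx":0,"ty":0.47,"tz":2.86,"wx":0,"wy":0,"wz":0,"jaw":0.3},{"tx":0,"ty":0.47,"tz":2.86,"wx":0,"wy":0,"wz":0,"jaw":0.3},{"tx":0,"ty":0.47,"tz":2.86,"wx":0,"wy":0,"wz":0,"jaw":0.3},{"tx":0,"ty":0,"tz":0,"wx":0,"wy":0,"wz":0,"jaw":0.3}])

```text
time: 3.0
tool_pos: [587.9, -236.1, 327.6]
tcp_rot: [1.438, 1.569, 1.853]
contact_force: [0.2, -0.1, 0.0]
grip_width: 59.6
```

```bash
python3 -c "
from h import *
st([586,-238,120],[586,-238,31],jaw=24)
snap('top','a1',(320,150,480,300),4)
snap('side','a2',(230,220,390,370),4)"
```

```text
t3.0 p [ 587.9 -236.1  327.6] jaw 23.8 down [-0.     0.001 -1.   ] F [ 0.2 -0.1  0. ] M [-0.04 -0.11  0.05] w 59.6 j6 -0.92
 wx -0.004
 go [586, -238, 120] [20.75 -0.13 -0.26]
 go [586, -238, 31] [29.65 -0.14 -0.26]
```

View pics/a2.png

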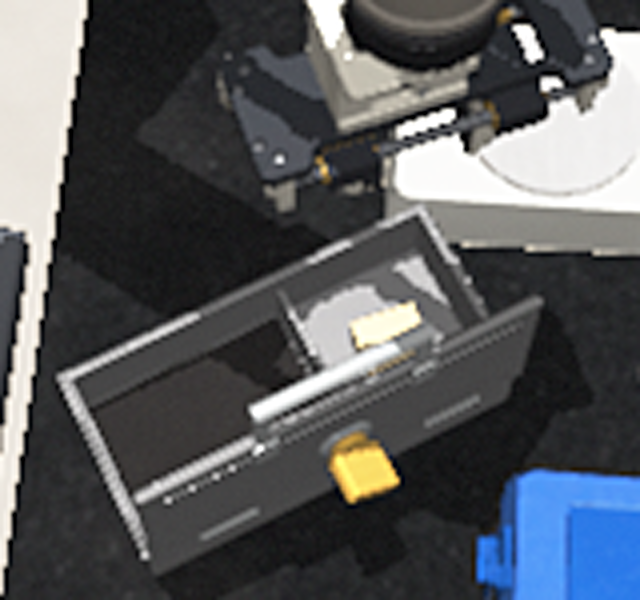

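View pics/a1.png

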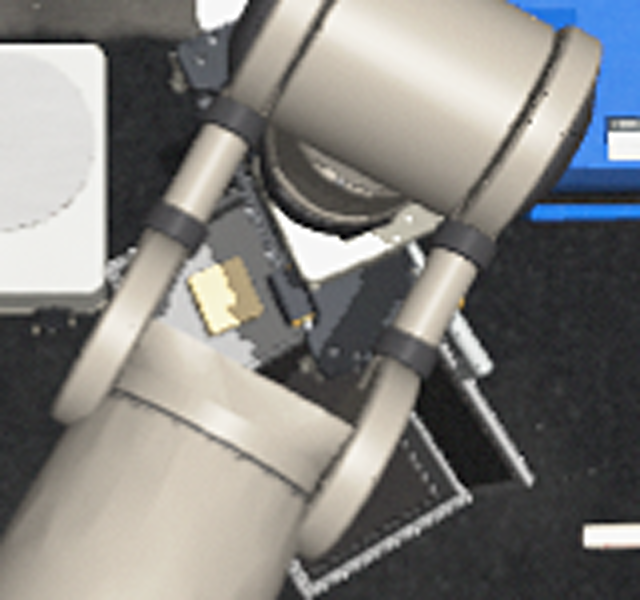

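```bash
python3 -c "
from h import *
a=cv2.imread('pics/a2_raw.png');cv2.imwrite('pics/a2b.png',cv2.resize(a[40:360,150:470],None,fx=1.87,fy=1.87))
a=cv2.imread('pics/a1_raw.png');cv2.imwrite('pics/a1b.png',cv2.resize(a[40:360,250:570],None,fx=1.87,fy=1.87))
print(proj('side',[[588,-236,z] for z in(305,328,400,500)]),proj('top',[[588,-236,z] for z in(305,328,400,500)]))
"
```

```text
[[332.65376631 258.27625209]
 [333.05035939 253.58592755]
 [334.39318587 237.70132902]
 [336.55949418 212.06383155]] [[389.96085642 205.73948844]
 [391.57870682 203.87306199]
 [397.1512483  197.44493289]
 [406.46295346 186.70564843]]
```

View pics/a2b.png

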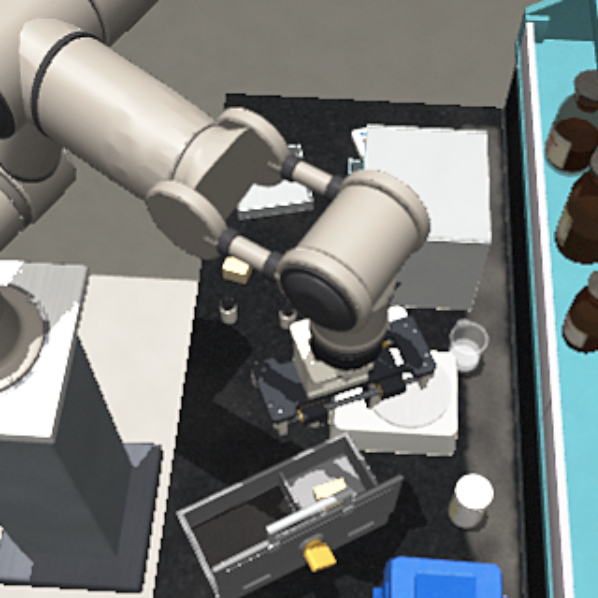

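View pics/a1b.png

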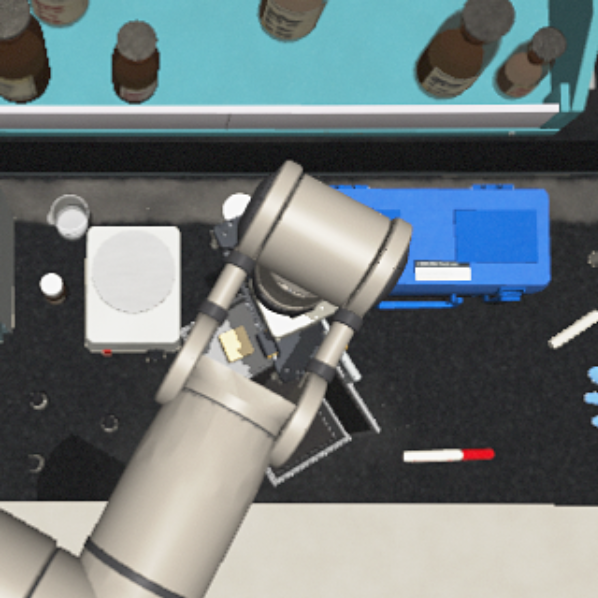

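Call:
arm_command(plan=[{"tx":3,"ty":-0.13,"tz":-0.35,"wx":0,"wy":0,"wz":0,"jaw":0.17},{"tx":3,"ty":0,"tz":0,"wx":0,"wy":0,"wz":0,"jaw":0.17},{"tx":3,"ty":0,"tz":0,"wx":0,"wy":0,"wz":0,"jaw":0.17},{"tx":3,"ty":0,"tz":0,"wx":0,"wy":0,"wz":0,"jaw":0.17},{"tx":3,"ty":0,"tz":0,"wx":0,"wy":0,"wz":0,"jaw":0.17},{"tx":3,"ty":0,"tz":0,"wx":0,"wy":0,"wz":0,"jaw":0.17},{"tx":3,"ty":0,"tz":0,"wx":0,"wy":0,"wz":0,"jaw":0.17},{"tx":0,"ty":0,"tz":0,"wx":0,"wy":0,"wz":0,"jaw":0.17},{"tx":0,"ty":0,"tz":0,"wx":0,"wy":0,"wz":0,"jaw":0.17}])

```text
time: 4.0
tool_pos: [582.7, -241.8, 119.3]
tcp_rot: [3.028, 1.57, -2.842]
contact_force: [-0.1, 0.6, -0.2]
grip_width: 53.8
```

```bash
python3 -c "
from h import *
st([585,-238.5,31],jaw=24)
snap('top','a3',(320,150,480,300),4)
snap('side','a4',(230,220,390,370),4)"
```

```text
t4.0 p [ 582.7 -241.8  119.3] jaw 23.7 down [-0. -0. -1.] F [-0.1  0.6 -0.2] M [ 0.   -0.15 -0.03] w 53.8 j6 -0.93
 wx -0.006
 go [585, -238.5, 31] [8.83 0.21 0.35]
```

View pics/a4.png

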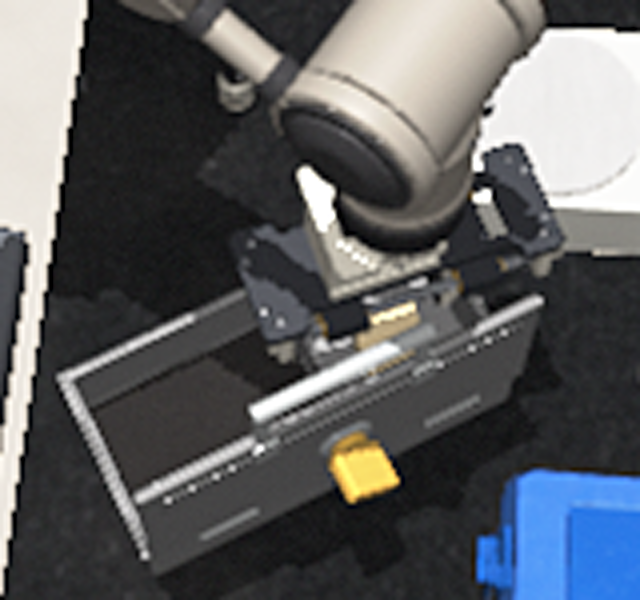

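View pics/a3.png

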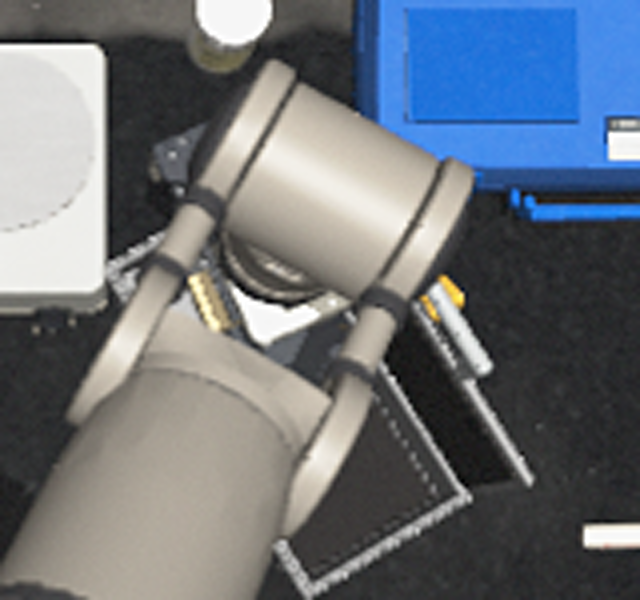

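Call:
arm_command(plan=[{"tx":1,"ty":0.21,"tz":0.35,"wx":0,"wy":0,"wz":0,"jaw":0.17},{"tx":1.5,"ty":0,"tz":0,"wx":0,"wy":0,"wz":0,"jaw":0.17},{"tx":0,"ty":0,"tz":0,"wx":0,"wy":0,"wz":0,"jaw":0.17},{"tx":0,"ty":0,"tz":0,"wx":0,"wy":0,"wz":0,"jaw":0.17}])

```text
time: 4.5
tool_pos: [585.7, -237.6, 94.1]
tcp_rot: [-0.994, 1.57, -0.579]
contact_force: [0.2, 0.2, 0.4]
grip_width: 53.9
```

```bash
python3 -c "
from h import *
st([585,-238.5,31],jaw=24)
snap('side','a5',(270,250,390,340),6)"
```

```text
t4.5 p [ 585.7 -237.6   94.1] jaw 23.8 down [ 0. -0. -1.] F [0.2 0.2 0.4] M [ 0.01 -0.13  0.02] w 53.9 j6 -0.92
 wx -0.004
 go [585, -238.5, 31] [ 6.31 -0.05 -0.1 ]
```

View pics/a5.png

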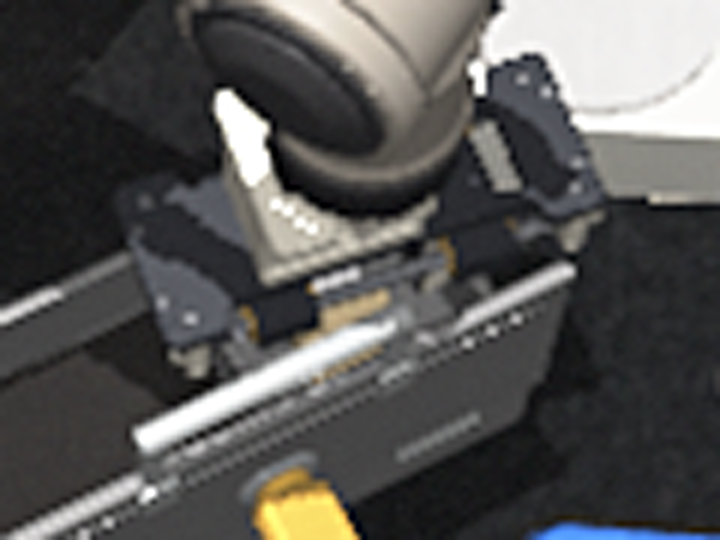

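Call:
arm_command(plan=[{"tx":1,"ty":-0.03,"tz":-0.1,"wx":0,"wy":0,"wz":0,"jaw":0.17},{"tx":1,"ty":0,"tz":0,"wx":0,"wy":0,"wz":0,"jaw":0.17},{"tx":1,"ty":0,"tz":0,"wx":0,"wy":0,"wz":0,"jaw":0.17},{"tx":0.8,"ty":0,"tz":0,"wx":0,"wy":0,"wz":0,"jaw":0.17},{"tx":0,"ty":0,"tz":0,"wx":0,"wy":0,"wz":0,"jaw":0.17}])

```text
time: 5.05
tool_pos: [583.8, -238.0, 53.8]
tcp_rot: [2.23, 1.568, 2.645]
contact_force: [-0.5, 0.6, -0.3]
grip_width: 53.6
```

Call:
arm_command(plan=[{"tx":0.6,"ty":0,"tz":0,"wx":0,"wy":0,"wz":0,"jaw":0.17},{"tx":0.6,"ty":0,"tz":0,"wx":0,"wy":0,"wz":0,"jaw":0.17},{"tx":0.6,"ty":0,"tz":0,"wx":0,"wy":0,"wz":0,"jaw":0.17},{"tx":0.5,"ty":0,"tz":0,"wx":0,"wy":0,"wz":0,"jaw":0.17},{"tx":0,"ty":0,"tz":0,"wx":0,"wy":0,"wz":0,"jaw":0.17}])

```text
time: 5.55
tool_pos: [584.2, -238.2, 31.8]
tcp_rot: [2.259, 1.569, 2.674]
contact_force: [0.0, -0.2, 0.4]
grip_width: 53.7
```

Clear. Now I'll close on the spent carton and lift it.

Call:
arm_command(plan=[{"tx":0,"ty":0,"tz":0,"wx":0,"wy":0,"wz":0,"jaw":-0.6},{"tx":0,"ty":0,"tz":0,"wx":0,"wy":0,"wz":0,"jaw":-0.6},{"tx":0,"ty":0,"tz":0,"wx":0,"wy":0,"wz":0,"jaw":-0.6},{"tx":0,"ty":0,"tz":0,"wx":0,"wy":0,"wz":0,"jaw":-0.6},{"tx":-1,"ty":0,"tz":0,"wx":0,"wy":0,"wz":0,"jaw":-0.6},{"tx":-2,"ty":0,"tz":0,"wx":0,"wy":0,"wz":0,"jaw":-0.6},{"tx":-2,"ty":0,"tz":0,"wx":0,"wy":0,"wz":0,"jaw":-0.6},{"tx":-3,"ty":0,"tz":0,"wx":0,"wy":0,"wz":0,"jaw":-0.6},{"tx":-3,"ty":0,"tz":0,"wx":0,"wy":0,"wz":0,"jaw":-0.6},{"tx":0,"ty":0,"tz":0,"wx":0,"wy":0,"wz":0,"jaw":-0.6}])

```text
time: 6.55
tool_pos: [586.9, -239.6, 148.5]
tcp_rot: [-0.93, 1.561, -0.515]
contact_force: [0.9, -0.9, -0.8]
grip_width: 45.4
```

```bash
python3 -c "
from h import *
st([585,-100,140],[447,342,140],jaw=76)
snap('top','b1',(320,150,480,300),4)
snap('side','b2',(230,220,390,370),4)"
```

```text
t6.5 p [ 586.9 -239.6  148.5] jaw 23.8 down [ 0.008 -0.005 -1.   ] F [ 0.9 -0.9 -0.8] M [ 0.04 -0.2   0.01] w 45.4 j6 -0.92
 wx -0.911
 go [585, -100, 140] [ 0.78 12.86  5.45]
 go [447, 342, 140] [ 0.46 58.87 10.65]
```

View pics/b2.png

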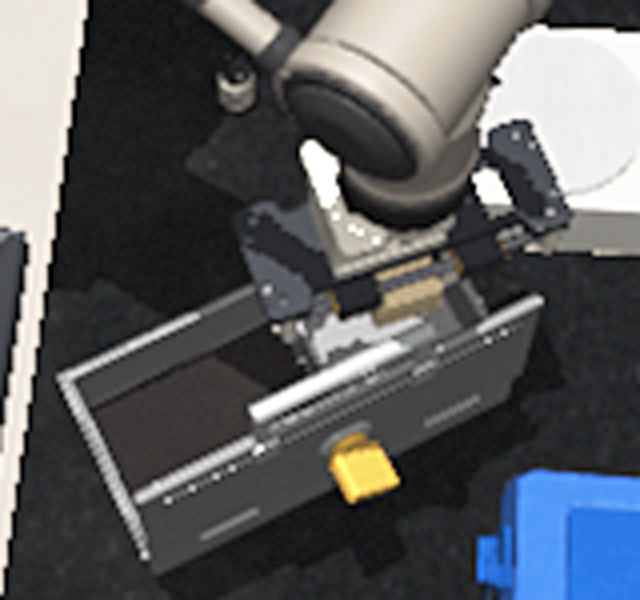

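Call:
arm_command(plan=[{"tx":-3,"ty":1.3,"tz":0.0,"wx":0,"wy":0,"wz":0,"jaw":-0.6},{"tx":-3,"ty":2.8,"tz":0,"wx":0,"wy":0,"wz":0,"jaw":-0.6},{"tx":-3,"ty":2.8,"tz":0,"wx":0,"wy":0,"wz":0,"jaw":-0.6},{"tx":-2,"ty":2.8,"tz":0,"wx":0,"wy":0,"wz":0,"jaw":-0.6},{"tx":0,"ty":2.8,"tz":0.5,"wx":0,"wy":0,"wz":0,"jaw":-0.6},{"tx":0,"ty":2.8,"tz":0.5,"wx":0,"wy":0,"wz":0,"jaw":-0.6},{"tx":0,"ty":2.8,"tz":0.5,"wx":0,"wy":0,"wz":0,"jaw":-0.6},{"tx":0,"ty":2.8,"tz":0.5,"wx":0,"wy":0,"wz":0,"jaw":-0.6},{"tx":0,"ty":2.8,"tz":0.5,"wx":0,"wy":0,"wz":0,"jaw":-0.6},{"tx":0,"ty":2.8,"tz":0.5,"wx":0,"wy":0,"wz":0,"jaw":-0.6},{"tx":0,"ty":2.8,"tz":0.5,"wx":0,"wy":0,"wz":0,"jaw":-0.6},{"tx":0,"ty":2.8,"tz":0.5,"wx":0,"wy":0,"wz":0,"jaw":-0.6},{"tx":0,"ty":2.8,"tz":0.5,"wx":0,"wy":0,"wz":0,"jaw":-0.6},{"tx":0,"ty":2.8,"tz":0.8,"wx":0,"wy":0,"wz":0,"jaw":-0.6},{"tx":0,"ty":2.8,"tz":0.8,"wx":0,"wy":0,"wz":0,"jaw":-0.6},{"tx":0,"ty":2.8,"tz":0.8,"wx":0,"wy":0,"wz":0,"jaw":-0.6},{"tx":0,"ty":2.8,"tz":0.8,"wx":0,"wy":0,"wz":0,"jaw":-0.6},{"tx":0,"ty":2.8,"tz":0.8,"wx":0,"wy":0,"wz":0,"jaw":-0.6},{"tx":0,"ty":2.8,"tz":0.8,"wx":0,"wy":0,"wz":0,"jaw":-0.6},{"tx":0,"ty":2.8,"tz":0.8,"wx":0,"wy":0,"wz":0,"jaw":-0.6}])

```text
time: 8.65
tool_pos: [456.5, 301.9, 251.4]
tcp_rot: [-3.056, 1.568, -2.641]
contact_force: [0.6, -0.5, -0.2]
grip_width: 44.8
```

Call:
arm_command(plan=[{"tx":0,"ty":2.8,"tz":0,"wx":0,"wy":0,"wz":0,"jaw":-0.6},{"tx":0,"ty":2,"tz":0,"wx":0,"wy":0,"wz":0,"jaw":-0.6},{"tx":0,"ty":0,"tz":0,"wx":0.08,"wy":0,"wz":0,"jaw":-0.6},{"tx":0,"ty":0,"tz":0,"wx":0.08,"wy":0,"wz":0,"jaw":-0.6},{"tx":0,"ty":0,"tz":0,"wx":0,"wy":0,"wz":0,"jaw":-0.6}])

```text
time: 9.15
tool_pos: [437.4, 344.9, 251.4]
tcp_rot: [-2.833, 1.568, -2.579]
contact_force: [0.2, 0.3, -0.7]
grip_width: 45.0
```

```bash
python3 -c "
from h import *
st([447,342,140],[447,342,32],jaw=14)
snap('top','b3',(130,180,330,330),4)
snap('side','b4',(230,60,430,260),3)"
```

```text
t9.2 p [437.4 344.9 251.4] jaw 14.6 down [-0.002 -0.001 -1.   ] F [ 0.2  0.3 -0.7] M [ 0.03 -0.1   0.04] w 45.0 j6 0.28
 wx 0.01
 go [447, 342, 140] [11.13 -0.51  0.89]
 go [447, 342, 32] [21.93 -0.51  0.91]
```

View pics/b4.png

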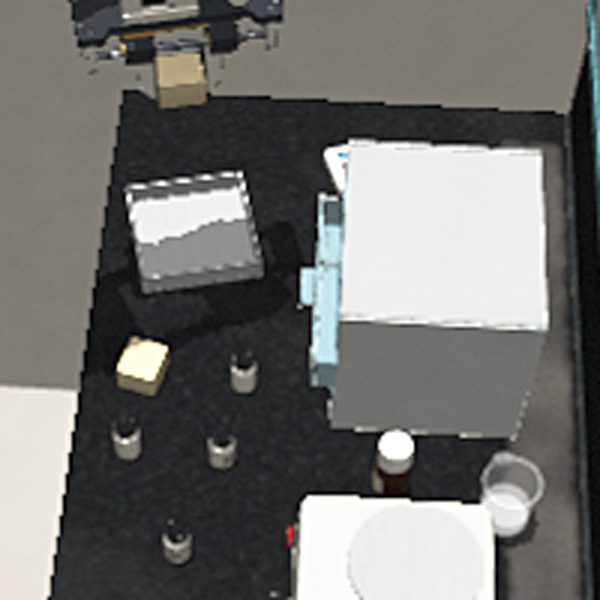

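View pics/b3.png

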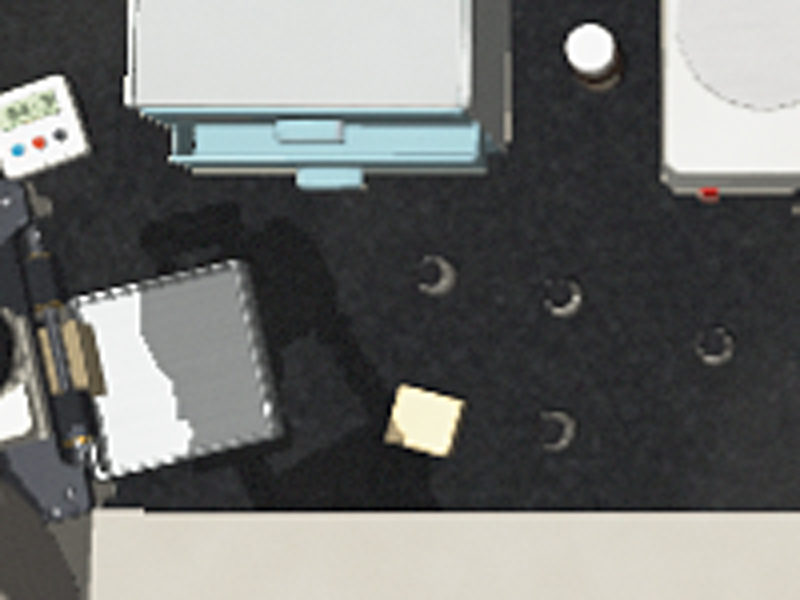

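Call:
arm_command(plan=[{"tx":2,"ty":-0.5,"tz":0.9,"wx":0.01,"wy":0,"wz":0,"jaw":-0.6},{"tx":3,"ty":0,"tz":0,"wx":0,"wy":0,"wz":0,"jaw":-0.6},{"tx":3,"ty":0,"tz":0,"wx":0,"wy":0,"wz":0,"jaw":-0.6},{"tx":3,"ty":0,"tz":0,"wx":0,"wy":0,"wz":0,"jaw":-0.6},{"tx":3,"ty":0,"tz":0,"wx":0,"wy":0,"wz":0,"jaw":-0.6},{"tx":2,"ty":0,"tz":0,"wx":0,"wy":0,"wz":0,"jaw":-0.6},{"tx":2,"ty":0,"tz":0,"wx":0,"wy":0,"wz":0,"jaw":-0.6},{"tx":1,"ty":0,"tz":0,"wx":0,"wy":0,"wz":0,"jaw":-0.6},{"tx":0,"ty":0,"tz":0,"wx":0,"wy":0,"wz":0,"jaw":-0.6},{"tx":0,"ty":0,"tz":0,"wx":0,"wy":0,"wz":0,"jaw":-0.6}])

```text
time: 10.25
tool_pos: [448.4, 342.5, 63.2]
tcp_rot: [0.16, 1.57, 0.405]
contact_force: [0.5, 0.2, -0.2]
grip_width: 45.0
```

```bash
python3 -c "
from h import *
st([447,342,30],jaw=14)"
```

```text
t10.2 p [448.4 342.5  63.2] jaw 14.1 down [ 0.001  0.    -1.   ] F [ 0.5  0.2 -0.2] M [ 0.04 -0.14  0.03] w 45.0 j6 0.27
 wx 0.001
 go [447, 342, 30] [ 3.32 -0.02 -0.15]
```

Call:
arm_command(plan=[{"tx":1,"ty":0,"tz":0,"wx":0,"wy":0,"wz":0,"jaw":-0.6},{"tx":1,"ty":0,"tz":0,"wx":0,"wy":0,"wz":0,"jaw":-0.6},{"tx":0.7,"ty":0,"tz":0,"wx":0,"wy":0,"wz":0,"jaw":-0.6},{"tx":0.4,"ty":0,"tz":0,"wx":0,"wy":0,"wz":0,"jaw":-0.6},{"tx":0.2,"ty":0,"tz":0,"wx":0,"wy":0,"wz":0,"jaw":-0.6},{"tx":0,"ty":0,"tz":0,"wx":0,"wy":0,"wz":0,"jaw":-0.6}])

```text
time: 10.85
tool_pos: [447.9, 342.4, 29.9]
tcp_rot: [-2.31, 1.571, -2.065]
contact_force: [-2.2, -2.4, 3.0]
grip_width: 44.5
```

Contact made. I'll release and rise.

Call:
arm_command(plan=[{"tx":0,"ty":0,"tz":0,"wx":0,"wy":0,"wz":0,"jaw":0.2},{"tx":0,"ty":0,"tz":0,"wx":0,"wy":0,"wz":0,"jaw":0.2},{"tx":0,"ty":0,"tz":0,"wx":0,"wy":0,"wz":0,"jaw":0.2},{"tx":-1,"ty":0,"tz":0,"wx":0,"wy":0,"wz":0,"jaw":0.2},{"tx":-2,"ty":0,"tz":0,"wx":0,"wy":0,"wz":0,"jaw":0.2},{"tx":-3,"ty":0,"tz":0,"wx":0,"wy":0,"wz":0,"jaw":0.5},{"tx":-3,"ty":0,"tz":0,"wx":0,"wy":0,"wz":0,"jaw":0.5},{"tx":-3,"ty":0,"tz":0,"wx":0,"wy":0,"wz":0,"jaw":0.5},{"tx":0,"ty":0,"tz":0,"wx":0,"wy":0,"wz":0,"jaw":0.5}])

```text
time: 11.75
tool_pos: [450.1, 343.7, 154.7]
tcp_rot: [0.268, 1.562, 0.513]
contact_force: [0.4, 0.0, -0.3]
grip_width: 69.0
```

```bash
python3 -c "
from h import *
st([407,161,150],jaw=75)
st([407,161,27],jaw=75)
snap('top','c1',(130,180,330,330),4)
snap('side','c2',(230,60,430,260),3)"
```

```text
t11.8 p [450.1 343.7 154.7] jaw 14.0 down [ 0.008  0.004 -1.   ] F [ 0.4  0.  -0.3] M [-0.06 -0.12  0.02] w 69.0 j6 0.27
 wx -1.064
 go [407, 161, 150] [  0.36 -16.68  -8.62]
t11.8 p [450.1 343.7 154.7] jaw 14.0 down [ 0.008  0.004 -1.   ] F [ 0.4  0.  -0.3] M [-0.06 -0.12  0.02] w 69.0 j6 0.27
 wx -1.064
 go [407, 161, 27] [ 12.66 -16.71  -8.72]
```

View pics/c2.png

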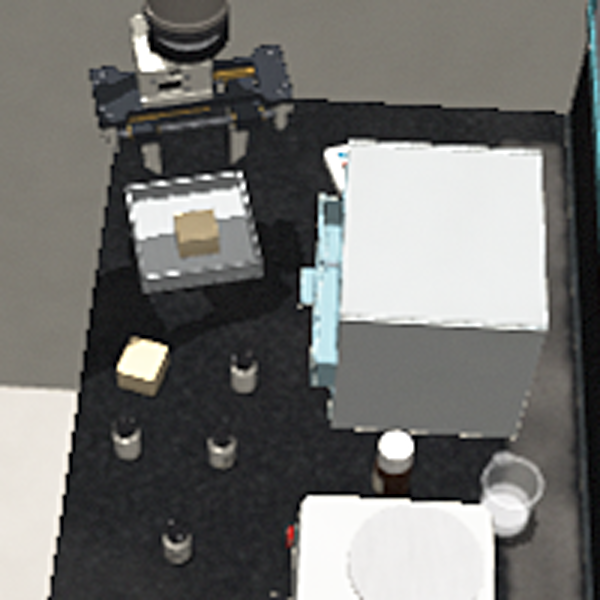

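View pics/c1.png

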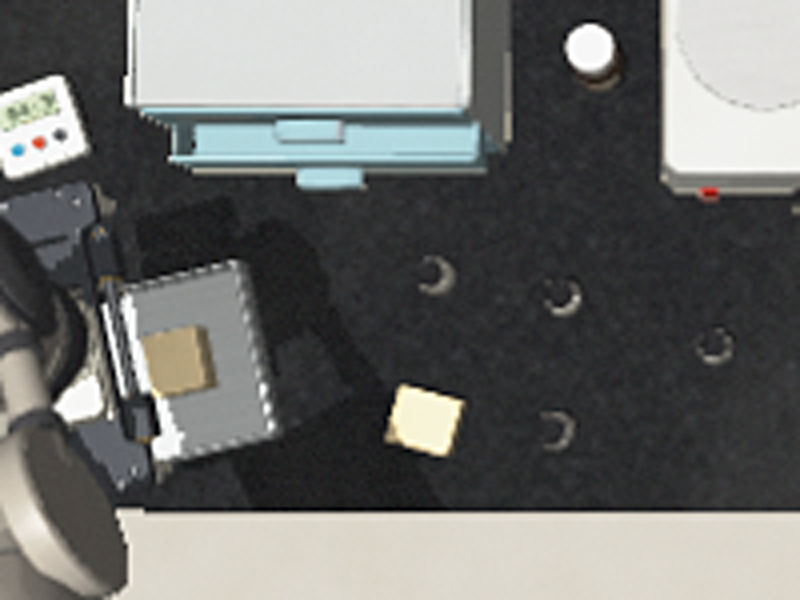

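Call:
arm_command(plan=[{"tx":0,"ty":-2.1,"tz":-1.08,"wx":0,"wy":0,"wz":0,"jaw":0.5},{"tx":0,"ty":-2.1,"tz":-1.08,"wx":0,"wy":0,"wz":0,"jaw":0.5},{"tx":0,"ty":-2.1,"tz":-1.08,"wx":0,"wy":0,"wz":0,"jaw":0.5},{"tx":0,"ty":-2.1,"tz":-1.08,"wx":0,"wy":0,"wz":0,"jaw":0.5},{"tx":0,"ty":-2.1,"tz":-1.08,"wx":0,"wy":0,"wz":0,"jaw":0.5},{"tx":0,"ty":-2.1,"tz":-1.08,"wx":0,"wy":0,"wz":0,"jaw":0.5},{"tx":0,"ty":-2.1,"tz":-1.08,"wx":0,"wy":0,"wz":0,"jaw":0.5},{"tx":0,"ty":-2.0,"tz":-1.08,"wx":0,"wy":0,"wz":0,"jaw":0.5},{"tx":0,"ty":0,"tz":0,"wx":-0.133,"wy":0,"wz":0,"jaw":0.5},{"tx":0,"ty":0,"tz":0,"wx":-0.133,"wy":0,"wz":0,"jaw":0.5},{"tx":0,"ty":0,"tz":0,"wx":-0.133,"wy":0,"wz":0,"jaw":0.5},{"tx":0,"ty":0,"tz":0,"wx":-0.133,"wy":0,"wz":0,"jaw":0.5},{"tx":0,"ty":0,"tz":0,"wx":-0.133,"wy":0,"wz":0,"jaw":0.5},{"tx":0,"ty":0,"tz":0,"wx":-0.133,"wy":0,"wz":0,"jaw":0.5},{"tx":0,"ty":0,"tz":0,"wx":-0.133,"wy":0,"wz":0,"jaw":0.5},{"tx":0,"ty":0,"tz":0,"wx":-0.133,"wy":0,"wz":0,"jaw":0.5},{"tx":0,"ty":0,"tz":0,"wx":0,"wy":0,"wz":0,"jaw":0.5}])

```text
time: 13.55
tool_pos: [403.9, 159.3, 148.7]
tcp_rot: [2.075, 1.568, -2.898]
contact_force: [-0.5, 0.0, 0.7]
grip_width: 68.7
```

```bash
python3 -c "
from h import *
st([407,161,60],[407,161,27],jaw=75)
snap('side','c4',(230,60,430,260),3)"
```

```text
t13.6 p [403.9 159.3 148.7] jaw 75.1 down [-0.002 -0.001 -1.   ] F [-0.5  0.   0.7] M [ 0.11 -0.12 -0.01] w 68.7 j6 -1.11
 wx 0.001
 go [407, 161, 60] [ 8.87 -0.27  0.26]
 go [407, 161, 27] [12.17 -0.28  0.26]
```

View pics/c4.png

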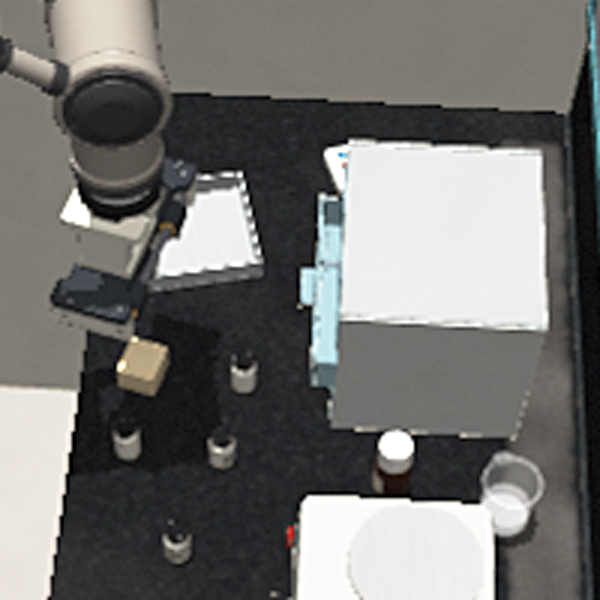

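Call:
arm_command(plan=[{"tx":2,"ty":-0.28,"tz":0.26,"wx":0,"wy":0,"wz":0,"jaw":0.5},{"tx":2.5,"ty":0,"tz":0,"wx":0,"wy":0,"wz":0,"jaw":0.5},{"tx":2.5,"ty":0,"tz":0,"wx":0,"wy":0,"wz":0,"jaw":0.5},{"tx":2,"ty":0,"tz":0,"wx":0,"wy":0,"wz":0,"jaw":0.5},{"tx":1.5,"ty":0,"tz":0,"wx":0,"wy":0,"wz":0,"jaw":0.5},{"tx":1.2,"ty":0,"tz":0,"wx":0,"wy":0,"wz":0,"jaw":0.5},{"tx":0.4,"ty":0,"tz":0,"wx":0,"wy":0,"wz":0,"jaw":0.5},{"tx":0,"ty":0,"tz":0,"wx":0,"wy":0,"wz":0,"jaw":0.5},{"tx":0,"ty":0,"tz":0,"wx":0,"wy":0,"wz":0,"jaw":-0.6},{"tx":0,"ty":0,"tz":0,"wx":0,"wy":0,"wz":0,"jaw":-0.6},{"tx":0,"ty":0,"tz":0,"wx":0,"wy":0,"wz":0,"jaw":-0.6},{"tx":0,"ty":0,"tz":0,"wx":0,"wy":0,"wz":0,"jaw":-0.6},{"tx":0,"ty":0,"tz":0,"wx":0,"wy":0,"wz":0,"jaw":-0.6}])

```text
time: 14.9
tool_pos: [408.4, 161.3, 29.1]
tcp_rot: [-1.158, 1.57, 0.151]
contact_force: [-0.7, -0.0, 5.2]
grip_width: 44.8
```

```bash
python3 -c "
from h import *
st()
snap('side','c5',(230,60,430,260),3)"
```

```text
t14.9 p [408.4 161.3  29.1] jaw 75.0 down [ 0.001  0.    -1.   ] F [-0.7 -0.   5.2] M [ 0.17 -0.06  0.07] w 44.8 j6 -1.11
```

View pics/c5.png

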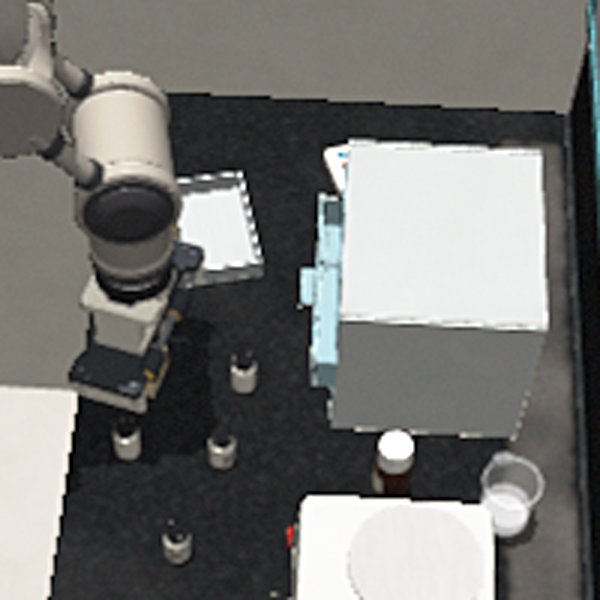

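Call:
arm_command(plan=[{"tx":-1,"ty":0,"tz":0,"wx":0,"wy":0,"wz":0,"jaw":-0.6},{"tx":-2,"ty":0,"tz":0,"wx":0,"wy":0,"wz":0,"jaw":-0.6},{"tx":-3,"ty":0,"tz":0,"wx":0,"wy":0,"wz":0,"jaw":-0.6},{"tx":-3,"ty":0,"tz":0,"wx":0,"wy":0,"wz":0,"jaw":-0.6},{"tx":-3,"ty":0,"tz":0,"wx":0,"wy":0,"wz":0,"jaw":-0.6},{"tx":-3,"ty":0,"tz":0,"wx":0,"wy":0,"wz":0,"jaw":-0.6},{"tx":-3,"ty":0,"tz":0,"wx":0,"wy":0,"wz":0,"jaw":-0.6},{"tx":-3,"ty":0,"tz":0,"wx":0,"wy":0,"wz":0,"jaw":-0.6},{"tx":0,"ty":0,"tz":0,"wx":0,"wy":0,"wz":0,"jaw":-0.6}])

```text
time: 15.85
tool_pos: [409.6, 161.6, 242.8]
tcp_rot: [-1.129, 1.563, 0.18]
contact_force: [0.6, 0.2, -0.7]
grip_width: 44.9
```

```bash
python3 -c "
from h import *
st([585,-239,250],jaw=31.7)
snap('side','c6',(230,60,430,260),3)
snap('top','c7',(100,150,320,315),3.6)"
```

```text
t15.8 p [409.6 161.6 242.8] jaw 75.0 down [ 0.008  0.001 -1.   ] F [ 0.6  0.2 -0.7] M [ 0.06 -0.06 -0.  ] w 44.9 j6 -1.11
 wx 0.756
 go [585, -239, 250] [ -0.65 -27.31 -34.15]
```

View pics/c6.png

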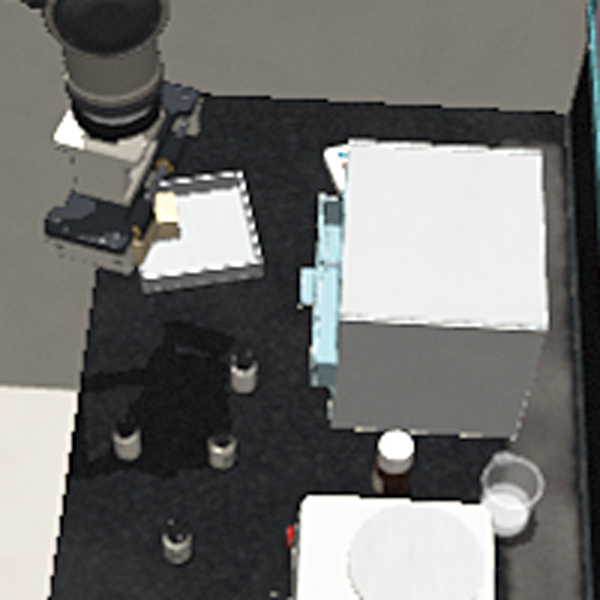

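View pics/c7.png

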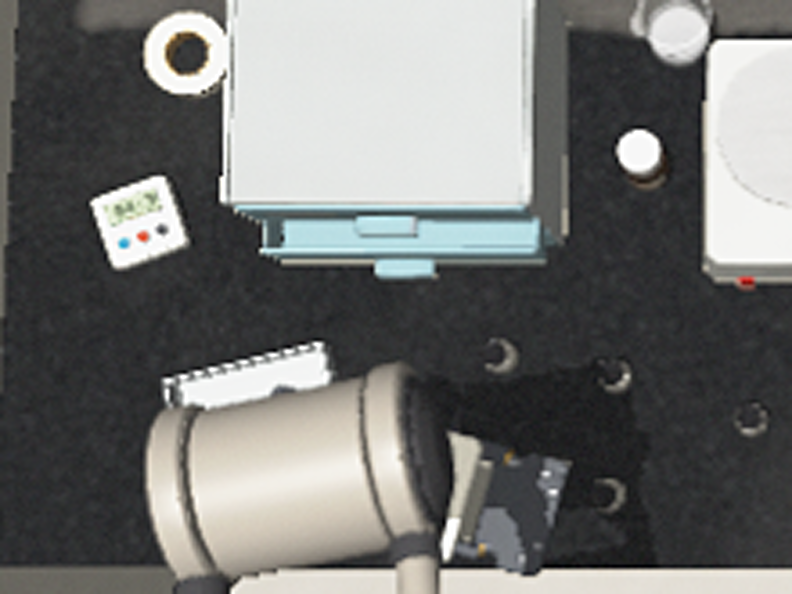

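Call:
arm_command(plan=[{"tx":-0.2,"ty":-1.71,"tz":-2.13,"wx":0,"wy":0,"wz":0,"jaw":-0.6},{"tx":-0.2,"ty":-1.71,"tz":-2.13,"wx":0,"wy":0,"wz":0,"jaw":-0.6},{"tx":-0.2,"ty":-1.71,"tz":-2.13,"wx":0,"wy":0,"wz":0,"jaw":-0.6},{"tx":-0.2,"ty":-1.71,"tz":-2.13,"wx":0,"wy":0,"wz":0,"jaw":-0.6},{"tx":0,"ty":-1.71,"tz":-2.13,"wx":0,"wy":0,"wz":0,"jaw":-0.6},{"tx":0,"ty":-1.71,"tz":-2.13,"wx":0,"wy":0,"wz":0,"jaw":-0.6},{"tx":0,"ty":-1.71,"tz":-2.13,"wx":0,"wy":0,"wz":0,"jaw":-0.6},{"tx":0,"ty":-1.71,"tz":-2.13,"wx":0,"wy":0,"wz":0,"jaw":-0.6},{"tx":0,"ty":-1.71,"tz":-2.13,"wx":0,"wy":0,"wz":0,"jaw":-0.6},{"tx":0,"ty":-1.71,"tz":-2.13,"wx":0,"wy":0,"wz":0,"jaw":-0.6},{"tx":0,"ty":-1.71,"tz":-2.13,"wx":0,"wy":0,"wz":0,"jaw":-0.6},{"tx":0,"ty":-1.71,"tz":-2.13,"wx":0,"wy":0,"wz":0,"jaw":-0.6},{"tx":0,"ty":-1.71,"tz":-2.13,"wx":0,"wy":0,"wz":0,"jaw":-0.6},{"tx":0,"ty":-1.71,"tz":-2.13,"wx":0,"wy":0,"wz":0,"jaw":-0.6},{"tx":0,"ty":-1.71,"tz":-2.13,"wx":0,"wy":0,"wz":0,"jaw":-0.6},{"tx":0,"ty":-1.71,"tz":-2.13,"wx":0,"wy":0,"wz":0,"jaw":-0.6},{"tx":0,"ty":0,"tz":0,"wx":0,"wy":0,"wz":0,"jaw":-0.6}])

```text
time: 17.65
tool_pos: [583.9, -241.4, 243.9]
tcp_rot: [1.598, 1.567, 2.904]
contact_force: [0.6, 0.0, -1.5]
grip_width: 44.6
```

Call:
arm_command(plan=[{"tx":0,"ty":0,"tz":0,"wx":0.126,"wy":0,"wz":0,"jaw":-0.6},{"tx":0,"ty":0,"tz":0,"wx":0.126,"wy":0,"wz":0,"jaw":-0.6},{"tx":0,"ty":0,"tz":0,"wx":0.126,"wy":0,"wz":0,"jaw":-0.6},{"tx":0,"ty":0,"tz":0,"wx":0.126,"wy":0,"wz":0,"jaw":-0.6},{"tx":0,"ty":0,"tz":0,"wx":0.126,"wy":0,"wz":0,"jaw":-0.6},{"tx":0,"ty":0,"tz":0,"wx":0.126,"wy":0,"wz":0,"jaw":-0.6},{"tx":0,"ty":0,"tz":0,"wx":0,"wy":0,"wz":0,"jaw":-0.6}])

```text
time: 18.35
tool_pos: [583.5, -237.8, 245.3]
tcp_rot: [2.043, 1.568, 2.596]
contact_force: [-0.4, 0.3, -1.0]
grip_width: 44.7
```

```bash
python3 -c "
from h import *
st([584,-240,31],jaw=31.7)
snap('side','d1',(230,60,430,260),3)
snap('top','d2',(100,150,320,315),3.6)"
```

```text
t18.4 p [ 583.5 -237.8  245.3] jaw 31.6 down [-0.003  0.002 -1.   ] F [-0.4  0.3 -1. ] M [-0.05 -0.14 -0.01] w 44.7 j6 -1.06
 wx -0.001
 go [584, -240, 31] [21.43 -0.28 -0.04]
```

View pics/d2.png

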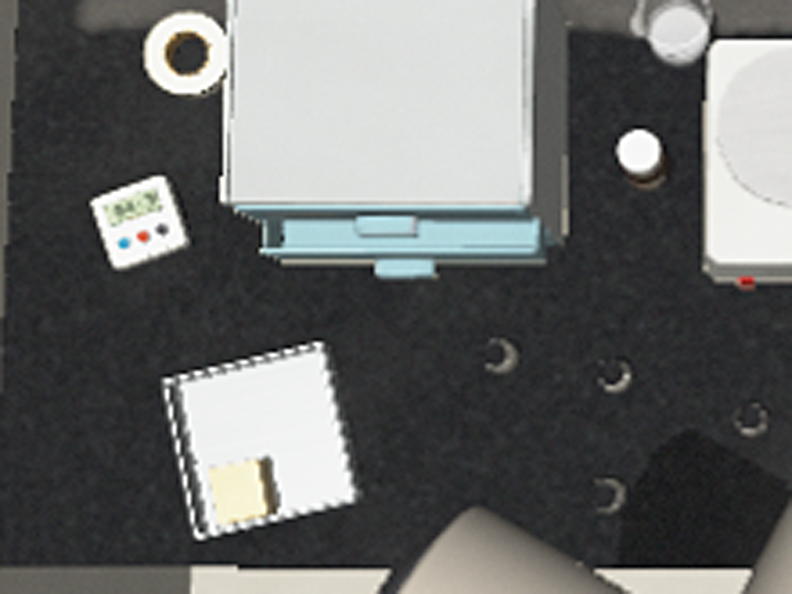

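View pics/d1_raw.png

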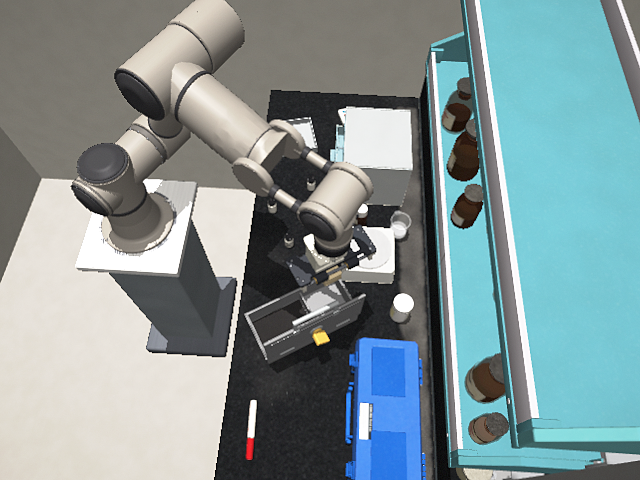

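Call:
arm_command(plan=[{"tx":2,"ty":-0.2,"tz":0,"wx":0,"wy":0,"wz":0,"jaw":-0.6},{"tx":3,"ty":0,"tz":0,"wx":0,"wy":0,"wz":0,"jaw":-0.6},{"tx":3,"ty":0,"tz":0,"wx":0,"wy":0,"wz":0,"jaw":-0.6},{"tx":3,"ty":0,"tz":0,"wx":0,"wy":0,"wz":0,"jaw":-0.6},{"tx":2,"ty":0,"tz":0,"wx":0,"wy":0,"wz":0,"jaw":-0.6},{"tx":1,"ty":0,"tz":0,"wx":0,"wy":0,"wz":0,"jaw":-0.6},{"tx":0,"ty":0,"tz":0,"wx":0,"wy":0,"wz":0,"jaw":-0.6},{"tx":0,"ty":0,"tz":0,"wx":0,"wy":0,"wz":0,"jaw":-0.6}])

```text
time: 19.25
tool_pos: [585.7, -240.7, 107.6]
tcp_rot: [-1.116, 1.569, -0.562]
contact_force: [0.1, 0.2, -0.7]
grip_width: 45.0
```

```bash
python3 -c "
from h import *
st([584,-239.5,37],jaw=31.7)
snap('side','d3',(270,240,390,330),6)"
```

```text
t19.2 p [ 585.7 -240.7  107.6] jaw 31.7 down [ 0.001 -0.001 -1.   ] F [ 0.1  0.2 -0.7] M [ 0.01 -0.17 -0.02] w 45.0 j6 -1.06
 wx 0.001
 go [584, -239.5, 37] [ 7.06  0.19 -0.08]
```

View pics/d3.png

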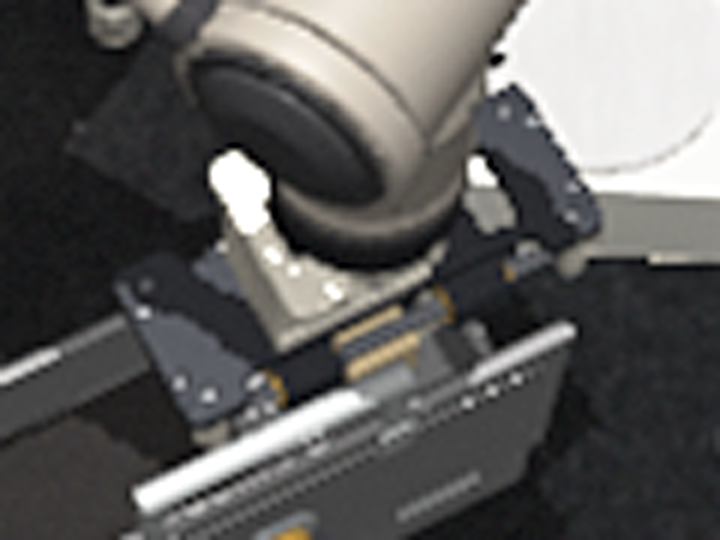

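Call:
arm_command(plan=[{"tx":1.5,"ty":0.19,"tz":-0.08,"wx":0,"wy":0,"wz":0,"jaw":-0.6},{"tx":1.5,"ty":0,"tz":0,"wx":0,"wy":0,"wz":0,"jaw":-0.6},{"tx":1.5,"ty":0,"tz":0,"wx":0,"wy":0,"wz":0,"jaw":-0.6},{"tx":1,"ty":0,"tz":0,"wx":0,"wy":0,"wz":0,"jaw":-0.6},{"tx":0.8,"ty":0,"tz":0,"wx":0,"wy":0,"wz":0,"jaw":-0.6},{"tx":0.5,"ty":0,"tz":0,"wx":0,"wy":0,"wz":0,"jaw":-0.6},{"tx":0.3,"ty":0,"tz":0,"wx":0,"wy":0,"wz":0,"jaw":-0.6},{"tx":0,"ty":0,"tz":0,"wx":0,"wy":0,"wz":0,"jaw":-0.6}])

```text
time: 20.1
tool_pos: [583.6, -239.3, 35.7]
tcp_rot: [-1.346, 1.57, -0.793]
contact_force: [0.8, -0.3, 0.4]
grip_width: 44.9
```

Call:
arm_command(plan=[{"tx":0.1,"ty":0,"tz":0,"wx":0,"wy":0,"wz":0,"jaw":-0.6},{"tx":0,"ty":0,"tz":0,"wx":0,"wy":0,"wz":0,"jaw":0.15},{"tx":0,"ty":0,"tz":0,"wx":0,"wy":0,"wz":0,"jaw":0.15},{"tx":0,"ty":0,"tz":0,"wx":0,"wy":0,"wz":0,"jaw":0.15},{"tx":-1,"ty":0,"tz":0,"wx":0,"wy":0,"wz":0,"jaw":0.15},{"tx":-1.5,"ty":0,"tz":0,"wx":0,"wy":0,"wz":0,"jaw":0.15},{"tx":-3,"ty":0,"tz":0,"wx":0,"wy":0,"wz":0,"jaw":0.15},{"tx":-3,"ty":0,"tz":0,"wx":0,"wy":0,"wz":0,"jaw":0.15},{"tx":-3,"ty":0,"tz":0,"wx":0,"wy":0,"wz":0,"jaw":0.15},{"tx":-3,"ty":0,"tz":0,"wx":0,"wy":0,"wz":0,"jaw":0.15},{"tx":0,"ty":0,"tz":0,"wx":0,"wy":0,"wz":0,"jaw":0.15}])

```text
time: 21.2
tool_pos: [585.7, -240.4, 186.4]
tcp_rot: [-1.069, 1.56, -0.515]
contact_force: [-0.0, -1.4, 0.2]
grip_width: 53.0
```

```bash
python3 -c "
from h import *
st([463,-46.5,190],jaw=90)
snap('side','d4',(230,220,390,370),4)"
```

```text
t21.2 p [ 585.7 -240.4  186.4] jaw 31.7 down [ 0.009 -0.005 -1.   ] F [-0.  -1.4  0.2] M [ 0.09 -0.14  0.02] w 53.0 j6 -1.06
 wx -1.018
 go [463, -46.5, 190] [-0.58 22.94 -0.25]
```

View pics/d4.png

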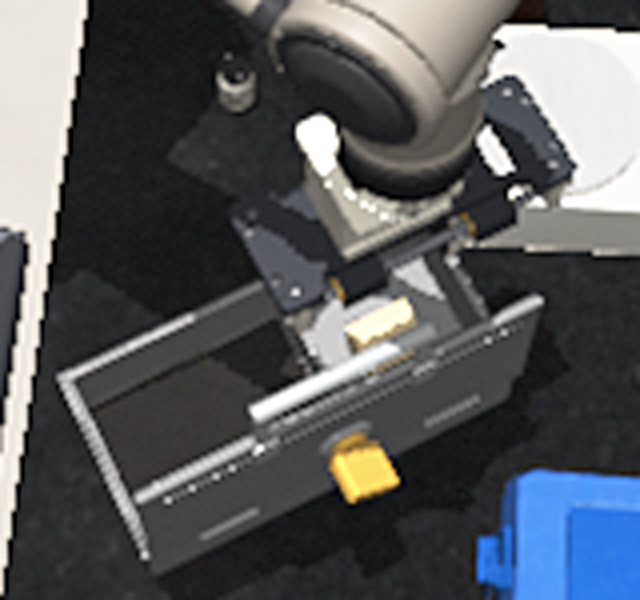

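Call:
arm_command(plan=[{"tx":0,"ty":1.55,"tz":-0.03,"wx":0,"wy":0,"wz":0,"jaw":0.2},{"tx":0,"ty":2.55,"tz":-0.03,"wx":0,"wy":0,"wz":0,"jaw":0.2},{"tx":0,"ty":2.55,"tz":-0.03,"wx":0,"wy":0,"wz":0,"jaw":0.2},{"tx":0,"ty":2.55,"tz":-0.03,"wx":0,"wy":0,"wz":0,"jaw":0.2},{"tx":0,"ty":2.55,"tz":-0.03,"wx":0,"wy":0,"wz":0,"jaw":0.2},{"tx":0,"ty":2.55,"tz":-0.03,"wx":0,"wy":0,"wz":0,"jaw":0.2},{"tx":2,"ty":2.55,"tz":-0.03,"wx":0,"wy":0,"wz":0,"jaw":0.2},{"tx":2,"ty":2.55,"tz":-0.03,"wx":0,"wy":0,"wz":0,"jaw":0.2},{"tx":2,"ty":2.55,"tz":0,"wx":0,"wy":0,"wz":0,"jaw":0.2},{"tx":2,"ty":1,"tz":0,"wx":0,"wy":0,"wz":0,"jaw":0.2},{"tx":0,"ty":0,"tz":0,"wx":0,"wy":0,"wz":0,"jaw":0.2},{"tx":0,"ty":0,"tz":0,"wx":0,"wy":0,"wz":0,"jaw":0.2}])

```text
time: 22.45
tool_pos: [461.1, -45.4, 99.9]
tcp_rot: [2.937, 1.57, -2.792]
contact_force: [0.0, 0.1, 1.1]
grip_width: 55.5
```

```bash
python3 -c "
from h import *
st([462.5,-46.5,31],jaw=31.7)
snap('side','e1',(230,180,390,330),4)"
```

```text
t22.4 p [461.1 -45.4  99.9] jaw 31.7 down [-0. -0. -1.] F [0.  0.1 1.1] M [ 0.   -0.17 -0.03] w 55.5 j6 -0.82
 wx 0.0
 go [462.5, -46.5, 31] [ 6.89 -0.17  0.06]
```

View pics/e1.png

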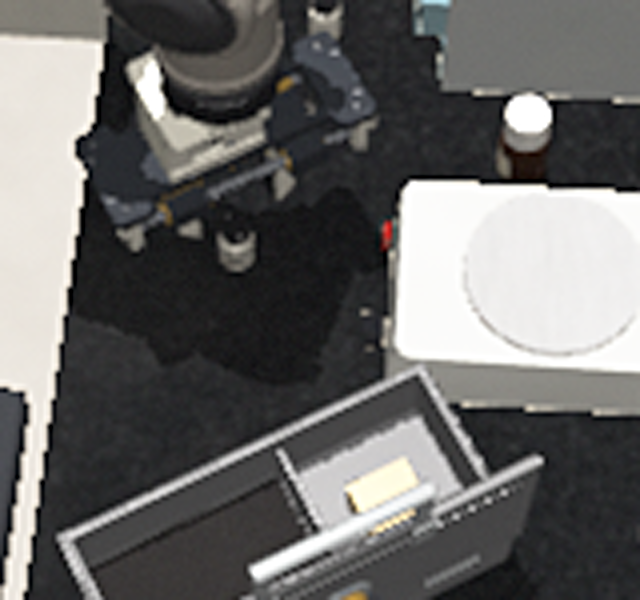

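Call:
arm_command(plan=[{"tx":1.5,"ty":-0.17,"tz":0.05,"wx":0,"wy":0,"wz":0,"jaw":0.2},{"tx":1.5,"ty":0,"tz":0,"wx":0,"wy":0,"wz":0,"jaw":0.2},{"tx":1.5,"ty":0,"tz":0,"wx":0,"wy":0,"wz":0,"jaw":0.2},{"tx":1.4,"ty":0,"tz":0,"wx":0,"wy":0,"wz":0,"jaw":0.2},{"tx":1,"ty":0,"tz":0,"wx":0,"wy":0,"wz":0,"jaw":0.2},{"tx":0,"ty":0,"tz":0,"wx":0,"wy":0,"wz":0,"jaw":0.2},{"tx":0,"ty":0,"tz":0,"wx":0,"wy":0,"wz":0,"jaw":-0.8},{"tx":0,"ty":0,"tz":0,"wx":0,"wy":0,"wz":0,"jaw":-0.8},{"tx":0,"ty":0,"tz":0,"wx":0,"wy":0,"wz":0,"jaw":-0.8},{"tx":0,"ty":0,"tz":0,"wx":0,"wy":0,"wz":0,"jaw":-0.8},{"tx":0,"ty":0,"tz":0,"wx":0,"wy":0,"wz":0,"jaw":-0.8}])

```text
time: 23.6
tool_pos: [462.5, -46.4, 31.1]
tcp_rot: [-0.879, 1.57, -0.326]
contact_force: [-0.8, -0.5, 1.5]
grip_width: 23.8
```

Call:
arm_command(plan=[{"tx":-1,"ty":0,"tz":0,"wx":0,"wy":0,"wz":0,"jaw":-0.8},{"tx":-2,"ty":0,"tz":0,"wx":0,"wy":0,"wz":0,"jaw":-0.8},{"tx":-3,"ty":0,"tz":0,"wx":0,"wy":0,"wz":0,"jaw":-0.8},{"tx":-3,"ty":0,"tz":0,"wx":0,"wy":0,"wz":0,"jaw":-0.8},{"tx":-3,"ty":0,"tz":0,"wx":0,"wy":0,"wz":0,"jaw":-0.8},{"tx":-1,"ty":0,"tz":0,"wx":0,"wy":0,"wz":0,"jaw":-0.8},{"tx":0,"ty":0,"tz":0,"wx":0,"wy":0,"wz":0,"jaw":-0.8}])

```text
time: 24.3
tool_pos: [462.9, -46.6, 162.2]
tcp_rot: [-0.843, 1.567, -0.29]
contact_force: [0.1, -0.4, -1.1]
grip_width: 23.7
```

```bash
cat >> h.py <<'E'
def B(x,y,z): return np.array([519+.5255*x+.8508*y,-279-.8508*x+.5255*y,z]).round(1)
E
python3 -c "
from h import *
for s in [(-35,-88),(5,-88),(-35,-20),(5,-20)]: print(s,B(*s,38))
st(B(5,-88,160),jaw=31.7)"
```

```text
(-35, -88) [ 425.7 -295.5   38. ]
(5, -88) [ 446.8 -329.5   38. ]
(-35, -20) [ 483.6 -259.7   38. ]
(5, -20) [ 504.6 -293.8   38. ]
t24.3 p [462.9 -46.6 162.2] jaw 31.7 down [ 0.003 -0.001 -1.   ] F [ 0.1 -0.4 -1.1] M [-0.   -0.19 -0.  ] w 23.7 j6 -0.82
 wx -0.0
 go [ 446.8 -329.5  160. ] [  0.25 -23.23 -16.23]
```

Call:
arm_command(plan=[{"tx":0,"ty":-1.0,"tz":-0.7,"wx":0,"wy":0,"wz":0,"jaw":-0.8},{"tx":0,"ty":-1.85,"tz":-1.29,"wx":0,"wy":0,"wz":0,"jaw":-0.8},{"tx":0,"ty":-1.85,"tz":-1.29,"wx":0,"wy":0,"wz":0,"jaw":-0.8},{"tx":0,"ty":-1.85,"tz":-1.29,"wx":0,"wy":0,"wz":0,"jaw":-0.8},{"tx":0,"ty":-1.85,"tz":-1.29,"wx":0,"wy":0,"wz":0,"jaw":-0.8},{"tx":0,"ty":-1.85,"tz":-1.29,"wx":0,"wy":0,"wz":0,"jaw":-0.8},{"tx":0,"ty":-1.85,"tz":-1.29,"wx":0,"wy":0,"wz":0,"jaw":-0.8},{"tx":0,"ty":-1.85,"tz":-1.29,"wx":0,"wy":0,"wz":0,"jaw":-0.8},{"tx":0,"ty":-1.85,"tz":-1.29,"wx":0,"wy":0,"wz":0,"jaw":-0.8},{"tx":0,"ty":-1.85,"tz":-1.29,"wx":0,"wy":0,"wz":0,"jaw":-0.8},{"tx":0,"ty":-1.85,"tz":-1.29,"wx":0,"wy":0,"wz":0,"jaw":-0.8},{"tx":0,"ty":-1.85,"tz":-1.29,"wx":0,"wy":0,"wz":0,"jaw":-0.8},{"tx":0,"ty":-1.85,"tz":-1.0,"wx":0,"wy":0,"wz":0,"jaw":-0.8},{"tx":0,"ty":0,"tz":0,"wx":0,"wy":0,"wz":0,"jaw":-0.8},{"tx":0,"ty":0,"tz":0,"wx":0,"wy":0,"wz":0,"jaw":-0.8}])

```text
time: 25.8
tool_pos: [447.8, -327.2, 159.0]
tcp_rot: [1.793, 1.567, 2.345]
contact_force: [-0.0, 0.9, -0.1]
grip_width: 23.7
```

```bash
python3 -c "
from h import *
st(B(5,-86,38),jaw=31.7)
snap('side','e2',(220,200,400,350),4)"
```

```text
t25.8 p [ 447.8 -327.2  159. ] jaw 31.6 down [-0.002  0.002 -1.   ] F [-0.   0.9 -0.1] M [ 0.02 -0.16 -0.03] w 23.7 j6 -1.32
 wx -0.001
 go [ 448.5 -328.4   38. ] [12.1  -0.18  0.  ]
```

View pics/e2.png

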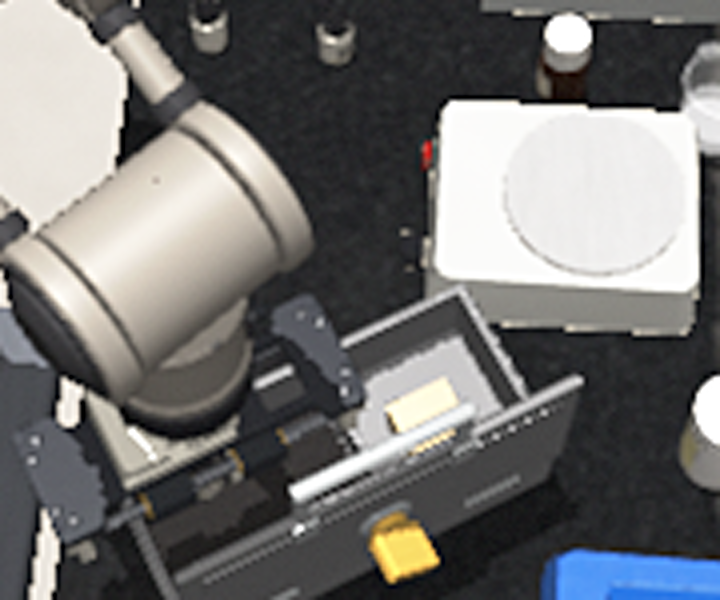

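Call:
arm_command(plan=[{"tx":2,"ty":-0.18,"tz":0,"wx":0,"wy":0,"wz":0,"jaw":-0.8},{"tx":2,"ty":0,"tz":0,"wx":0,"wy":0,"wz":0,"jaw":-0.8},{"tx":2,"ty":0,"tz":0,"wx":0,"wy":0,"wz":0,"jaw":-0.8},{"tx":2,"ty":0,"tz":0,"wx":0,"wy":0,"wz":0,"jaw":-0.8},{"tx":1.5,"ty":0,"tz":0,"wx":0,"wy":0,"wz":0,"jaw":-0.8},{"tx":1.2,"ty":0,"tz":0,"wx":0,"wy":0,"wz":0,"jaw":-0.8},{"tx":0.8,"ty":0,"tz":0,"wx":0,"wy":0,"wz":0,"jaw":-0.8},{"tx":0.5,"ty":0,"tz":0,"wx":0,"wy":0,"wz":0,"jaw":-0.8},{"tx":0,"ty":0,"tz":0,"wx":0,"wy":0,"wz":0,"jaw":-0.8},{"tx":0,"ty":0,"tz":0,"wx":0,"wy":0,"wz":0,"jaw":-0.8}])

```text
time: 26.85
tool_pos: [450.1, -329.0, 41.2]
tcp_rot: [-1.353, 1.57, -0.8]
contact_force: [-0.8, -0.0, -0.4]
grip_width: 23.7
```

Call:
arm_command(plan=[{"tx":0.2,"ty":0,"tz":0,"wx":0,"wy":0,"wz":0,"jaw":-0.8},{"tx":0.1,"ty":0,"tz":0,"wx":0,"wy":0,"wz":0,"jaw":-0.8},{"tx":0,"ty":0,"tz":0,"wx":0,"wy":0,"wz":0,"jaw":-0.8},{"tx":0,"ty":0,"tz":0,"wx":0,"wy":0,"wz":0,"jaw":-0.8}])

```text
time: 27.25
tool_pos: [449.8, -328.9, 37.8]
tcp_rot: [-1.505, 1.571, -0.952]
contact_force: [0.7, -0.2, -0.7]
grip_width: 23.9
```

Call:
arm_command(plan=[{"tx":0.05,"ty":0,"tz":0,"wx":0,"wy":0,"wz":0,"jaw":-0.24},{"tx":0,"ty":0,"tz":0,"wx":0,"wy":0,"wz":0,"jaw":-0.24},{"tx":0,"ty":0,"tz":0,"wx":0,"wy":0,"wz":0,"jaw":-0.24},{"tx":0,"ty":0,"tz":0,"wx":0,"wy":0,"wz":0,"jaw":-0.24},{"tx":-1,"ty":0,"tz":0,"wx":0,"wy":0,"wz":0,"jaw":-0.24},{"tx":-1,"ty":0,"tz":0,"wx":0,"wy":0,"wz":0,"jaw":-0.24},{"tx":-2,"ty":0,"tz":0,"wx":0,"wy":0,"wz":0,"jaw":-0.24},{"tx":-3,"ty":0,"tz":0,"wx":0,"wy":0,"wz":0,"jaw":-0.1},{"tx":-3,"ty":0,"tz":0,"wx":0,"wy":0,"wz":0,"jaw":0.2},{"tx":-3,"ty":0,"tz":0,"wx":0,"wy":0,"wz":0,"jaw":0.2},{"tx":0,"ty":0,"tz":0,"wx":0,"wy":0,"wz":0,"jaw":0.2}])

```text
time: 28.35
tool_pos: [451.6, -330.5, 172.7]
tcp_rot: [-1.326, 1.561, -0.773]
contact_force: [0.5, -0.9, -0.6]
grip_width: 54.8
```

```bash
python3 -c "
from h import *
st([400,68.5,160],jaw=31.7)
snap('side','e3',(220,200,400,350),4)"
```

```text
t28.4 p [ 451.6 -330.5  172.7] jaw 31.7 down [ 0.007 -0.007 -1.   ] F [ 0.5 -0.9 -0.6] M [-0.05 -0.16 -0.02] w 54.8 j6 -1.32
 wx -0.0
 go [400, 68.5, 160] [ 0.96 36.67 16.57]
```

View pics/e3.png

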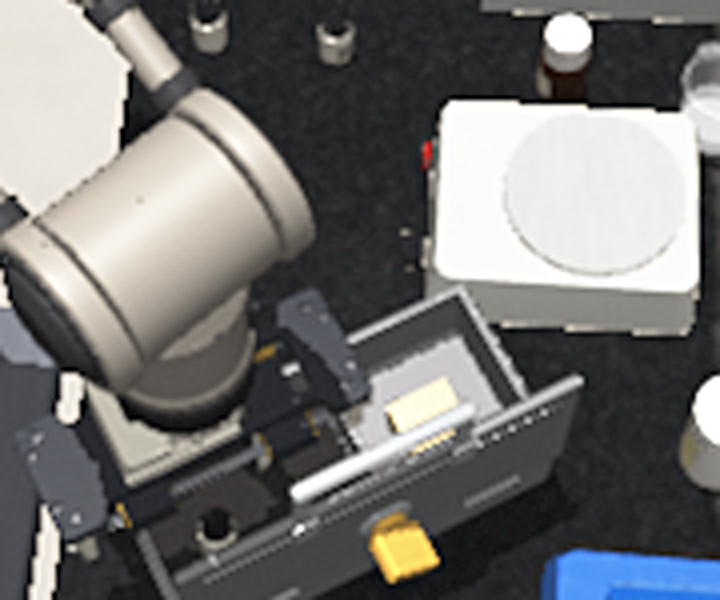

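Call:
arm_command(plan=[{"tx":0,"ty":1.2,"tz":0.5,"wx":0,"wy":0,"wz":0,"jaw":0.2},{"tx":0,"ty":2.3,"tz":1.04,"wx":0,"wy":0,"wz":0,"jaw":0.2},{"tx":0,"ty":2.3,"tz":1.04,"wx":0,"wy":0,"wz":0,"jaw":0.2},{"tx":0,"ty":2.3,"tz":1.04,"wx":0,"wy":0,"wz":0,"jaw":0.2},{"tx":0,"ty":2.3,"tz":1.04,"wx":0,"wy":0,"wz":0,"jaw":0.2},{"tx":0,"ty":2.3,"tz":1.04,"wx":0,"wy":0,"wz":0,"jaw":0.2},{"tx":0,"ty":2.3,"tz":1.04,"wx":0,"wy":0,"wz":0,"jaw":0.2},{"tx":0,"ty":2.3,"tz":1.04,"wx":0,"wy":0,"wz":0,"jaw":0.2},{"tx":0,"ty":2.3,"tz":1.04,"wx":0,"wy":0,"wz":0,"jaw":0.2},{"tx":0,"ty":2.3,"tz":1.04,"wx":0,"wy":0,"wz":0,"jaw":0.2},{"tx":0,"ty":2.3,"tz":1.04,"wx":0,"wy":0,"wz":0,"jaw":0.2},{"tx":0,"ty":2.3,"tz":1.04,"wx":0,"wy":0,"wz":0,"jaw":0.2},{"tx":0,"ty":2.3,"tz":1.04,"wx":0,"wy":0,"wz":0,"jaw":0.2},{"tx":1.5,"ty":2.3,"tz":1.04,"wx":0,"wy":0,"wz":0,"jaw":0.2},{"tx":2,"ty":2.3,"tz":1.04,"wx":0,"wy":0,"wz":0,"jaw":0.2},{"tx":2,"ty":2.3,"tz":1.04,"wx":0,"wy":0,"wz":0,"jaw":0.2},{"tx":1.5,"ty":1,"tz":0.5,"wx":0,"wy":0,"wz":0,"jaw":0.2},{"tx":0,"ty":0,"tz":0,"wx":0,"wy":0,"wz":0,"jaw":0.2},{"tx":0,"ty":0,"tz":0,"wx":0,"wy":0,"wz":0,"jaw":0.2}])

```text
time: 30.3
tool_pos: [397.4, 70.8, 96.9]
tcp_rot: [2.662, 1.569, -3.067]
contact_force: [1.1, -1.2, -0.3]
grip_width: 55.1
```

```bash
python3 -c "
from h import *
st([400,68.5,31],jaw=31.7)
snap('side','f1',(220,100,400,250),4)"
```

```text
t30.3 p [397.4  70.8  96.9] jaw 31.7 down [-0.002 -0.    -1.   ] F [ 1.1 -1.2 -0.3] M [ 0.05 -0.16  0.02] w 55.1 j6 -0.57
 wx 0.001
 go [400, 68.5, 31] [ 6.59 -0.34  0.11]
```

View pics/f1.png

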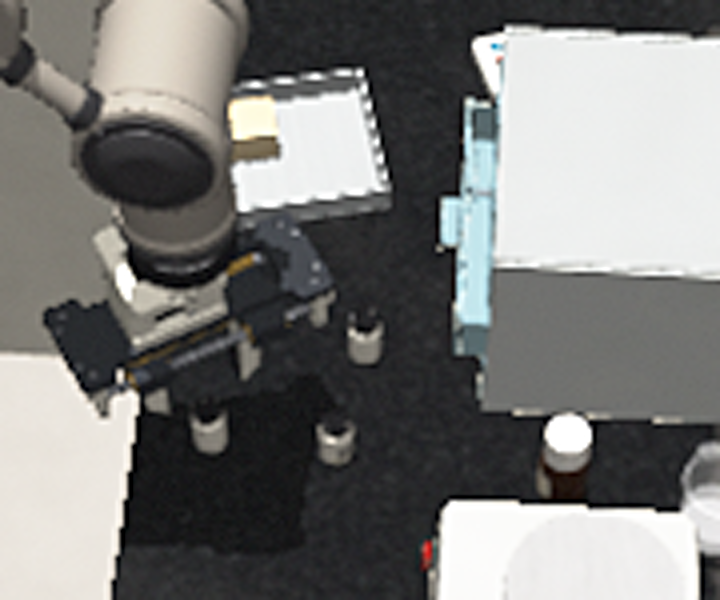

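Call:
arm_command(plan=[{"tx":1,"ty":-0.34,"tz":0.1,"wx":0,"wy":0,"wz":0,"jaw":0.2},{"tx":1.5,"ty":0,"tz":0,"wx":0,"wy":0,"wz":0,"jaw":0.2},{"tx":1.5,"ty":0,"tz":0,"wx":0,"wy":0,"wz":0,"jaw":0.2},{"tx":1.5,"ty":0,"tz":0,"wx":0,"wy":0,"wz":0,"jaw":0.2},{"tx":1.1,"ty":0,"tz":0,"wx":0,"wy":0,"wz":0,"jaw":0.2},{"tx":0,"ty":0,"tz":0,"wx":0,"wy":0,"wz":0,"jaw":0.2},{"tx":0,"ty":0,"tz":0,"wx":0,"wy":0,"wz":0,"jaw":-0.8},{"tx":0,"ty":0,"tz":0,"wx":0,"wy":0,"wz":0,"jaw":-0.8},{"tx":0,"ty":0,"tz":0,"wx":0,"wy":0,"wz":0,"jaw":-0.8},{"tx":0,"ty":0,"tz":0,"wx":0,"wy":0,"wz":0,"jaw":-0.8},{"tx":0,"ty":0,"tz":0,"wx":0,"wy":0,"wz":0,"jaw":-0.8}])

```text
time: 31.45
tool_pos: [401.3, 68.3, 31.6]
tcp_rot: [-0.674, 1.57, -0.121]
contact_force: [0.5, -0.2, 1.9]
grip_width: 23.9
```

Call:
arm_command(plan=[{"tx":-1,"ty":0,"tz":0,"wx":0,"wy":0,"wz":0,"jaw":-0.8},{"tx":-2,"ty":0,"tz":0,"wx":0,"wy":0,"wz":0,"jaw":-0.8},{"tx":-3,"ty":0,"tz":0,"wx":0,"wy":0,"wz":0,"jaw":-0.8},{"tx":-3,"ty":0,"tz":0,"wx":0,"wy":0,"wz":0,"jaw":-0.8},{"tx":-3,"ty":0,"tz":0,"wx":0,"wy":0,"wz":0,"jaw":-0.8},{"tx":-1,"ty":0,"tz":0,"wx":0,"wy":0,"wz":0,"jaw":-0.8},{"tx":0,"ty":0,"tz":0,"wx":0,"wy":0,"wz":0,"jaw":-0.8}])

```text
time: 32.15
tool_pos: [401.6, 68.3, 162.6]
tcp_rot: [-0.6, 1.567, -0.047]
contact_force: [0.3, 0.5, -0.5]
grip_width: 24.0
```

```bash
python3 -c "
from h import *
st(B(-35,-86,160),jaw=31.7)"
```

```text
t32.1 p [401.6  68.3 162.6] jaw 31.7 down [ 0.004 -0.    -1.   ] F [ 0.3  0.5 -0.5] M [ 0.01 -0.12  0.05] w 24.0 j6 -0.57
 wx -0.0
 go [ 427.4 -294.4  160. ] [  0.28 -32.22 -16.86]
```

Call:
arm_command(plan=[{"tx":0,"ty":-1.4,"tz":-0.76,"wx":0,"wy":0,"wz":0,"jaw":-0.8},{"tx":0,"ty":-2.2,"tz":-1.15,"wx":0,"wy":0,"wz":0,"jaw":-0.8},{"tx":0,"ty":-2.2,"tz":-1.15,"wx":0,"wy":0,"wz":0,"jaw":-0.8},{"tx":0,"ty":-2.2,"tz":-1.15,"wx":0,"wy":0,"wz":0,"jaw":-0.8},{"tx":0,"ty":-2.2,"tz":-1.15,"wx":0,"wy":0,"wz":0,"jaw":-0.8},{"tx":0,"ty":-2.2,"tz":-1.15,"wx":0,"wy":0,"wz":0,"jaw":-0.8},{"tx":0,"ty":-2.2,"tz":-1.15,"wx":0,"wy":0,"wz":0,"jaw":-0.8},{"tx":0,"ty":-2.2,"tz":-1.15,"wx":0,"wy":0,"wz":0,"jaw":-0.8},{"tx":0,"ty":-2.2,"tz":-1.15,"wx":0,"wy":0,"wz":0,"jaw":-0.8},{"tx":0,"ty":-2.2,"tz":-1.15,"wx":0,"wy":0,"wz":0,"jaw":-0.8},{"tx":0,"ty":-2.2,"tz":-1.15,"wx":0,"wy":0,"wz":0,"jaw":-0.8},{"tx":0,"ty":-2.2,"tz":-1.15,"wx":0,"wy":0,"wz":0,"jaw":-0.8},{"tx":0,"ty":-2.2,"tz":-1.15,"wx":0,"wy":0,"wz":0,"jaw":-0.8},{"tx":0,"ty":-2.2,"tz":-1.15,"wx":0,"wy":0,"wz":0,"jaw":-0.8},{"tx":0,"ty":-2.2,"tz":-1.15,"wx":0,"wy":0,"wz":0,"jaw":-0.8},{"tx":0,"ty":0,"tz":0,"wx":0,"wy":0,"wz":0,"jaw":-0.8},{"tx":0,"ty":0,"tz":0,"wx":0,"wy":0,"wz":0,"jaw":-0.8}])

```text
time: 33.85
tool_pos: [425.8, -293.8, 159.5]
tcp_rot: [1.797, 1.567, 2.349]
contact_force: [-0.8, 0.4, 0.0]
grip_width: 24.0
```

```bash
python3 -c "
from h import *
st(B(-35,-86,38),jaw=31.7)
snap('side','f2',(220,200,400,350),4)"
```

```text
t33.9 p [ 425.8 -293.8  159.5] jaw 31.6 down [-0.002  0.002 -1.   ] F [-0.8  0.4  0. ] M [ 0.03 -0.14  0.03] w 24.0 j6 -1.30
 wx -0.001
 go [ 427.4 -294.4   38. ] [12.15 -0.17  0.11]
```

View pics/f2.png

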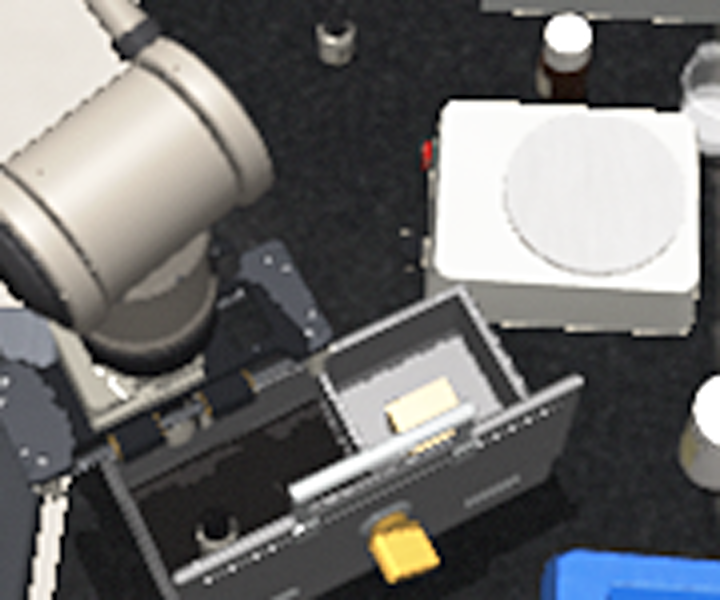

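Call:
arm_command(plan=[{"tx":2,"ty":-0.17,"tz":0.05,"wx":0,"wy":0,"wz":0,"jaw":-0.8},{"tx":2,"ty":0,"tz":0,"wx":0,"wy":0,"wz":0,"jaw":-0.8},{"tx":2,"ty":0,"tz":0,"wx":0,"wy":0,"wz":0,"jaw":-0.8},{"tx":2,"ty":0,"tz":0,"wx":0,"wy":0,"wz":0,"jaw":-0.8},{"tx":1.5,"ty":0,"tz":0,"wx":0,"wy":0,"wz":0,"jaw":-0.8},{"tx":1.2,"ty":0,"tz":0,"wx":0,"wy":0,"wz":0,"jaw":-0.8},{"tx":0.8,"ty":0,"tz":0,"wx":0,"wy":0,"wz":0,"jaw":-0.8},{"tx":0.5,"ty":0,"tz":0,"wx":0,"wy":0,"wz":0,"jaw":-0.8},{"tx":0.1,"ty":0,"tz":0,"wx":0,"wy":0,"wz":0,"jaw":-0.8},{"tx":0,"ty":0,"tz":0,"wx":0,"wy":0,"wz":0,"jaw":-0.8},{"tx":0,"ty":0,"tz":0,"wx":0,"wy":0,"wz":0,"jaw":-0.8}])

```text
time: 35.0
tool_pos: [428.2, -295.8, 40.8]
tcp_rot: [-1.348, 1.57, -0.795]
contact_force: [-0.2, -0.2, -0.3]
grip_width: 24.0
```

Call:
arm_command(plan=[{"tx":0.2,"ty":0,"tz":0,"wx":0,"wy":0,"wz":0,"jaw":-0.8},{"tx":0,"ty":0,"tz":0,"wx":0,"wy":0,"wz":0,"jaw":-0.8},{"tx":0,"ty":0,"tz":0,"wx":0,"wy":0,"wz":0,"jaw":-0.8},{"tx":0,"ty":0,"tz":0,"wx":0,"wy":0,"wz":0,"jaw":-0.24},{"tx":0,"ty":0,"tz":0,"wx":0,"wy":0,"wz":0,"jaw":-0.24},{"tx":0,"ty":0,"tz":0,"wx":0,"wy":0,"wz":0,"jaw":-0.24},{"tx":0,"ty":0,"tz":0,"wx":0,"wy":0,"wz":0,"jaw":-0.24},{"tx":-1,"ty":0,"tz":0,"wx":0,"wy":0,"wz":0,"jaw":-0.24},{"tx":-1,"ty":0,"tz":0,"wx":0,"wy":0,"wz":0,"jaw":-0.24},{"tx":-2,"ty":0,"tz":0,"wx":0,"wy":0,"wz":0,"jaw":-0.24},{"tx":-3,"ty":0,"tz":0,"wx":0,"wy":0,"wz":0,"jaw":-0.1},{"tx":-3,"ty":0,"tz":0,"wx":0,"wy":0,"wz":0,"jaw":0.2},{"tx":-3,"ty":0,"tz":0,"wx":0,"wy":0,"wz":0,"jaw":0.2},{"tx":0,"ty":0,"tz":0,"wx":0,"wy":0,"wz":0,"jaw":0.2}])

```text
time: 36.4
tool_pos: [429.7, -297.0, 173.4]
tcp_rot: [-1.309, 1.561, -0.756]
contact_force: [-0.2, -0.8, -0.6]
grip_width: 54.5
```

```bash
python3 -c "
from h import *
st([498,64.5,160],jaw=80)
snap('side','f3',(220,200,400,350),4)"
```

```text
t36.4 p [ 429.7 -297.   173.4] jaw 31.7 down [ 0.007 -0.006 -1.   ] F [-0.2 -0.8 -0.6] M [ 0.01 -0.17 -0.  ] w 54.5 j6 -1.30
 wx -0.843
 go [498, 64.5, 160] [ 1.15 27.18 24.8 ]
```

View pics/f3.png

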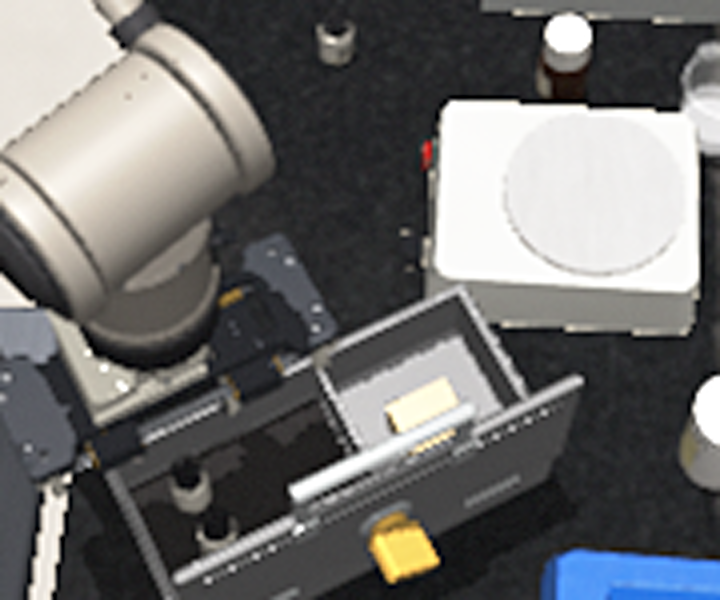

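Call:
arm_command(plan=[{"tx":0,"ty":1,"tz":0.9,"wx":0,"wy":0,"wz":0,"jaw":0.2},{"tx":0,"ty":1.9,"tz":1.75,"wx":0,"wy":0,"wz":0,"jaw":0.2},{"tx":0,"ty":1.9,"tz":1.75,"wx":0,"wy":0,"wz":0,"jaw":0.2},{"tx":0,"ty":1.9,"tz":1.75,"wx":0,"wy":0,"wz":0,"jaw":0.2},{"tx":0,"ty":1.9,"tz":1.75,"wx":0,"wy":0,"wz":0,"jaw":0.2},{"tx":0,"ty":1.9,"tz":1.75,"wx":0,"wy":0,"wz":0,"jaw":0.2},{"tx":0,"ty":1.9,"tz":1.75,"wx":0,"wy":0,"wz":0,"jaw":0.2},{"tx":0,"ty":1.9,"tz":1.75,"wx":0,"wy":0,"wz":0,"jaw":0.2},{"tx":0,"ty":1.9,"tz":1.75,"wx":0,"wy":0,"wz":0,"jaw":0.2},{"tx":0,"ty":0,"tz":0,"wx":-0.14,"wy":0,"wz":0,"jaw":0.2},{"tx":0,"ty":0,"tz":0,"wx":-0.14,"wy":0,"wz":0,"jaw":0.2},{"tx":0,"ty":0,"tz":0,"wx":-0.14,"wy":0,"wz":0,"jaw":0.2},{"tx":0,"ty":0,"tz":0,"wx":-0.14,"wy":0,"wz":0,"jaw":0.2},{"tx":0,"ty":0,"tz":0,"wx":-0.14,"wy":0,"wz":0,"jaw":0.2},{"tx":0,"ty":0,"tz":0,"wx":-0.14,"wy":0,"wz":0,"jaw":0.2},{"tx":0,"ty":0,"tz":0,"wx":0,"wy":0,"wz":0,"jaw":0.2}])

```text
time: 38.05
tool_pos: [468.7, -78.3, 167.1]
tcp_rot: [1.388, 1.568, 2.783]
contact_force: [0.2, -1.0, -0.2]
grip_width: 55.1
```

```bash
python3 -c "
from h import *
st([498,64.5,100],jaw=80)"
```

```text
t38.0 p [468.7 -78.3 167.1] jaw 79.9 down [-0.003  0.001 -1.   ] F [ 0.2 -1.  -0.2] M [ 0.04 -0.17  0.01] w 55.1 j6 -1.72
 wx -0.002
 go [498, 64.5, 100] [ 6.72 -0.4  14.57]
```

Call:
arm_command(plan=[{"tx":0,"ty":-0.05,"tz":1.6,"wx":0,"wy":0,"wz":0,"jaw":0.2},{"tx":0,"ty":-0.05,"tz":2.3,"wx":0,"wy":0,"wz":0,"jaw":0.2},{"tx":0,"ty":-0.05,"tz":2.3,"wx":0,"wy":0,"wz":0,"jaw":0.2},{"tx":0,"ty":-0.05,"tz":2.3,"wx":0,"wy":0,"wz":0,"jaw":0.2},{"tx":2,"ty":-0.05,"tz":2.3,"wx":0,"wy":0,"wz":0,"jaw":0.2},{"tx":2,"ty":-0.05,"tz":2.3,"wx":0,"wy":0,"wz":0,"jaw":0.2},{"tx":2,"ty":-0.05,"tz":1.5,"wx":0,"wy":0,"wz":0,"jaw":0.2},{"tx":0.7,"ty":0,"tz":0,"wx":0,"wy":0,"wz":0,"jaw":0.2},{"tx":0,"ty":0,"tz":0,"wx":0,"wy":0,"wz":0,"jaw":0.2},{"tx":0,"ty":0,"tz":0,"wx":0,"wy":0,"wz":0,"jaw":0.2}])

```text
time: 39.05
tool_pos: [498.9, 63.2, 101.5]
tcp_rot: [3.047, 1.571, -1.845]
contact_force: [-0.1, -0.6, 1.0]
grip_width: 55.2
```

```bash
python3 -c "
from h import *
st([498,64.5,31],jaw=80)
snap('side','g1',(220,100,400,250),4)"
```

```text
t39.0 p [498.9  63.2 101.5] jaw 79.7 down [-0. -0. -1.] F [-0.1 -0.6  1. ] M [ 0.06 -0.14 -0.  ] w 55.2 j6 -1.42
 wx -0.005
 go [498, 64.5, 31] [7.05 0.11 0.11]
```

View pics/g1.png

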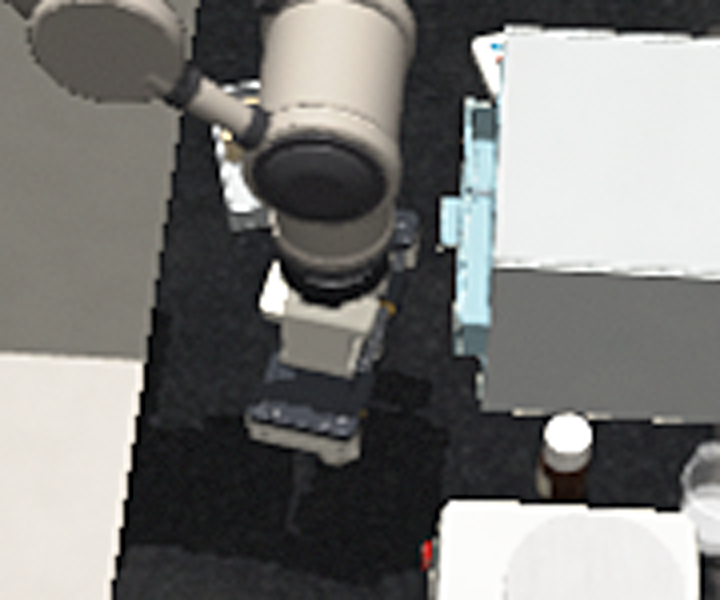

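Call:
arm_command(plan=[{"tx":1.5,"ty":0.1,"tz":0.1,"wx":0,"wy":0,"wz":0,"jaw":0.2},{"tx":1.5,"ty":0,"tz":0,"wx":0,"wy":0,"wz":0,"jaw":0.2},{"tx":1.5,"ty":0,"tz":0,"wx":0,"wy":0,"wz":0,"jaw":0.2},{"tx":1.5,"ty":0,"tz":0,"wx":0,"wy":0,"wz":0,"jaw":0.2},{"tx":1.0,"ty":0,"tz":0,"wx":0,"wy":0,"wz":0,"jaw":0.2},{"tx":0,"ty":0,"tz":0,"wx":0,"wy":0,"wz":0,"jaw":0.2},{"tx":0,"ty":0,"tz":0,"wx":0,"wy":0,"wz":0,"jaw":-0.8},{"tx":0,"ty":0,"tz":0,"wx":0,"wy":0,"wz":0,"jaw":-0.8},{"tx":0,"ty":0,"tz":0,"wx":0,"wy":0,"wz":0,"jaw":-0.8},{"tx":0,"ty":0,"tz":0,"wx":0,"wy":0,"wz":0,"jaw":-0.8},{"tx":0,"ty":0,"tz":0,"wx":0,"wy":0,"wz":0,"jaw":-0.8}])

```text
time: 40.2
tool_pos: [498.3, 64.9, 31.6]
tcp_rot: [-1.483, 1.57, -0.09]
contact_force: [-0.6, 0.6, 2.6]
grip_width: 23.9
```

Call:
arm_command(plan=[{"tx":-1,"ty":0,"tz":0,"wx":0,"wy":0,"wz":0,"jaw":-0.8},{"tx":-2,"ty":0,"tz":0,"wx":0,"wy":0,"wz":0,"jaw":-0.8},{"tx":-3,"ty":0,"tz":0,"wx":0,"wy":0,"wz":0,"jaw":-0.8},{"tx":-3,"ty":0,"tz":0,"wx":0,"wy":0,"wz":0,"jaw":-0.8},{"tx":-3,"ty":0,"tz":0,"wx":0,"wy":0,"wz":0,"jaw":-0.8},{"tx":-1,"ty":0,"tz":0,"wx":0,"wy":0,"wz":0,"jaw":-0.8},{"tx":0,"ty":0,"tz":0,"wx":0,"wy":0,"wz":0,"jaw":-0.8}])

```text
time: 40.9
tool_pos: [498.8, 64.9, 162.7]
tcp_rot: [-1.439, 1.567, -0.046]
contact_force: [-0.6, 0.2, -0.3]
grip_width: 24.1
```

```bash
python3 -c "
from h import *
st([470,-80,160],jaw=31.7)
st(B(5,-20,160),jaw=31.7)"
```

```text
t40.9 p [498.8  64.9 162.7] jaw 79.8 down [ 0.003 -0.    -1.   ] F [-0.6  0.2 -0.3] M [ 0.07 -0.15  0.02] w 24.1 j6 -1.42
 wx 0.84
 go [470, -80, 160] [  0.26   0.27 -14.77]
t40.9 p [498.8  64.9 162.7] jaw 79.8 down [ 0.003 -0.    -1.   ] F [-0.6  0.2 -0.3] M [ 0.07 -0.15  0.02] w 24.1 j6 -1.42
 wx 0.84
 go [ 504.6 -293.8  160. ] [  0.28  -6.91 -35.2 ]
```

Call:
arm_command(plan=[{"tx":0,"ty":0.04,"tz":-1.1,"wx":0,"wy":0,"wz":0,"jaw":-0.8},{"tx":0,"ty":0.04,"tz":-2.3,"wx":0,"wy":0,"wz":0,"jaw":-0.8},{"tx":0,"ty":0.04,"tz":-2.3,"wx":0,"wy":0,"wz":0,"jaw":-0.8},{"tx":0,"ty":0.04,"tz":-2.3,"wx":0,"wy":0,"wz":0,"jaw":-0.8},{"tx":0,"ty":0.04,"tz":-2.3,"wx":0,"wy":0,"wz":0,"jaw":-0.8},{"tx":0,"ty":0.04,"tz":-2.3,"wx":0,"wy":0,"wz":0,"jaw":-0.8},{"tx":0,"ty":0.04,"tz":-2.1,"wx":0,"wy":0,"wz":0,"jaw":-0.8},{"tx":0,"ty":0,"tz":0,"wx":0.14,"wy":0,"wz":0,"jaw":-0.8},{"tx":0,"ty":0,"tz":0,"wx":0.14,"wy":0,"wz":0,"jaw":-0.8},{"tx":0,"ty":0,"tz":0,"wx":0.14,"wy":0,"wz":0,"jaw":-0.8},{"tx":0,"ty":0,"tz":0,"wx":0.14,"wy":0,"wz":0,"jaw":-0.8},{"tx":0,"ty":0,"tz":0,"wx":0.14,"wy":0,"wz":0,"jaw":-0.8},{"tx":0,"ty":0,"tz":0,"wx":0.14,"wy":0,"wz":0,"jaw":-0.8},{"tx":0,"ty":0,"tz":0,"wx":0,"wy":0,"wz":0,"jaw":-0.8}])

```text
time: 42.3
tool_pos: [468.2, -79.6, 159.6]
tcp_rot: [2.327, 1.567, 2.878]
contact_force: [0.4, -0.8, -0.5]
grip_width: 24.1
```

Call:
arm_command(plan=[{"tx":0,"ty":-1.6,"tz":-0.65,"wx":0,"wy":0,"wz":0,"jaw":-0.8},{"tx":0,"ty":-2.3,"tz":-0.95,"wx":0,"wy":0,"wz":0,"jaw":-0.8},{"tx":0,"ty":-2.3,"tz":-0.95,"wx":0,"wy":0,"wz":0,"jaw":-0.8},{"tx":0,"ty":-2.3,"tz":-0.95,"wx":0,"wy":0,"wz":0,"jaw":-0.8},{"tx":0,"ty":-2.3,"tz":-0.95,"wx":0,"wy":0,"wz":0,"jaw":-0.8},{"tx":0,"ty":-2.3,"tz":-0.95,"wx":0,"wy":0,"wz":0,"jaw":-0.8},{"tx":0,"ty":-2.3,"tz":-0.95,"wx":0,"wy":0,"wz":0,"jaw":-0.8},{"tx":0,"ty":-2.3,"tz":-0.95,"wx":0,"wy":0,"wz":0,"jaw":-0.8},{"tx":0,"ty":-2.3,"tz":-0.95,"wx":0,"wy":0,"wz":0,"jaw":-0.8},{"tx":0,"ty":0,"tz":0,"wx":0,"wy":0,"wz":0,"jaw":-0.8},{"tx":0,"ty":0,"tz":0,"wx":0,"wy":0,"wz":0,"jaw":-0.8}])

```text
time: 43.4
tool_pos: [503.3, -292.8, 159.8]
tcp_rot: [1.898, 1.568, 2.452]
contact_force: [-0.3, 0.5, -0.1]
grip_width: 23.7
```

```bash
python3 -c "
from h import *
st(B(5,-20,38),jaw=31.7)
snap('side','g2',(220,200,400,350),4)"
```

```text
t43.4 p [ 503.3 -292.8  159.8] jaw 31.8 down [-0.002  0.002 -1.   ] F [-0.3  0.5 -0.1] M [ 0.02 -0.06 -0.05] w 23.7 j6 -1.21
 wx 0.001
 go [ 504.6 -293.8   38. ] [12.18 -0.19  0.07]
```

View pics/g2.png

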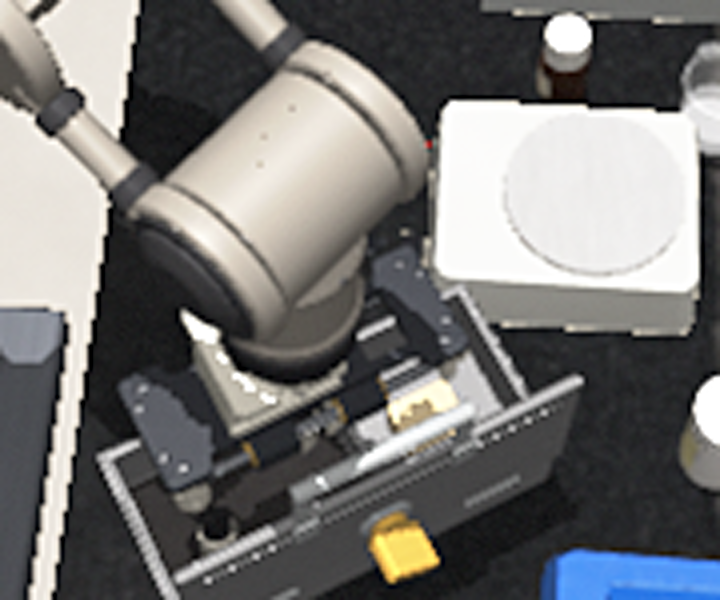

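Call:
arm_command(plan=[{"tx":2,"ty":-0.15,"tz":-0.1,"wx":0,"wy":0,"wz":0,"jaw":-0.8},{"tx":2,"ty":0,"tz":0,"wx":0,"wy":0,"wz":0,"jaw":-0.8},{"tx":2,"ty":0,"tz":0,"wx":0,"wy":0,"wz":0,"jaw":-0.8},{"tx":2,"ty":0,"tz":0,"wx":0,"wy":0,"wz":0,"jaw":-0.8},{"tx":1.5,"ty":0,"tz":0,"wx":0,"wy":0,"wz":0,"jaw":-0.8},{"tx":1.2,"ty":0,"tz":0,"wx":0,"wy":0,"wz":0,"jaw":-0.8},{"tx":0.8,"ty":0,"tz":0,"wx":0,"wy":0,"wz":0,"jaw":-0.8},{"tx":0.5,"ty":0,"tz":0,"wx":0,"wy":0,"wz":0,"jaw":-0.8},{"tx":0.1,"ty":0,"tz":0,"wx":0,"wy":0,"wz":0,"jaw":-0.8},{"tx":0,"ty":0,"tz":0,"wx":0,"wy":0,"wz":0,"jaw":-0.8},{"tx":0,"ty":0,"tz":0,"wx":0,"wy":0,"wz":0,"jaw":-0.8}])

```text
time: 44.55
tool_pos: [504.4, -294.9, 40.8]
tcp_rot: [-1.271, 1.57, -0.718]
contact_force: [0.9, -0.6, -0.7]
grip_width: 24.1
```

Call:
arm_command(plan=[{"tx":0.25,"ty":0,"tz":0,"wx":0,"wy":0,"wz":0,"jaw":-0.8},{"tx":0,"ty":0,"tz":0,"wx":0,"wy":0,"wz":0,"jaw":-0.8},{"tx":0,"ty":0,"tz":0,"wx":0,"wy":0,"wz":0,"jaw":-0.8},{"tx":0,"ty":0,"tz":0,"wx":0,"wy":0,"wz":0,"jaw":-0.24},{"tx":0,"ty":0,"tz":0,"wx":0,"wy":0,"wz":0,"jaw":-0.24},{"tx":0,"ty":0,"tz":0,"wx":0,"wy":0,"wz":0,"jaw":-0.24},{"tx":0,"ty":0,"tz":0,"wx":0,"wy":0,"wz":0,"jaw":-0.24},{"tx":-1,"ty":0,"tz":0,"wx":0,"wy":0,"wz":0,"jaw":-0.24},{"tx":-1,"ty":0,"tz":0,"wx":0,"wy":0,"wz":0,"jaw":-0.24},{"tx":-2,"ty":0,"tz":0,"wx":0,"wy":0,"wz":0,"jaw":-0.24},{"tx":-3,"ty":0,"tz":0,"wx":0,"wy":0,"wz":0,"jaw":-0.1},{"tx":-3,"ty":0,"tz":0,"wx":0,"wy":0,"wz":0,"jaw":0.0},{"tx":-3,"ty":0,"tz":0,"wx":0,"wy":0,"wz":0,"jaw":0.2},{"tx":0,"ty":0,"tz":0,"wx":0,"wy":0,"wz":0,"jaw":0.2}])

```text
time: 45.95
tool_pos: [506.1, -296.1, 173.5]
tcp_rot: [-1.214, 1.561, -0.661]
contact_force: [0.7, -0.4, -0.2]
grip_width: 54.0
```

```bash
python3 -c "
from h import *
st([470,-80,170],jaw=31.7)
snap('side','g3',(220,200,400,350),4)"
```

```text
t46.0 p [ 506.1 -296.1  173.5] jaw 31.7 down [ 0.008 -0.006 -1.   ] F [ 0.7 -0.4 -0.2] M [ 0.03 -0.15 -0.03] w 54.0 j6 -1.21
 wx -0.0
 go [470, -80, 170] [ 0.19 20.28  8.28]
```

View pics/g3.png

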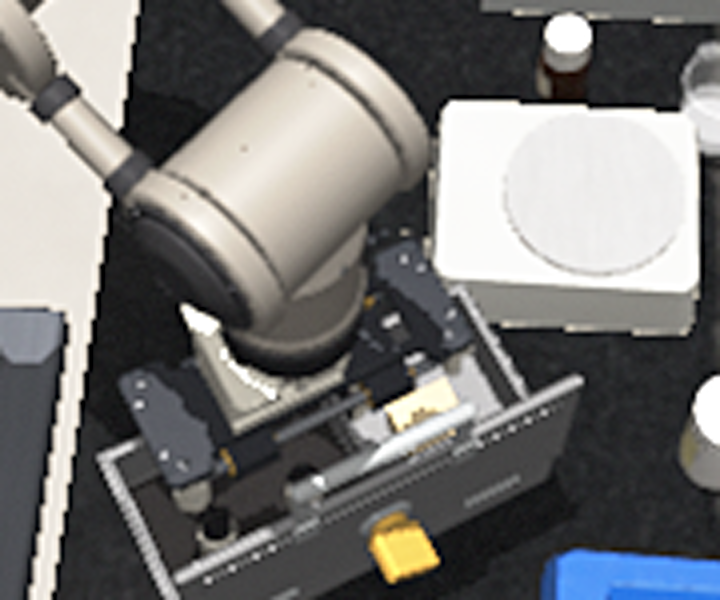

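Call:
arm_command(plan=[{"tx":0,"ty":1.9,"tz":0.7,"wx":0,"wy":0,"wz":0,"jaw":0.2},{"tx":0,"ty":2.3,"tz":0.95,"wx":0,"wy":0,"wz":0,"jaw":0.2},{"tx":0,"ty":2.3,"tz":0.95,"wx":0,"wy":0,"wz":0,"jaw":0.2},{"tx":0,"ty":2.3,"tz":0.95,"wx":0,"wy":0,"wz":0,"jaw":0.2},{"tx":0,"ty":2.3,"tz":0.95,"wx":0,"wy":0,"wz":0,"jaw":0.2},{"tx":0,"ty":2.3,"tz":0.95,"wx":0,"wy":0,"wz":0,"jaw":0.2},{"tx":0,"ty":2.3,"tz":0.95,"wx":0,"wy":0,"wz":0,"jaw":0.2},{"tx":0,"ty":2.3,"tz":0.95,"wx":0,"wy":0,"wz":0,"jaw":0.2},{"tx":0,"ty":2.3,"tz":0.95,"wx":0,"wy":0,"wz":0,"jaw":0.2},{"tx":0,"ty":0,"tz":0,"wx":-0.14,"wy":0,"wz":0,"jaw":0.2},{"tx":0,"ty":0,"tz":0,"wx":-0.14,"wy":0,"wz":0,"jaw":0.2},{"tx":0,"ty":0,"tz":0,"wx":-0.14,"wy":0,"wz":0,"jaw":0.2},{"tx":0,"ty":0,"tz":0,"wx":-0.14,"wy":0,"wz":0,"jaw":0.2},{"tx":0,"ty":0,"tz":0,"wx":-0.14,"wy":0,"wz":0,"jaw":0.2},{"tx":0,"ty":0,"tz":0,"wx":-0.14,"wy":0,"wz":0,"jaw":0.2},{"tx":0,"ty":0,"tz":0,"wx":-0.14,"wy":0,"wz":0,"jaw":0.2},{"tx":0,"ty":0,"tz":0,"wx":0,"wy":0,"wz":0,"jaw":0.2}])

```text
time: 47.7
tool_pos: [467.6, -78.1, 167.2]
tcp_rot: [1.342, 1.569, 2.876]
contact_force: [0.1, -0.6, -0.7]
grip_width: 55.1
```

```bash
python3 -c "
from h import *
st([513.5,157.5,100],jaw=89)
snap('side','g4',(220,100,400,350),3)"
```

```text
t47.7 p [467.6 -78.1 167.2] jaw 87.9 down [-0.001  0.    -1.   ] F [ 0.1 -0.6 -0.7] M [ 0.09 -0.19 -0.04] w 55.1 j6 -1.86
 wx -0.019
 go [513.5, 157.5, 100] [ 6.72 -3.74 23.71]
```

View pics/g4.png

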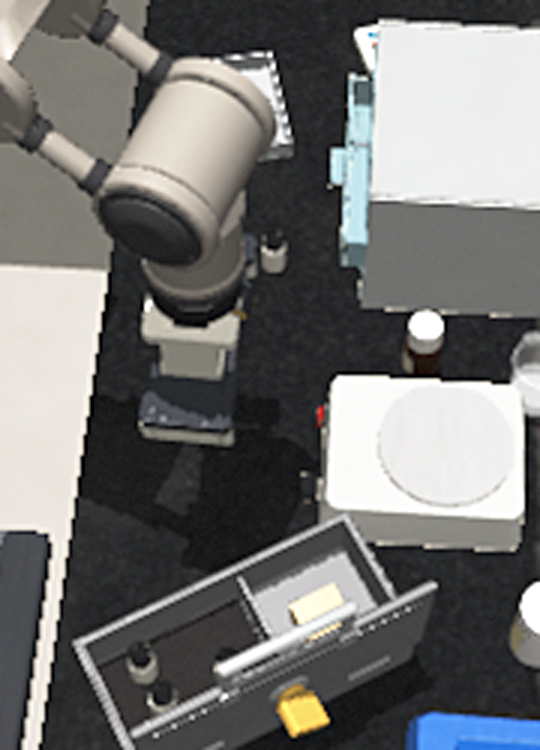

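Call:
arm_command(plan=[{"tx":0,"ty":-0.3,"tz":1.6,"wx":-0.02,"wy":0,"wz":0,"jaw":0.2},{"tx":0,"ty":-0.37,"tz":2.3,"wx":0,"wy":0,"wz":0,"jaw":0.2},{"tx":0,"ty":-0.37,"tz":2.3,"wx":0,"wy":0,"wz":0,"jaw":0.2},{"tx":0,"ty":-0.37,"tz":2.3,"wx":0,"wy":0,"wz":0,"jaw":0.2},{"tx":0,"ty":-0.37,"tz":2.3,"wx":0,"wy":0,"wz":0,"jaw":0.2},{"tx":0,"ty":-0.37,"tz":2.3,"wx":0,"wy":0,"wz":0,"jaw":0.2},{"tx":0,"ty":-0.37,"tz":2.3,"wx":0,"wy":0,"wz":0,"jaw":0.2},{"tx":0,"ty":-0.37,"tz":2.3,"wx":0,"wy":0,"wz":0,"jaw":0.2},{"tx":1.5,"ty":-0.37,"tz":2.3,"wx":0,"wy":0,"wz":0,"jaw":0.2},{"tx":2,"ty":-0.3,"tz":2.3,"wx":0,"wy":0,"wz":0,"jaw":0.2},{"tx":2,"ty":0,"tz":1.4,"wx":0,"wy":0,"wz":0,"jaw":0.2},{"tx":1,"ty":0,"tz":0,"wx":0,"wy":0,"wz":0,"jaw":0.2},{"tx":0,"ty":0,"tz":0,"wx":0,"wy":0,"wz":0,"jaw":0.2},{"tx":0,"ty":0,"tz":0,"wx":0,"wy":0,"wz":0,"jaw":0.2}])

```text
time: 49.15
tool_pos: [508.5, 157.2, 103.1]
tcp_rot: [-2.685, 1.57, -1.134]
contact_force: [0.4, -0.1, 0.5]
grip_width: 55.1
```

```bash
python3 -c "
from h import *
st([513.5,157.5,31],jaw=89)
snap('side','g5',(220,100,400,250),4)"
```

```text
t49.1 p [508.5 157.2 103.1] jaw 88.9 down [ 0. -0. -1.] F [ 0.4 -0.1  0.5] M [ 0.11 -0.17  0.01] w 55.1 j6 -1.39
 wx -0.002
 go [513.5, 157.5, 31] [ 7.21 -0.5   0.04]
```

View pics/g5.png

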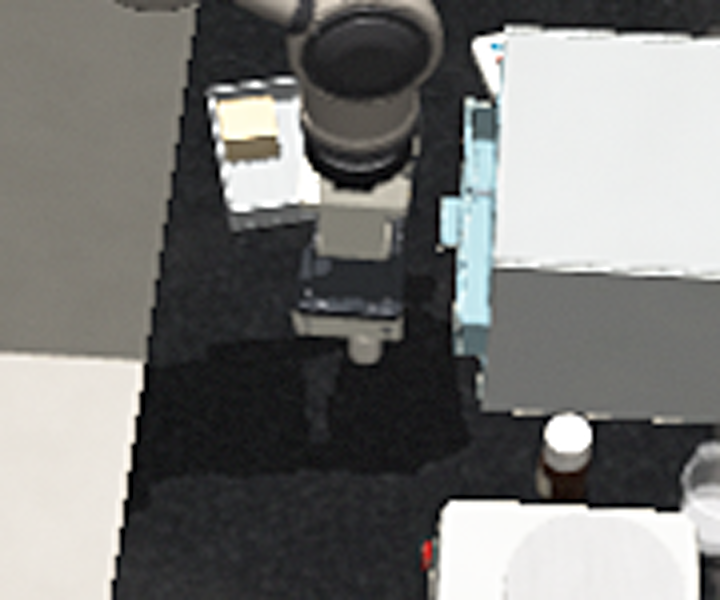

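Call:
arm_command(plan=[{"tx":1,"ty":-0.45,"tz":0.04,"wx":0,"wy":0,"wz":0,"jaw":0.2},{"tx":1.5,"ty":0,"tz":0,"wx":0,"wy":0,"wz":0,"jaw":0.2},{"tx":1.5,"ty":0,"tz":0,"wx":0,"wy":0,"wz":0,"jaw":0.2},{"tx":1.5,"ty":0,"tz":0,"wx":0,"wy":0,"wz":0,"jaw":0.2},{"tx":1.2,"ty":0,"tz":0,"wx":0,"wy":0,"wz":0,"jaw":0.2},{"tx":0.5,"ty":0,"tz":0,"wx":0,"wy":0,"wz":0,"jaw":0.2},{"tx":0,"ty":0,"tz":0,"wx":0,"wy":0,"wz":0,"jaw":0.2},{"tx":0,"ty":0,"tz":0,"wx":0,"wy":0,"wz":0,"jaw":-0.8},{"tx":0,"ty":0,"tz":0,"wx":0,"wy":0,"wz":0,"jaw":-0.8},{"tx":0,"ty":0,"tz":0,"wx":0,"wy":0,"wz":0,"jaw":-0.8},{"tx":0,"ty":0,"tz":0,"wx":0,"wy":0,"wz":0,"jaw":-0.8},{"tx":0,"ty":0,"tz":0,"wx":0,"wy":0,"wz":0,"jaw":-0.8}])

```text
time: 50.4
tool_pos: [512.9, 158.4, 31.0]
tcp_rot: [-1.46, 1.57, 0.093]
contact_force: [-0.3, -0.0, 1.6]
grip_width: 24.0
```

Call:
arm_command(plan=[{"tx":-1,"ty":0,"tz":0,"wx":0,"wy":0,"wz":0,"jaw":-0.8},{"tx":-2,"ty":0,"tz":0,"wx":0,"wy":0,"wz":0,"jaw":-0.8},{"tx":-3,"ty":0,"tz":0,"wx":0,"wy":0,"wz":0,"jaw":-0.8},{"tx":-3,"ty":0,"tz":0,"wx":0,"wy":0,"wz":0,"jaw":-0.8},{"tx":-3,"ty":0,"tz":0,"wx":0,"wy":0,"wz":0,"jaw":-0.8},{"tx":-1,"ty":0,"tz":0,"wx":0,"wy":0,"wz":0,"jaw":-0.8},{"tx":0,"ty":0,"tz":0,"wx":0,"wy":0,"wz":0,"jaw":-0.8}])

```text
time: 51.1
tool_pos: [513.5, 158.4, 162.3]
tcp_rot: [-1.42, 1.567, 0.133]
contact_force: [0.9, -0.2, -0.8]
grip_width: 23.7
```

```bash
python3 -c "
from h import *
st([470,-80,160],jaw=31.7)
print(B(-35,-20,38))"
```

```text
t51.1 p [513.5 158.4 162.3] jaw 89.0 down [ 0.004  0.    -1.   ] F [ 0.9 -0.2 -0.8] M [ 0.13 -0.15 -0.02] w 23.7 j6 -1.40
 wx 1.0
 go [470, -80, 160] [  0.21   3.92 -23.92]
[ 483.6 -259.7   38. ]
```

Call:
arm_command(plan=[{"tx":0,"ty":0.3,"tz":-1.5,"wx":0,"wy":0,"wz":0,"jaw":-0.8},{"tx":0,"ty":0.4,"tz":-2.5,"wx":0,"wy":0,"wz":0,"jaw":-0.8},{"tx":0,"ty":0.4,"tz":-2.5,"wx":0,"wy":0,"wz":0,"jaw":-0.8},{"tx":0,"ty":0.4,"tz":-2.5,"wx":0,"wy":0,"wz":0,"jaw":-0.8},{"tx":0,"ty":0.4,"tz":-2.5,"wx":0,"wy":0,"wz":0,"jaw":-0.8},{"tx":0,"ty":0.4,"tz":-2.5,"wx":0,"wy":0,"wz":0,"jaw":-0.8},{"tx":0,"ty":0.4,"tz":-2.5,"wx":0,"wy":0,"wz":0,"jaw":-0.8},{"tx":0,"ty":0.4,"tz":-2.5,"wx":0,"wy":0,"wz":0,"jaw":-0.8},{"tx":0,"ty":0.4,"tz":-2.5,"wx":0,"wy":0,"wz":0,"jaw":-0.8},{"tx":0,"ty":0.4,"tz":-2.4,"wx":0,"wy":0,"wz":0,"jaw":-0.8},{"tx":0,"ty":0,"tz":0,"wx":0.143,"wy":0,"wz":0,"jaw":-0.8},{"tx":0,"ty":0,"tz":0,"wx":0.143,"wy":0,"wz":0,"jaw":-0.8},{"tx":0,"ty":0,"tz":0,"wx":0.143,"wy":0,"wz":0,"jaw":-0.8},{"tx":0,"ty":0,"tz":0,"wx":0.143,"wy":0,"wz":0,"jaw":-0.8},{"tx":0,"ty":0,"tz":0,"wx":0.143,"wy":0,"wz":0,"jaw":-0.8},{"tx":0,"ty":0,"tz":0,"wx":0.143,"wy":0,"wz":0,"jaw":-0.8},{"tx":0,"ty":0,"tz":0,"wx":0.143,"wy":0,"wz":0,"jaw":-0.8},{"tx":0,"ty":0,"tz":0,"wx":0,"wy":0,"wz":0,"jaw":-0.8}])

```text
time: 52.9
tool_pos: [468.1, -80.3, 159.1]
tcp_rot: [2.348, 1.567, 2.898]
contact_force: [-0.2, -0.1, 0.1]
grip_width: 24.0
```

Call:
arm_command(plan=[{"tx":0,"ty":-1.3,"tz":-0.7,"wx":0,"wy":0,"wz":0,"jaw":-0.8},{"tx":0,"ty":-2.1,"tz":-1.08,"wx":0,"wy":0,"wz":0,"jaw":-0.8},{"tx":0,"ty":-2.1,"tz":-1.08,"wx":0,"wy":0,"wz":0,"jaw":-0.8},{"tx":0,"ty":-2.1,"tz":-1.08,"wx":0,"wy":0,"wz":0,"jaw":-0.8},{"tx":0,"ty":-2.1,"tz":-1.08,"wx":0,"wy":0,"wz":0,"jaw":-0.8},{"tx":0,"ty":-2.1,"tz":-1.08,"wx":0,"wy":0,"wz":0,"jaw":-0.8},{"tx":0,"ty":-2.1,"tz":-1.08,"wx":0,"wy":0,"wz":0,"jaw":-0.8},{"tx":0,"ty":-2.1,"tz":-1.08,"wx":0,"wy":0,"wz":0,"jaw":-0.8},{"tx":0,"ty":0,"tz":0,"wx":0,"wy":0,"wz":0,"jaw":-0.8},{"tx":0,"ty":0,"tz":0,"wx":0,"wy":0,"wz":0,"jaw":-0.8}])

```text
time: 53.9
tool_pos: [482.2, -260.3, 160.0]
tcp_rot: [1.988, 1.569, 2.54]
contact_force: [-0.2, 0.2, -0.3]
grip_width: 23.8
```

```bash
python3 -c "
from h import *
st(B(-35,-20,38),jaw=31.7)
snap('side','h2',(220,200,400,350),4)"
```

```text
t53.9 p [ 482.2 -260.3  160. ] jaw 31.7 down [-0.001  0.001 -1.   ] F [-0.2  0.2 -0.3] M [ 0.01 -0.08  0.02] w 23.8 j6 -1.19
 wx -0.001
 go [ 483.6 -259.7   38. ] [12.2  -0.04  0.16]
```

View pics/h2.png

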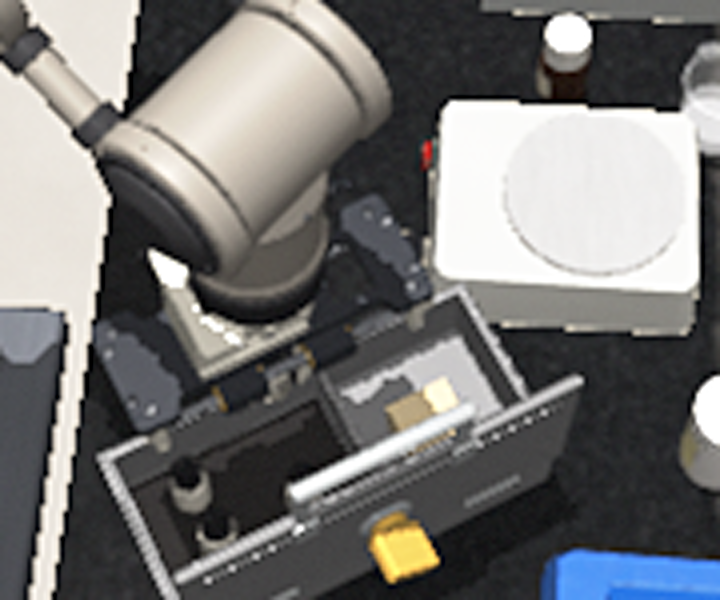

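Call:
arm_command(plan=[{"tx":2,"ty":0.0,"tz":0,"wx":0,"wy":0,"wz":0,"jaw":-0.8},{"tx":2,"ty":0,"tz":0,"wx":0,"wy":0,"wz":0,"jaw":-0.8},{"tx":2,"ty":0,"tz":0,"wx":0,"wy":0,"wz":0,"jaw":-0.8},{"tx":2,"ty":0,"tz":0,"wx":0,"wy":0,"wz":0,"jaw":-0.8},{"tx":1.5,"ty":0,"tz":0,"wx":0,"wy":0,"wz":0,"jaw":-0.8},{"tx":1.2,"ty":0,"tz":0,"wx":0,"wy":0,"wz":0,"jaw":-0.8},{"tx":0.8,"ty":0,"tz":0,"wx":0,"wy":0,"wz":0,"jaw":-0.8},{"tx":0.5,"ty":0,"tz":0,"wx":0,"wy":0,"wz":0,"jaw":-0.8},{"tx":0.1,"ty":0,"tz":0,"wx":0,"wy":0,"wz":0,"jaw":-0.8},{"tx":0,"ty":0,"tz":0,"wx":0,"wy":0,"wz":0,"jaw":-0.8},{"tx":0,"ty":0,"tz":0,"wx":0,"wy":0,"wz":0,"jaw":-0.8}])

```text
time: 55.05
tool_pos: [483.4, -259.8, 40.3]
tcp_rot: [-1.264, 1.57, -0.712]
contact_force: [-0.2, -0.3, -0.4]
grip_width: 23.7
```

Call:
arm_command(plan=[{"tx":0.2,"ty":0,"tz":0,"wx":0,"wy":0,"wz":0,"jaw":-0.8},{"tx":0,"ty":0,"tz":0,"wx":0,"wy":0,"wz":0,"jaw":-0.8},{"tx":0,"ty":0,"tz":0,"wx":0,"wy":0,"wz":0,"jaw":-0.8},{"tx":0,"ty":0,"tz":0,"wx":0,"wy":0,"wz":0,"jaw":-0.24},{"tx":0,"ty":0,"tz":0,"wx":0,"wy":0,"wz":0,"jaw":-0.24},{"tx":0,"ty":0,"tz":0,"wx":0,"wy":0,"wz":0,"jaw":-0.24},{"tx":0,"ty":0,"tz":0,"wx":0,"wy":0,"wz":0,"jaw":-0.24},{"tx":-1,"ty":0,"tz":0,"wx":0,"wy":0,"wz":0,"jaw":-0.24},{"tx":-1,"ty":0,"tz":0,"wx":0,"wy":0,"wz":0,"jaw":-0.24},{"tx":-2,"ty":0,"tz":0,"wx":0,"wy":0,"wz":0,"jaw":-0.24},{"tx":-3,"ty":0,"tz":0,"wx":0,"wy":0,"wz":0,"jaw":-0.24},{"tx":-3,"ty":0,"tz":0,"wx":0,"wy":0,"wz":0,"jaw":-0.24},{"tx":-3,"ty":0,"tz":0,"wx":0,"wy":0,"wz":0,"jaw":-0.24},{"tx":-3,"ty":0,"tz":0,"wx":0,"wy":0,"wz":0,"jaw":-0.24},{"tx":-3,"ty":0,"tz":0,"wx":0,"wy":0,"wz":0,"jaw":-0.24},{"tx":-3,"ty":0,"tz":0,"wx":0,"wy":0,"wz":0,"jaw":-0.24},{"tx":-3,"ty":0,"tz":0,"wx":0,"wy":0,"wz":0,"jaw":-0.24},{"tx":-3,"ty":0,"tz":0,"wx":0,"wy":0,"wz":0,"jaw":-0.24},{"tx":-3,"ty":0,"tz":0,"wx":0,"wy":0,"wz":0,"jaw":-0.24},{"tx":0,"ty":0,"tz":0,"wx":0,"wy":0,"wz":0,"jaw":-0.24}])

```text
time: 57.05
tool_pos: [483.9, -260.0, 353.4]
tcp_rot: [-1.189, 1.561, -0.637]
contact_force: [-0.1, -0.2, 0.6]
grip_width: 34.9
```

```bash
python3 -c "
from h import *
st([470,-80,360],jaw=-58.3)
snap('side','h3',(220,200,400,350),4)
snap('top','h4',(330,170,480,310),4)"
```

```text
t57.0 p [ 483.9 -260.   353.4] jaw 31.6 down [ 0.008 -0.006 -1.   ] F [-0.1 -0.2  0.6] M [-0.01 -0.15 -0.  ] w 34.9 j6 -1.18
 wx 1.57
 go [470, -80, 360] [-0.78 16.05  8.26]
```

View pics/h3.png

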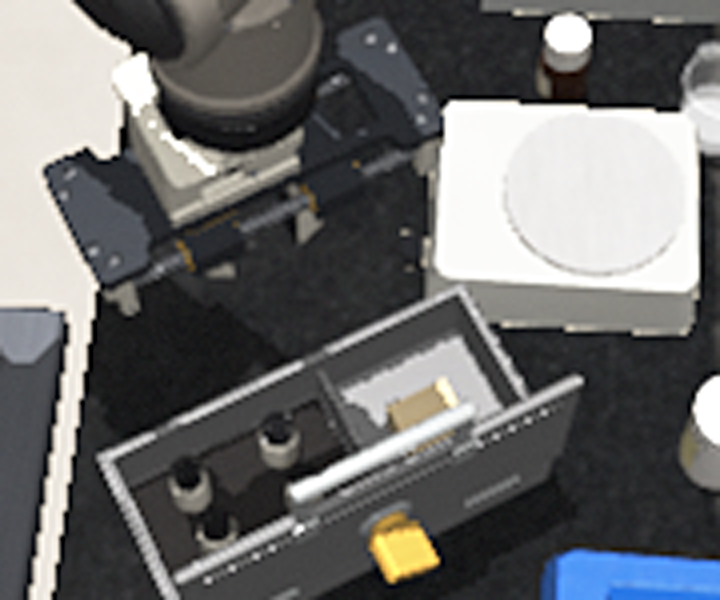

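View pics/h4.png

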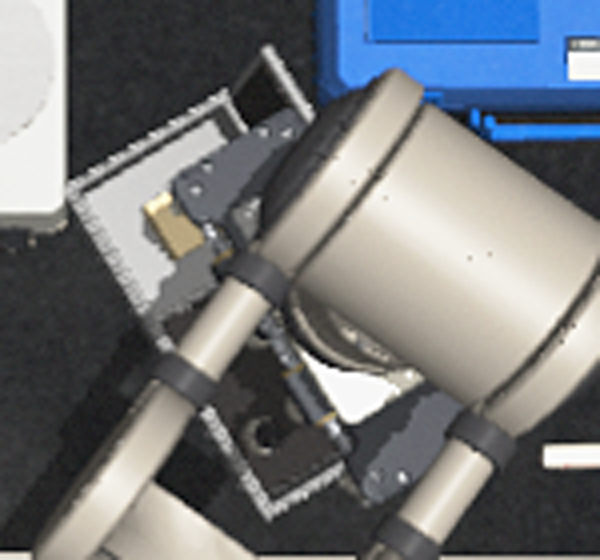

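Call:
arm_command(plan=[{"tx":0,"ty":-1.8,"tz":0.35,"wx":0,"wy":0,"wz":0,"jaw":0},{"tx":0,"ty":-1.8,"tz":0.35,"wx":0,"wy":0,"wz":0,"jaw":0},{"tx":0,"ty":-1.8,"tz":0.35,"wx":0,"wy":0,"wz":0,"jaw":0},{"tx":0,"ty":-1.8,"tz":0.35,"wx":0,"wy":0,"wz":0,"jaw":0},{"tx":0,"ty":-1.8,"tz":0.35,"wx":0,"wy":0,"wz":0,"jaw":0},{"tx":0,"ty":-1.8,"tz":0.35,"wx":0,"wy":0,"wz":0,"jaw":0},{"tx":0,"ty":0,"tz":0,"wx":0.143,"wy":0,"wz":0,"jaw":0},{"tx":0,"ty":0,"tz":0,"wx":0.143,"wy":0,"wz":0,"jaw":0},{"tx":0,"ty":0,"tz":0,"wx":0.143,"wy":0,"wz":0,"jaw":0},{"tx":0,"ty":0,"tz":0,"wx":0.143,"wy":0,"wz":0,"jaw":0},{"tx":0,"ty":0,"tz":0,"wx":0.143,"wy":0,"wz":0,"jaw":0},{"tx":0,"ty":0,"tz":0,"wx":0.143,"wy":0,"wz":0,"jaw":0},{"tx":0,"ty":0,"tz":0,"wx":0.143,"wy":0,"wz":0,"jaw":0},{"tx":0,"ty":0,"tz":0,"wx":0.143,"wy":0,"wz":0,"jaw":0},{"tx":0,"ty":0,"tz":0,"wx":0.143,"wy":0,"wz":0,"jaw":0},{"tx":0,"ty":0,"tz":0,"wx":0.143,"wy":0,"wz":0,"jaw":0},{"tx":0,"ty":0,"tz":0,"wx":0.143,"wy":0,"wz":0,"jaw":0},{"tx":0,"ty":0,"tz":0,"wx":0,"wy":0,"wz":0,"jaw":0}])

```text
time: 58.95
tool_pos: [557.2, -340.2, 346.4]
tcp_rot: [-2.76, 1.568, 2.501]
contact_force: [-0.3, -0.1, 0.1]
grip_width: 45.4
```

```bash
python3 -c "
from h import *
st([558.5,-341,249],jaw=-58.3)
snap('side','i1',(220,200,420,350),4)
snap('top','i2',(330,120,530,270),4)"
```

```text
t59.0 p [ 557.2 -340.2  346.4] jaw -58.6 down [-0.002  0.002 -1.   ] F [-0.3 -0.1  0.1] M [ 0.01 -0.01 -0.03] w 45.4 j6 0.36
 wx -0.005
 go [558.5, -341, 249] [9.74 0.07 0.16]
```

View pics/i1.png

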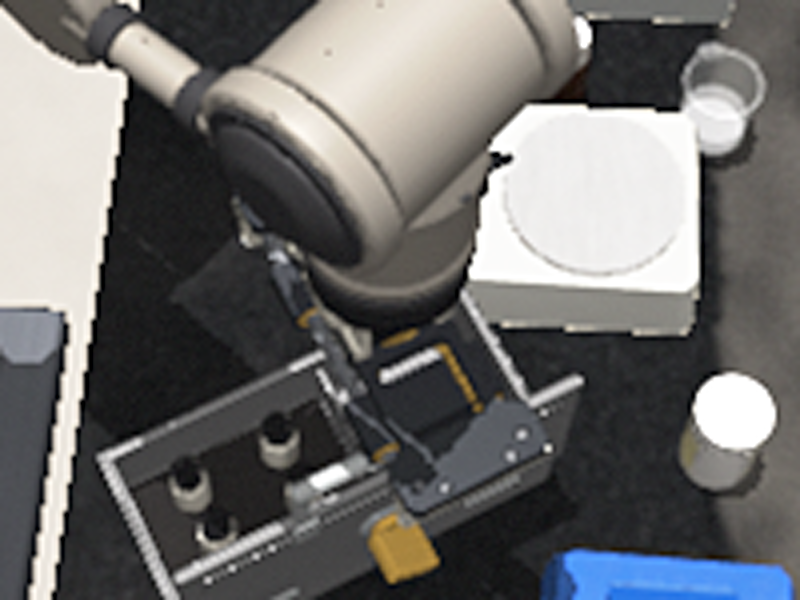

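View pics/i2.png

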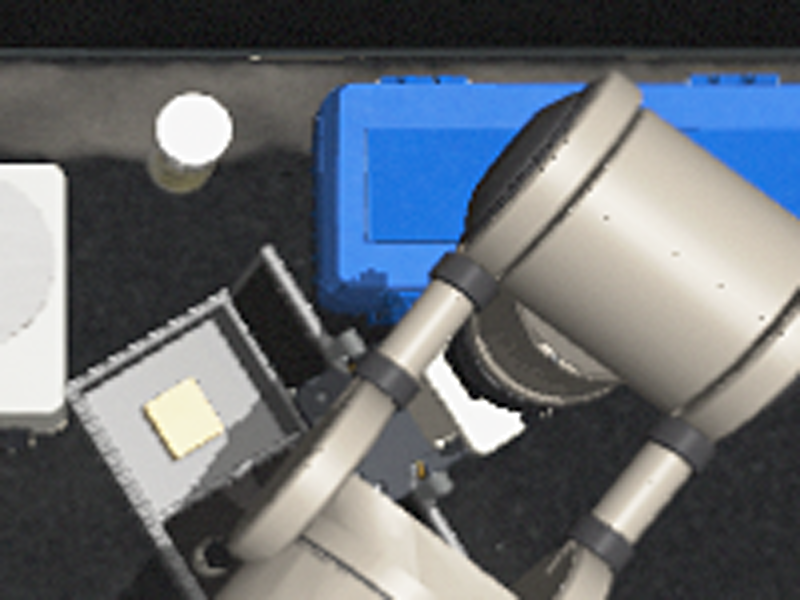

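Call:
arm_command(plan=[{"tx":1.5,"ty":0.07,"tz":0.1,"wx":-0.005,"wy":0,"wz":0,"jaw":0},{"tx":2,"ty":0,"tz":0,"wx":0,"wy":0,"wz":0,"jaw":0},{"tx":2,"ty":0,"tz":0,"wx":0,"wy":0,"wz":0,"jaw":0},{"tx":1.5,"ty":0,"tz":0,"wx":0,"wy":0,"wz":0,"jaw":0},{"tx":0,"ty":0,"tz":0,"wx":0,"wy":0,"wz":0,"jaw":0},{"tx":0,"ty":0,"tz":0,"wx":0,"wy":0,"wz":0,"jaw":0}])

```text
time: 59.65
tool_pos: [558.7, -340.9, 277.9]
tcp_rot: [-2.645, 1.571, 2.624]
contact_force: [0.3, -0.1, -0.4]
grip_width: 45.9
```

```bash
python3 -c "
from h import *
st([558.5,-341,249],jaw=-58.3)
snap('side','i3',(270,260,390,350),6)"
```

```text
t59.6 p [ 558.7 -340.9  277.9] jaw -58.1 down [-0.  0. -1.] F [ 0.3 -0.1 -0.4] M [0.03 0.01 0.03] w 45.9 j6 0.35
 wx 0.003
 go [558.5, -341, 249] [ 2.89 -0.02 -0.  ]
```

View pics/i3.png

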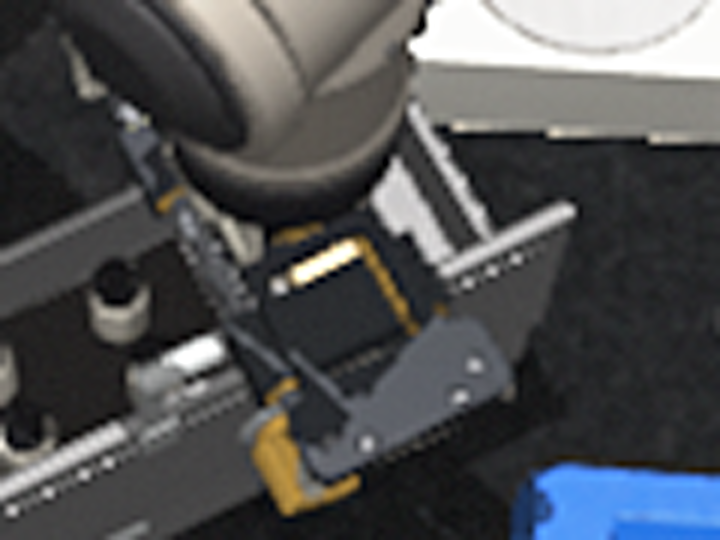

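Call:
arm_command(plan=[{"tx":1,"ty":0,"tz":0,"wx":0,"wy":0,"wz":0,"jaw":0},{"tx":1,"ty":0,"tz":0,"wx":0,"wy":0,"wz":0,"jaw":0},{"tx":0.8,"ty":0,"tz":0,"wx":0,"wy":0,"wz":0,"jaw":0},{"tx":0,"ty":0,"tz":0,"wx":0,"wy":0,"wz":0,"jaw":0},{"tx":0,"ty":0,"tz":0,"wx":0,"wy":0,"wz":0,"jaw":-0.5},{"tx":0,"ty":0,"tz":0,"wx":0,"wy":0,"wz":0,"jaw":-0.9},{"tx":0,"ty":0,"tz":0,"wx":0,"wy":0,"wz":0,"jaw":-1},{"tx":0,"ty":0,"tz":0,"wx":0,"wy":0,"wz":0,"jaw":-1},{"tx":0,"ty":0,"tz":0,"wx":0,"wy":0,"wz":0,"jaw":-1},{"tx":0,"ty":0,"tz":0,"wx":0,"wy":0,"wz":0,"jaw":-1}])

```text
time: 60.7
tool_pos: [558.6, -340.8, 250.0]
tcp_rot: [3.002, 1.571, 1.986]
contact_force: [-1.2, 0.9, 2.3]
grip_width: 11.0
```

```bash
python3 -c "
from h import *
st(jaw=-58.3)
snap('side','i4',(270,260,390,350),6)"
```

```text
t60.7 p [ 558.6 -340.8  250. ] jaw -58.2 down [-0.  0. -1.] F [-1.2  0.9  2.3] M [ 0.27  0.2  -0.07] w 11.0 j6 0.35
 wx 0.002
```

View pics/i4.png

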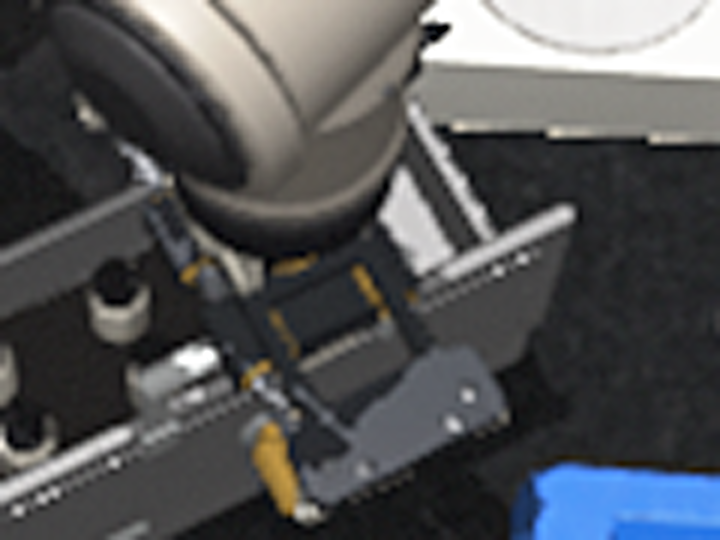

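```bash
python3 -c "
from h import *
th=np.concatenate([np.linspace(1.596,1.0,13)])
X=lambda t:-17.2*np.cos(t)+.4*np.sin(t)
Z=lambda t:17.2*np.sin(t)+.4*np.cos(t)
th=np.concatenate([[1.596],np.arange(1.55,0.19,-.05),np.arange(.2,-.001,-.025)])
th=np.concatenate([[1.596],np.arange(1.55,0.249,-.05),np.arange(.225,-.001,-.025)])
rx=0;rz=0
for a,b in zip(th,th[1:]):
    dx=X(b)-X(a)+rx;dz=-(Z(b)-Z(a))+rz
    qx,qz=round(dx,2),round(dz,2);rx=dx-qx;rz=dz-qz
    print('%.3f tz %.2f tx %.2f'%(b,qx,qz))
"
```

```text
1.550 tz -0.79 tx -0.02
1.500 tz -0.86 tx 0.02
1.450 tz -0.86 tx 0.06
1.400 tz -0.85 tx 0.11
1.350 tz -0.85 tx 0.14
1.300 tz -0.84 tx 0.19
1.250 tz -0.83 tx 0.24
1.200 tz -0.81 tx 0.27
1.150 tz -0.80 tx 0.31
1.100 tz -0.79 tx 0.35
1.050 tz -0.76 tx 0.40
1.000 tz -0.75 tx 0.43
0.950 tz -0.72 tx 0.46
0.900 tz -0.70 tx 0.50
0.850 tz -0.67 tx 0.54
0.800 tz -0.65 tx 0.57
0.750 tz -0.62 tx 0.60
0.700 tz -0.58 tx 0.63
0.650 tz -0.55 tx 0.66
0.600 tz -0.52 tx 0.68
0.550 tz -0.49 tx 0.71
0.500 tz -0.45 tx 0.74
0.450 tz -0.41 tx 0.75
0.400 tz -0.37 tx 0.78
0.350 tz -0.33 tx 0.79
0.300 tz -0.30 tx 0.81
0.250 tz -0.25 tx 0.82
0.225 tz -0.11 tx 0.42
0.200 tz -0.10 tx 0.42
0.175 tz -0.09 tx 0.42
0.150 tz -0.08 tx 0.42
0.125 tz -0.07 tx 0.42
0.100 tz -0.06 tx 0.43
0.075 tz -0.05 tx 0.43
0.050 tz -0.03 tx 0.43
0.025 tz -0.03 tx 0.42
0.000 tz -0.01 tx 0.43
```

Call:
arm_command(plan=[{"tx":0,"ty":0,"tz":-0.4,"wx":0,"wy":0,"wz":0,"jaw":-1},{"tx":0,"ty":0,"tz":-0.6,"wx":0,"wy":0,"wz":0,"jaw":-1},{"tx":0.02,"ty":0,"tz":-0.65,"wx":0,"wy":0,"wz":0,"jaw":-1},{"tx":0.04,"ty":0,"tz":-0.86,"wx":0,"wy":0,"wz":0,"jaw":-1},{"tx":0.11,"ty":0,"tz":-0.85,"wx":0,"wy":0,"wz":0,"jaw":-1},{"tx":0.14,"ty":0,"tz":-0.85,"wx":0,"wy":0,"wz":0,"jaw":-1}])

```text
time: 61.35
tool_pos: [536.5, -304.3, 247.0]
tcp_rot: [0.671, 1.569, -0.345]
contact_force: [5.4, -1.5, 4.9]
grip_width: 10.8
```

```bash
python3 -c "
from h import *
st(jaw=-58.3)"
```

```text
t61.4 p [ 536.5 -304.3  247. ] jaw -58.2 down [ 0.001 -0.    -1.   ] F [ 5.4 -1.5  4.9] M [-0.53 -0.91 -0.06] w 10.8 j6 0.38
 wx 0.002
```

Call:
arm_command(plan=[{"tx":0.19,"ty":0,"tz":-0.84,"wx":0,"wy":0,"wz":0,"jaw":-1},{"tx":0.24,"ty":0,"tz":-0.83,"wx":0,"wy":0,"wz":0,"jaw":-1},{"tx":0.27,"ty":0,"tz":-0.81,"wx":0,"wy":0,"wz":0,"jaw":-1},{"tx":0.31,"ty":0,"tz":-0.8,"wx":0,"wy":0,"wz":0,"jaw":-1},{"tx":0.35,"ty":0,"tz":-0.79,"wx":0,"wy":0,"wz":0,"jaw":-1},{"tx":0.4,"ty":0,"tz":-0.76,"wx":0,"wy":0,"wz":0,"jaw":-1},{"tx":0.43,"ty":0,"tz":-0.75,"wx":0,"wy":0,"wz":0,"jaw":-1},{"tx":0.46,"ty":0,"tz":-0.72,"wx":0,"wy":0,"wz":0,"jaw":-1}])

```text
time: 62.15
tool_pos: [503.4, -250.4, 219.6]
tcp_rot: [1.811, 1.57, 0.795]
contact_force: [5.1, 1.2, 3.2]
grip_width: 10.9
```

```bash
python3 -c "
from h import *
st(jaw=-58.3)
o,p,R=pose();d=p-np.array([519,-279,0]);bx=d[0]*.5255-d[1]*.8508;by=d[0]*.8508+d[1]*.5255
print('bx rel hinge',bx-65,'by',by,'bar z rel',p[2]-11.6-66.5)
t=.95;print(-172*np.cos(t)+4*np.sin(t),172*np.sin(t)+4*np.cos(t))
snap('side','i5',(220,200,420,350),4)"
```

```text
t62.1 p [ 503.4 -250.4  219.6] jaw -58.2 down [ 0.001  0.001 -1.   ] F [5.1 1.2 3.2] M [-0.03 -1.13 -0.04] w 10.9 j6 0.42
 wx 0.002
bx rel hinge -97.49927949325227 by 1.76768601213975 bar z rel 141.5163699434118
-96.79582936863049 142.23419918162784
```

View pics/i5.png

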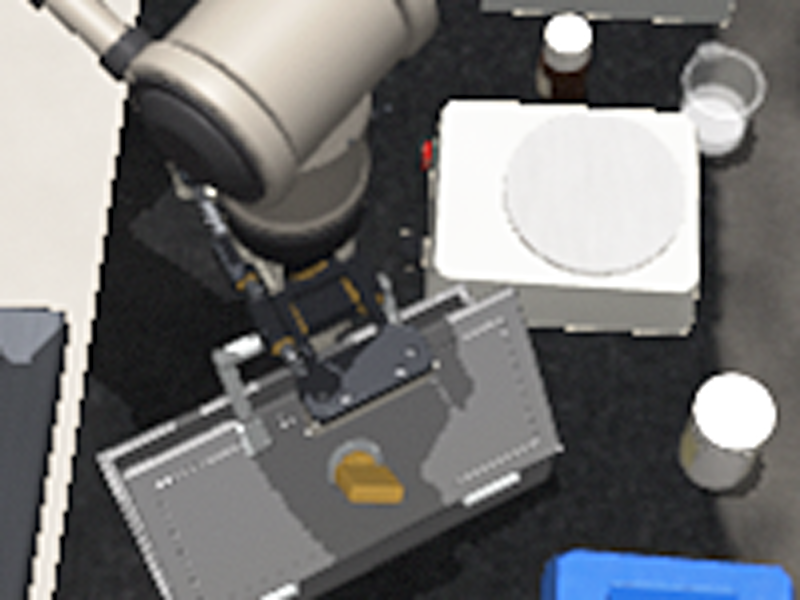

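Lid is following exactly. Continuing.

Call:
arm_command(plan=[{"tx":0.5,"ty":0,"tz":-0.7,"wx":0,"wy":0,"wz":0,"jaw":-1},{"tx":0.54,"ty":0,"tz":-0.67,"wx":0,"wy":0,"wz":0,"jaw":-1},{"tx":0.57,"ty":0,"tz":-0.65,"wx":0,"wy":0,"wz":0,"jaw":-1},{"tx":0.6,"ty":0,"tz":-0.62,"wx":0,"wy":0,"wz":0,"jaw":-1},{"tx":0.63,"ty":0,"tz":-0.58,"wx":0,"wy":0,"wz":0,"jaw":-1},{"tx":0.66,"ty":0,"tz":-0.55,"wx":0,"wy":0,"wz":0,"jaw":-1},{"tx":0.68,"ty":0,"tz":-0.52,"wx":0,"wy":0,"wz":0,"jaw":-1},{"tx":0.71,"ty":0,"tz":-0.49,"wx":0,"wy":0,"wz":0,"jaw":-1},{"tx":0.74,"ty":0,"tz":-0.45,"wx":0,"wy":0,"wz":0,"jaw":-1},{"tx":0.75,"ty":0,"tz":-0.41,"wx":0,"wy":0,"wz":0,"jaw":-1},{"tx":0.78,"ty":0,"tz":-0.37,"wx":0,"wy":0,"wz":0,"jaw":-1}])

```text
time: 63.3
tool_pos: [471.9, -199.4, 148.1]
tcp_rot: [1.719, 1.569, 0.703]
contact_force: [6.9, 0.9, 2.3]
grip_width: 11.3
```

```bash
cat >> h.py <<'E'
def lidchk(t):
    o,p,R=pose();d=p-np.array([519,-279,0]);bx=d[0]*.5255-d[1]*.8508;by=d[0]*.8508+d[1]*.5255
    print('bx rel hinge',bx-65,'by',by,'bar z rel',p[2]-11.6-66.5,'want',-172*np.cos(t)+4*np.sin(t),172*np.sin(t)+4*np.cos(t))
E
python3 -c "
from h import *
st(jaw=-58.3);lidchk(.4)"
```

```text
t63.3 p [ 471.9 -199.4  148.1] jaw -58.2 down [ 0.001  0.001 -1.   ] F [6.9 0.9 2.3] M [-0.03 -1.37 -0.06] w 11.3 j6 0.46
 wx 0.002
bx rel hinge -157.5143218474144 by 1.734136670673017 bar z rel 69.99823761615562 want -156.86481759926164 70.66419885309944
```

Call:
arm_command(plan=[{"tx":0.79,"ty":0,"tz":-0.33,"wx":0,"wy":0,"wz":0,"jaw":-1},{"tx":0.81,"ty":0,"tz":-0.3,"wx":0,"wy":0,"wz":0,"jaw":-1},{"tx":0.82,"ty":0,"tz":-0.25,"wx":0,"wy":0,"wz":0,"jaw":-1},{"tx":0.42,"ty":0,"tz":-0.11,"wx":0,"wy":0,"wz":0,"jaw":-1},{"tx":0.42,"ty":0,"tz":-0.1,"wx":0,"wy":0,"wz":0,"jaw":-1},{"tx":0.42,"ty":0,"tz":-0.09,"wx":0,"wy":0,"wz":0,"jaw":-1},{"tx":0.42,"ty":0,"tz":-0.08,"wx":0,"wy":0,"wz":0,"jaw":-1},{"tx":0.42,"ty":0,"tz":-0.07,"wx":0,"wy":0,"wz":0,"jaw":-1},{"tx":0.43,"ty":0,"tz":-0.06,"wx":0,"wy":0,"wz":0,"jaw":-1},{"tx":0.2,"ty":0,"tz":-0.03,"wx":0,"wy":0,"wz":0,"jaw":-1},{"tx":0.2,"ty":0,"tz":-0.02,"wx":0,"wy":0,"wz":0,"jaw":-1}])

```text
time: 64.4
tool_pos: [464.2, -187.0, 94.8]
tcp_rot: [2.246, 1.569, 1.23]
contact_force: [7.0, 3.7, 1.9]
grip_width: 11.1
```

```bash
python3 -c "
from h import *
st(jaw=-58.3);lidchk(.0765)"
```

```text
t64.4 p [ 464.2 -187.    94.8] jaw -58.2 down [ 0.001  0.001 -1.   ] F [7.  3.7 1.9] M [ 0.3  -1.22 -0.09] w 11.1 j6 0.48
 wx 0.001
bx rel hinge -172.06462224501644 by 1.6674238759464686 bar z rel 16.66325643318683 want -171.19125027950028 17.13347097763593
```

Call:
arm_command(plan=[{"tx":0.2,"ty":0,"tz":0,"wx":0,"wy":0,"wz":0,"jaw":-1},{"tx":0.2,"ty":0,"tz":0,"wx":0,"wy":0,"wz":0,"jaw":-1},{"tx":0.2,"ty":0,"tz":0,"wx":0,"wy":0,"wz":0,"jaw":-1},{"tx":0.2,"ty":0,"tz":0,"wx":0,"wy":0,"wz":0,"jaw":-1},{"tx":0.2,"ty":0,"tz":0,"wx":0,"wy":0,"wz":0,"jaw":-1},{"tx":0.1,"ty":0,"tz":0,"wx":0,"wy":0,"wz":0,"jaw":-1},{"tx":0.1,"ty":0,"tz":0,"wx":0,"wy":0,"wz":0,"jaw":-1},{"tx":0,"ty":0,"tz":0,"wx":0,"wy":0,"wz":0,"jaw":-1}])

```text
time: 65.2
tool_pos: [463.6, -186.2, 82.5]
tcp_rot: [2.892, 1.568, 1.876]
contact_force: [6.5, 6.6, 0.4]
grip_width: 11.1
```

```bash
python3 -c "
from h import *
st(jaw=-58.3);lidchk(.0)"
```

```text
t65.2 p [ 463.6 -186.2   82.5] jaw -58.2 down [-0.001  0.003 -1.   ] F [6.5 6.6 0.4] M [ 0.77 -1.23 -0.13] w 11.1 j6 0.48
 wx 0.001
bx rel hinge -173.03186313438704 by 1.6364018294630682 bar z rel 4.356100862998801 want -172.0 4.0
```

Call:
arm_command(plan=[{"tx":0.1,"ty":0,"tz":0.05,"wx":0,"wy":0,"wz":0,"jaw":-1},{"tx":0.1,"ty":0,"tz":0.05,"wx":0,"wy":0,"wz":0,"jaw":-1},{"tx":0,"ty":0,"tz":0,"wx":0,"wy":0,"wz":0,"jaw":-1}])

```text
time: 65.5
tool_pos: [463.6, -186.2, 80.2]
tcp_rot: [3.075, 1.566, 2.059]
contact_force: [6.4, 9.1, 0.5]
grip_width: 10.8
```

```bash
python3 -c "
from h import *
st(jaw=-58.3);lidchk(.0)
snap('side','i6',(220,200,420,350),4)"
```

```text
t65.5 p [ 463.6 -186.2   80.2] jaw -58.2 down [-0.002  0.005 -1.   ] F [6.4 9.1 0.5] M [ 1.32 -1.15 -0.02] w 10.8 j6 0.48
 wx 0.001
bx rel hinge -173.0439693632095 by 1.6245876811538622 bar z rel 2.0659713351325877 want -172.0 4.0
```

View pics/i6.png

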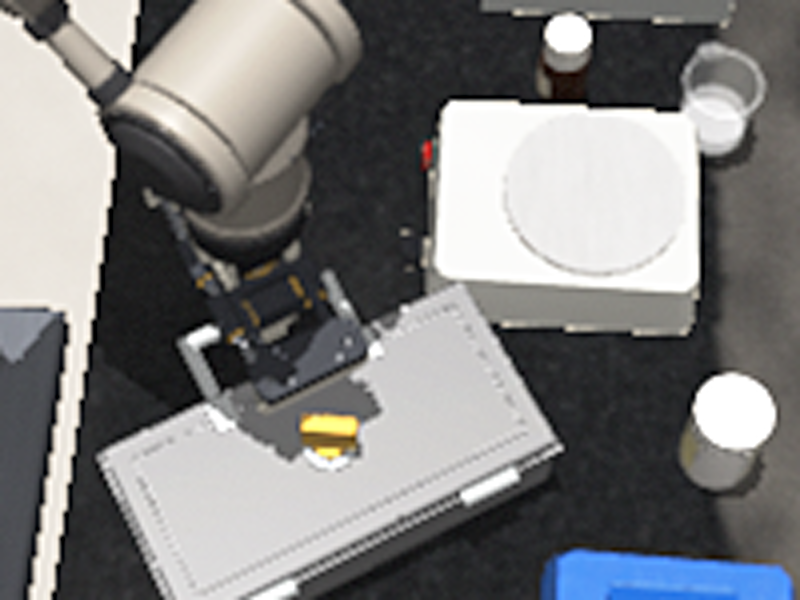

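Call:
arm_command(plan=[{"tx":0,"ty":0,"tz":0,"wx":0,"wy":0,"wz":0,"jaw":-0.45},{"tx":0,"ty":0,"tz":0,"wx":0,"wy":0,"wz":0,"jaw":-0.45},{"tx":0,"ty":0,"tz":0,"wx":0,"wy":0,"wz":0,"jaw":-0.45},{"tx":-0.5,"ty":0,"tz":0,"wx":0,"wy":0,"wz":0,"jaw":-0.45},{"tx":-1,"ty":0,"tz":0,"wx":0,"wy":0,"wz":0,"jaw":-0.45},{"tx":-1.5,"ty":0,"tz":0,"wx":0,"wy":0,"wz":0,"jaw":-0.45},{"tx":-1,"ty":0,"tz":0,"wx":0,"wy":0,"wz":0,"jaw":-1},{"tx":0,"ty":0,"tz":0,"wx":0,"wy":0,"wz":0,"jaw":-1},{"tx":0,"ty":0,"tz":0,"wx":0,"wy":0,"wz":0,"jaw":-1},{"tx":0,"ty":0,"tz":0,"wx":0,"wy":0,"wz":0,"jaw":-1}])

```text
time: 66.55
tool_pos: [464.3, -189.0, 120.6]
tcp_rot: [-2.602, 1.57, 2.665]
contact_force: [-0.2, -0.7, -0.2]
grip_width: 1.0
```

```bash
python3 -c "
from h import *
st(B(-107,0,98.5),jaw=-58.3);lidchk(.0)
snap('side','i7',(220,220,400,355),4)"
```

```text
t66.5 p [ 464.3 -189.   120.6] jaw -58.2 down [-0.001  0.    -1.   ] F [-0.2 -0.7 -0.2] M [-0.01  0.02 -0.03] w 1.0 j6 0.48
 wx 0.001
 go [ 462.8 -188.    98.5] [ 2.21 -0.07 -0.16]
bx rel hinge -170.34182951860862 by 0.7610914690351294 bar z rel 42.504416787598046 want -172.0 4.0
```

View pics/i7.png

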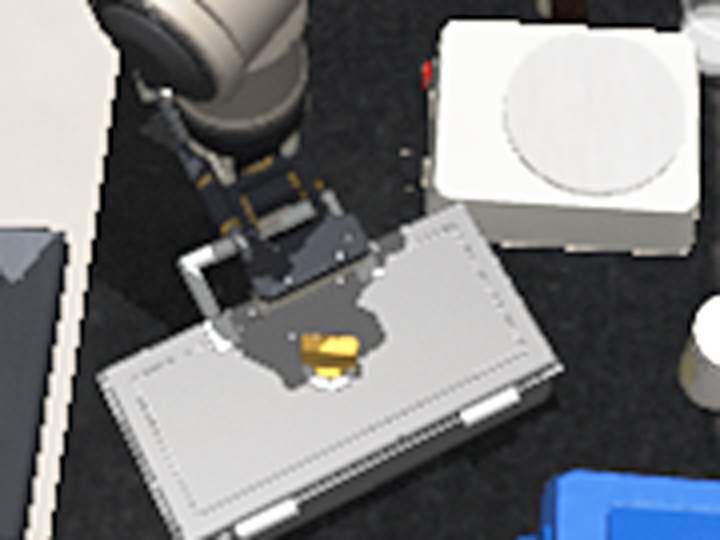

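Call:
arm_command(plan=[{"tx":0.7,"ty":0,"tz":-0.16,"wx":0,"wy":0,"wz":0,"jaw":-1},{"tx":0.7,"ty":0,"tz":0,"wx":0,"wy":0,"wz":0,"jaw":-1},{"tx":0.4,"ty":0,"tz":0,"wx":0,"wy":0,"wz":0,"jaw":-1},{"tx":0.2,"ty":0,"tz":0,"wx":0,"wy":0,"wz":0,"jaw":-1},{"tx":0,"ty":0,"tz":0,"wx":0,"wy":0,"wz":0,"jaw":-1},{"tx":0,"ty":0,"tz":0,"wx":0,"wy":0,"wz":0,"jaw":-1}])

```text
time: 67.2
tool_pos: [463.9, -187.8, 101.0]
tcp_rot: [0.069, 1.571, -0.946]
contact_force: [-0.1, -1.1, -0.3]
grip_width: 0.5
```

Call:
arm_command(plan=[{"tx":0.1,"ty":0,"tz":0,"wx":0,"wy":0,"wz":0,"jaw":-1},{"tx":0.1,"ty":0,"tz":0,"wx":0,"wy":0,"wz":0,"jaw":-1},{"tx":0,"ty":0,"tz":0,"wx":0,"wy":0,"wz":0,"jaw":-1}])

```text
time: 67.5
tool_pos: [464.0, -187.9, 99.1]
tcp_rot: [0.407, 1.57, -0.609]
contact_force: [-0.1, -0.0, -0.3]
grip_width: 0.7
```

Call:
arm_command(plan=[{"tx":0.1,"ty":0,"tz":0,"wx":0,"wy":0,"wz":0,"jaw":-1},{"tx":0.1,"ty":0,"tz":0,"wx":0,"wy":0,"wz":0,"jaw":-1},{"tx":0,"ty":0,"tz":0,"wx":0,"wy":0,"wz":0,"jaw":-1}])

```text
time: 67.8
tool_pos: [464.0, -187.9, 98.4]
tcp_rot: [0.361, 1.57, -0.655]
contact_force: [-3.0, 2.2, 13.5]
grip_width: 0.6
```

Call:
arm_command(plan=[{"tx":-0.5,"ty":0,"tz":0,"wx":0,"wy":0,"wz":0,"jaw":-0.5},{"tx":-2,"ty":0,"tz":0,"wx":0,"wy":0,"wz":0,"jaw":-0.5},{"tx":-3,"ty":0,"tz":0,"wx":0,"wy":0,"wz":0,"jaw":-0.5},{"tx":-3,"ty":0,"tz":0,"wx":0,"wy":0,"wz":0,"jaw":-0.5},{"tx":-3,"ty":1,"tz":0,"wx":0,"wy":0,"wz":0,"jaw":-0.5},{"tx":-2,"ty":2.5,"tz":-1,"wx":0,"wy":0,"wz":0,"jaw":-0.5},{"tx":0,"ty":2.5,"tz":-2.5,"wx":0,"wy":0,"wz":0,"jaw":-0.5},{"tx":0,"ty":2.5,"tz":-2.5,"wx":0,"wy":0,"wz":0,"jaw":-0.5},{"tx":0,"ty":2.5,"tz":-2.5,"wx":0,"wy":0,"wz":0,"jaw":-0.5},{"tx":0,"ty":2.5,"tz":-2.5,"wx":0,"wy":0,"wz":0,"jaw":-0.5},{"tx":0,"ty":2.5,"tz":-1,"wx":0,"wy":0,"wz":0,"jaw":-0.5},{"tx":0,"ty":0,"tz":0,"wx":0,"wy":0,"wz":0,"jaw":-0.5},{"tx":0,"ty":0,"tz":0,"wx":0,"wy":0,"wz":0,"jaw":-0.5}])

```text
time: 69.1
tool_pos: [536.4, -1.2, 231.7]
tcp_rot: [-1.767, 1.57, -2.782]
contact_force: [-0.3, -0.0, -0.6]
grip_width: 23.2
```

```bash
python3 -c "
from h import *
st()
snap('side','j1',(240,240,400,360),5)
snap('top','j2',(330,180,470,300),5)"
```

```text
t69.1 p [536.4  -1.2 231.7] jaw -58.1 down [-0.001 -0.    -1.   ] F [-0.3 -0.  -0.6] M [-0.04  0.    0.  ] w 23.2 j6 0.87
```

View pics/j1.png

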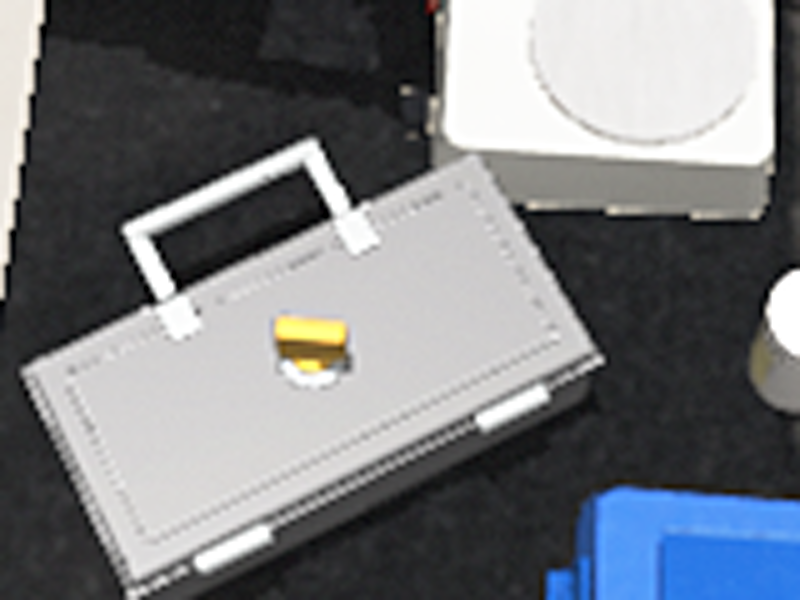

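View pics/j2.png

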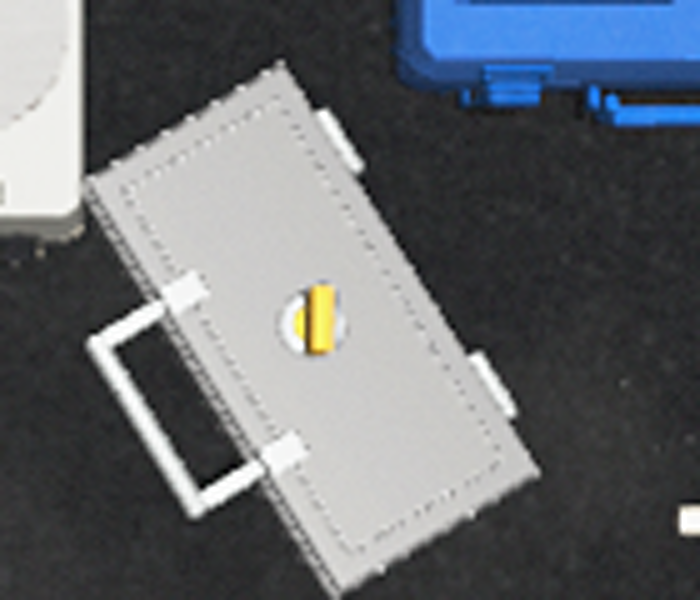

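```bash
python3 -c "
from h import *
g=lambda q:(330+q[0]/5,180+q[1]/5)
C=np.array([onz('top',g(q),75) for q in [(90,183),(282,62),(538,475),(342,597)]]);print(C.round(0).tolist(),C.mean(0))
for i in range(4):
  e=C[(i+1)%4]-C[i];print(np.degrees(np.arctan2(e[1],e[0])),np.linalg.norm(e))
hs=lambda q:(240+q[0]/5,240+q[1]/5)
C=np.array([onz('side',hs(q),75) for q in [(22,373),(475,155),(605,360),(130,595)]]);print(C.round(0).tolist(),C.mean(0))
# yellow mask
for n in('top','side'):
  im=cv2.imread('pics/%s_raw.png'%('j2' if n=='top' else 'j1'));h=cv2.cvtColor(im,cv2.COLOR_BGR2HSV)
  m=cv2.inRange(h,(15,100,180 if n=='top' else 200),(35,255,255));w=np.zeros_like(m)
  if n=='top': w[230:260,380:405]=m[230:260,380:405]
  else: w[290:320,290:315]=m[290:320,290:315]
  c=max(cv2.findContours(w,0,2)[0],key=cv2.contourArea);r=cv2.minAreaRect(c);b=cv2.boxPoints(r)
  P=np.array([onz(n,q,115) for q in b]);print(n,r,P.mean(0).round(1))
  for i in range(2):
    e=P[i+1]-P[i];print('  ',np.linalg.norm(e).round(1),np.degrees(np.arctan2(e[1],e[0])).round(1))
print(tri(g((321.5,320)),hs((312,330))))
P=np.array([onz('top',g(q),115) for q in [(311,285),(334,286),(332,355),(309,353)]]);print(P.round(0).tolist(),P.mean(0))
P=np.array([onz('side',hs(q),115) for q in [(276,318),(347,322),(346,344),(278,341)]]);print(P.round(0).tolist(),P.mean(0))
"
```

```text
[[599.0, -155.0, 75.0], [668.0, -263.0, 75.0], [438.0, -401.0, 75.0], [371.0, -293.0, 75.0]] [ 519.00290523 -277.97263011   75.        ]
-57.3187341776111 127.72440228371312
-149.01781510677233 268.4071254643898
121.93936870625772 127.38948707336776
31.045878794194977 266.7483058346753
[[372.0, -299.0, 75.0], [599.0, -159.0, 75.0], [672.0, -271.0, 75.0], [440.0, -410.0, 75.0]] [ 520.89333677 -284.8940639    75.        ]
top ((394.0, 243.0), (12.0, 4.0), 90.0) [ 521.8 -275.9  115. ]
   10.7 -89.7
   32.4 179.4
side ((301.5, 306.0), (4.0, 13.0), 90.0) [ 518.9 -280.6  115. ]
   32.7 3.9
   10.7 -85.9
(array([ 520.29528749, -277.79939266,  107.64503807]), np.float64(1.0855438035370173))
[[538.0, -271.0, 115.0], [537.0, -284.0, 115.0], [500.0, -282.0, 115.0], [501.0, -270.0, 115.0]] [ 519.20228629 -276.70495133  115.        ]
[[503.0, -275.0, 115.0], [538.0, -275.0, 115.0], [539.0, -287.0, 115.0], [505.0, -287.0, 115.0]] [ 521.07092785 -281.10040242  115.        ]
```

Call:
arm_command(plan=[{"tx":0,"ty":0,"tz":0,"wx":-0.14,"wy":0,"wz":0,"jaw":-0.25},{"tx":0,"ty":0,"tz":0,"wx":-0.14,"wy":0,"wz":0,"jaw":-0.25},{"tx":0,"ty":0,"tz":0,"wx":-0.14,"wy":0,"wz":0,"jaw":-0.25},{"tx":0,"ty":0,"tz":0,"wx":-0.14,"wy":0,"wz":0,"jaw":-0.25},{"tx":0,"ty":0,"tz":0,"wx":-0.14,"wy":0,"wz":0,"jaw":-0.25},{"tx":0,"ty":0,"tz":0,"wx":-0.14,"wy":0,"wz":0,"jaw":-0.25},{"tx":0,"ty":0,"tz":0,"wx":-0.14,"wy":0,"wz":0,"jaw":-0.25},{"tx":0,"ty":0,"tz":0,"wx":-0.14,"wy":0,"wz":0,"jaw":-0.25},{"tx":0,"ty":0,"tz":0,"wx":-0.14,"wy":0,"wz":0,"jaw":-0.25},{"tx":0,"ty":0,"tz":0,"wx":-0.14,"wy":0,"wz":0,"jaw":-0.25},{"tx":0,"ty":0,"tz":0,"wx":-0.14,"wy":0,"wz":0,"jaw":-0.25},{"tx":0,"ty":0,"tz":0,"wx":-0.14,"wy":0,"wz":0,"jaw":-0.25},{"tx":0,"ty":0,"tz":0,"wx":-0.14,"wy":0,"wz":0,"jaw":-0.25},{"tx":0,"ty":0,"tz":0,"wx":-0.14,"wy":0,"wz":0,"jaw":-0.25},{"tx":0,"ty":0,"tz":0,"wx":-0.14,"wy":0,"wz":0,"jaw":-0.25},{"tx":0,"ty":0,"tz":0,"wx":-0.14,"wy":0,"wz":0,"jaw":-0.25},{"tx":0,"ty":0,"tz":0,"wx":-0.14,"wy":0,"wz":0,"jaw":-0.25},{"tx":0,"ty":0,"tz":0,"wx":-0.14,"wy":0,"wz":0,"jaw":-0.25},{"tx":0,"ty":0,"tz":0,"wx":-0.06,"wy":0,"wz":0,"jaw":-0.25},{"tx":0,"ty":0,"tz":0,"wx":0,"wy":0,"wz":0,"jaw":-0.25}])

```text
time: 71.2
tool_pos: [536.2, -2.6, 232.1]
tcp_rot: [2.432, 1.571, -2.289]
contact_force: [0.7, 0.3, -0.8]
grip_width: 34.1
```

```bash
python3 -c "
from h import *
st([520,-279,180],jaw=89)"
```

```text
t71.2 p [536.2  -2.6 232.1] jaw 89.5 down [-0. -0. -1.] F [ 0.7  0.3 -0.8] M [ 0.06 -0.09  0.02] w 34.1 j6 -1.71
 wx 0.009
 go [520, -279, 180] [  5.21   1.4  -27.65]
```

Call:
arm_command(plan=[{"tx":0,"ty":0.1,"tz":-1.5,"wx":0.009,"wy":0,"wz":0,"jaw":-0.25},{"tx":0,"ty":0.12,"tz":-2.5,"wx":0,"wy":0,"wz":0,"jaw":-0.25},{"tx":0,"ty":0.12,"tz":-2.5,"wx":0,"wy":0,"wz":0,"jaw":-0.25},{"tx":0,"ty":0.12,"tz":-2.5,"wx":0,"wy":0,"wz":0,"jaw":-0.25},{"tx":0,"ty":0.12,"tz":-2.5,"wx":0,"wy":0,"wz":0,"jaw":-0.25},{"tx":0,"ty":0.12,"tz":-2.5,"wx":0,"wy":0,"wz":0,"jaw":-0.25},{"tx":0,"ty":0.12,"tz":-2.5,"wx":0,"wy":0,"wz":0,"jaw":-0.25},{"tx":0,"ty":0.12,"tz":-2.5,"wx":0,"wy":0,"wz":0,"jaw":-0.25},{"tx":1,"ty":0.12,"tz":-2.5,"wx":0,"wy":0,"wz":0,"jaw":-0.25},{"tx":1.5,"ty":0.12,"tz":-2.5,"wx":0,"wy":0,"wz":0,"jaw":-0.25},{"tx":1.5,"ty":0.12,"tz":-2.5,"wx":0,"wy":0,"wz":0,"jaw":-0.25},{"tx":1,"ty":0.1,"tz":-1.15,"wx":0,"wy":0,"wz":0,"jaw":-0.25},{"tx":0,"ty":0,"tz":0,"wx":0,"wy":0,"wz":0,"jaw":-0.25},{"tx":0,"ty":0,"tz":0,"wx":0,"wy":0,"wz":0,"jaw":-0.25},{"tx":0,"ty":0,"tz":0,"wx":0,"wy":0,"wz":0,"jaw":-0.25}])

```text
time: 72.7
tool_pos: [518.7, -277.0, 182.9]
tcp_rot: [-2.012, 1.57, -0.457]
contact_force: [-0.3, -0.5, -0.2]
grip_width: 34.1
```

```bash
python3 -c "
from h import *
st([520,-279,109],jaw=89)
snap('side','j3',(240,220,400,340),5)"
```

```text
t72.7 p [ 518.7 -277.   182.9] jaw 89.1 down [ 0.001 -0.001 -1.   ] F [-0.3 -0.5 -0.2] M [ 0.1  -0.14  0.  ] w 34.1 j6 -2.18
 wx 0.002
 go [520, -279, 109] [ 7.39 -0.12 -0.19]
```

View pics/j3.png

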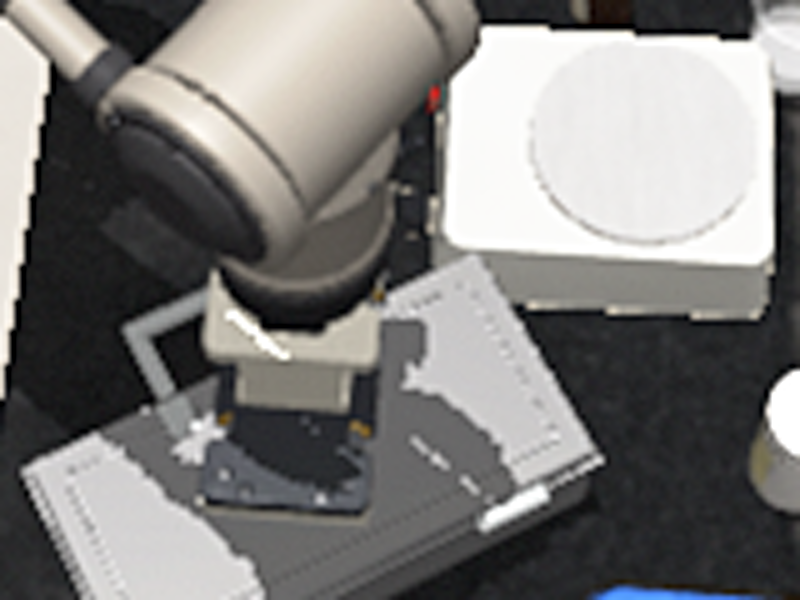

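Call:
arm_command(plan=[{"tx":1,"ty":-0.1,"tz":-0.15,"wx":0,"wy":0,"wz":0,"jaw":-0.25},{"tx":1.5,"ty":0,"tz":0,"wx":0,"wy":0,"wz":0,"jaw":-0.25},{"tx":1.5,"ty":0,"tz":0,"wx":0,"wy":0,"wz":0,"jaw":-0.25},{"tx":1,"ty":0,"tz":0,"wx":0,"wy":0,"wz":0,"jaw":-0.25},{"tx":0.8,"ty":0,"tz":0,"wx":0,"wy":0,"wz":0,"jaw":-0.25},{"tx":0.8,"ty":0,"tz":0,"wx":0,"wy":0,"wz":0,"jaw":-0.25},{"tx":0.5,"ty":0,"tz":0,"wx":0,"wy":0,"wz":0,"jaw":-0.25},{"tx":0,"ty":0,"tz":0,"wx":0,"wy":0,"wz":0,"jaw":-0.25},{"tx":0,"ty":0,"tz":0,"wx":0,"wy":0,"wz":0,"jaw":-0.25}])

```text
time: 73.65
tool_pos: [519.5, -279.4, 111.3]
tcp_rot: [-2.274, 1.57, -0.719]
contact_force: [0.0, 1.0, 0.5]
grip_width: 34.5
```

```bash
python3 -c "
from h import *
st([520,-279,109],jaw=89)
snap('side','j4',(240,220,400,340),5)"
```

```text
t73.7 p [ 519.5 -279.4  111.3] jaw 89.1 down [ 0. -0. -1.] F [0.  1.  0.5] M [ 0.12 -0.12 -0.08] w 34.5 j6 -2.18
 wx 0.002
 go [520, -279, 109] [ 0.23 -0.05  0.04]
```

View pics/j4.png

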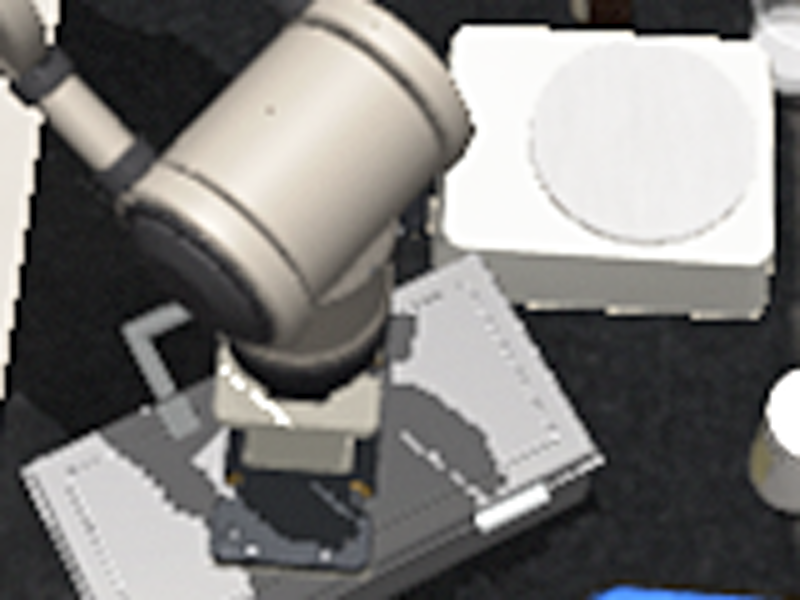

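Call:
arm_command(plan=[{"tx":0.2,"ty":0,"tz":0,"wx":0,"wy":0,"wz":0,"jaw":-0.25},{"tx":0,"ty":0,"tz":0,"wx":0,"wy":0,"wz":0,"jaw":-0.5},{"tx":0,"ty":0,"tz":0,"wx":0,"wy":0,"wz":0,"jaw":-0.65},{"tx":0,"ty":0,"tz":0,"wx":0,"wy":0,"wz":0,"jaw":-0.7},{"tx":0,"ty":0,"tz":0,"wx":0,"wy":0,"wz":0,"jaw":-1},{"tx":0,"ty":0,"tz":0,"wx":0,"wy":0,"wz":0,"jaw":-1},{"tx":0,"ty":0,"tz":0,"wx":0,"wy":0,"wz":0,"jaw":-1}])

```text
time: 74.4
tool_pos: [519.4, -277.4, 109.1]
tcp_rot: [0.155, 1.568, 1.71]
contact_force: [0.4, 6.3, 2.5]
grip_width: 11.9
```

```bash
python3 -c "
from h import *
st([520,-279,109],jaw=89)"
```

```text
t74.4 p [ 519.4 -277.4  109.1] jaw 89.1 down [-0.     0.003 -1.   ] F [0.4 6.3 2.5] M [ 1.3  -0.21 -0.05] w 11.9 j6 -2.18
 wx 0.002
 go [520, -279, 109] [ 0.01 -0.07 -0.16]
```

Call:
arm_command(plan=[{"tx":0,"ty":0,"tz":0.2,"wx":0,"wy":0,"wz":0,"jaw":-1},{"tx":0,"ty":0,"tz":0,"wx":0,"wy":0,"wz":0,"jaw":-1},{"tx":0,"ty":0,"tz":0,"wx":0,"wy":0,"wz":0,"jaw":-1}])

```text
time: 74.7
tool_pos: [519.4, -277.2, 109.1]
tcp_rot: [-1.362, 1.571, 0.193]
contact_force: [-0.3, 0.5, 2.6]
grip_width: 12.0
```

```bash
cat >> h.py <<'E'
def tw():
    st();o=readout.get_obs();print('tau',o['tau'].round(3),'Mz %.3f j6 %.4f'%(o['moment'][2],o['joint_positions'][5]))
E
python3 -c "
from h import *
tw()"
```

```text
t74.7 p [ 519.4 -277.2  109.1] jaw 89.1 down [ 0.  0. -1.] F [-0.3  0.5  2.6] M [ 0.31 -0.13  0.01] w 12.0 j6 -2.18
tau [ -0.46  -51.461 -21.019  -0.288  -0.245  -0.   ] Mz 0.006 j6 -2.1755
```

Call:
arm_command(plan=[{"tx":0,"ty":0,"tz":0,"wx":0.05,"wy":0,"wz":0,"jaw":-1},{"tx":0,"ty":0,"tz":0,"wx":0.05,"wy":0,"wz":0,"jaw":-1},{"tx":0,"ty":0,"tz":0,"wx":0.05,"wy":0,"wz":0,"jaw":-1},{"tx":0,"ty":0,"tz":0,"wx":0.05,"wy":0,"wz":0,"jaw":-1}])

```text
time: 75.1
tool_pos: [519.4, -277.2, 109.1]
tcp_rot: [-0.259, 1.571, 1.093]
contact_force: [1.0, 1.4, 0.8]
grip_width: 11.9
```

```bash
python3 -c "
from h import *
tw()"
```

```text
t75.1 p [ 519.4 -277.2  109.1] jaw 77.5 down [ 0.  0. -1.] F [1.  1.4 0.8] M [ 0.25 -0.11  0.05] w 11.9 j6 -1.97
tau [ -0.723 -51.351 -21.039  -0.313  -0.256  -0.631] Mz 0.052 j6 -1.9735
```

Call:
arm_command(plan=[{"tx":0,"ty":0,"tz":0,"wx":0.05,"wy":0,"wz":0,"jaw":-1},{"tx":0,"ty":0,"tz":0,"wx":0.05,"wy":0,"wz":0,"jaw":-1},{"tx":0,"ty":0,"tz":0,"wx":0.05,"wy":0,"wz":0,"jaw":-1},{"tx":0,"ty":0,"tz":0,"wx":0.05,"wy":0,"wz":0,"jaw":-1}])

```text
time: 75.5
tool_pos: [519.4, -277.2, 109.1]
tcp_rot: [-0.151, 1.571, 1.002]
contact_force: [0.3, 1.9, 2.1]
grip_width: 11.8
```

```bash
python3 -c "
from h import *
tw()"
```

```text
t75.5 p [ 519.4 -277.2  109.1] jaw 66.1 down [ 0.  0. -1.] F [0.3 1.9 2.1] M [ 0.34 -0.14  0.04] w 11.8 j6 -1.77
tau [ -0.794 -51.336 -21.032  -0.334  -0.25   -0.631] Mz 0.040 j6 -1.7735
```

Call:
arm_command(plan=[{"tx":0,"ty":0,"tz":0,"wx":0.05,"wy":0,"wz":0,"jaw":-1},{"tx":0,"ty":0,"tz":0,"wx":0.05,"wy":0,"wz":0,"jaw":-1},{"tx":0,"ty":0,"tz":0,"wx":0.05,"wy":0,"wz":0,"jaw":-1},{"tx":0,"ty":0,"tz":0,"wx":0.05,"wy":0,"wz":0,"jaw":-1},{"tx":0,"ty":0,"tz":0,"wx":0.05,"wy":0,"wz":0,"jaw":-1},{"tx":0,"ty":0,"tz":0,"wx":0.05,"wy":0,"wz":0,"jaw":-1},{"tx":0,"ty":0,"tz":0,"wx":0.05,"wy":0,"wz":0,"jaw":-1},{"tx":0,"ty":0,"tz":0,"wx":0.05,"wy":0,"wz":0,"jaw":-1}])

```text
time: 76.3
tool_pos: [519.4, -277.1, 109.1]
tcp_rot: [0.175, 1.57, 0.928]
contact_force: [-1.2, 1.8, 1.4]
grip_width: 11.8
```

```bash
python3 -c "
from h import *
tw()"
```

```text
t76.3 p [ 519.4 -277.1  109.1] jaw 43.1 down [ 0.  0. -1.] F [-1.2  1.8  1.4] M [ 0.33 -0.16  0.02] w 11.8 j6 -1.37
tau [ -0.931 -51.332 -21.006  -0.374  -0.227  -0.63 ] Mz 0.016 j6 -1.3735
```

Call:
arm_command(plan=[{"tx":0,"ty":0,"tz":0,"wx":0.05,"wy":0,"wz":0,"jaw":-1},{"tx":0,"ty":0,"tz":0,"wx":0.05,"wy":0,"wz":0,"jaw":-1},{"tx":0,"ty":0,"tz":0,"wx":0.05,"wy":0,"wz":0,"jaw":-1},{"tx":0,"ty":0,"tz":0,"wx":0.05,"wy":0,"wz":0,"jaw":-1}])

```text
time: 76.7
tool_pos: [519.4, -277.1, 109.1]
tcp_rot: [0.429, 1.57, 0.981]
contact_force: [0.2, 2.2, 2.7]
grip_width: 11.8
```

```bash
python3 -c "
from h import *
tw()"
```

```text
t76.7 p [ 519.4 -277.1  109.1] jaw 31.7 down [ 0.  0. -1.] F [0.2 2.2 2.7] M [ 0.32 -0.17  0.03] w 11.8 j6 -1.17
tau [ -0.992 -51.344 -20.989  -0.39   -0.211  -0.631] Mz 0.033 j6 -1.1735
```

Call:
arm_command(plan=[{"tx":0,"ty":0,"tz":0,"wx":0.05,"wy":0,"wz":0,"jaw":-1},{"tx":0,"ty":0,"tz":0,"wx":0.05,"wy":0,"wz":0,"jaw":-1},{"tx":0,"ty":0,"tz":0,"wx":0.05,"wy":0,"wz":0,"jaw":-1},{"tx":0,"ty":0,"tz":0,"wx":0.05,"wy":0,"wz":0,"jaw":-1}])

```text
time: 77.1
tool_pos: [519.5, -277.1, 109.1]
tcp_rot: [0.302, 1.57, 0.655]
contact_force: [0.1, 0.7, 1.0]
grip_width: 11.6
```

```bash
python3 -c "
from h import *
tw()"
```

```text
t77.1 p [ 519.5 -277.1  109.1] jaw 20.2 down [ 0.  0. -1.] F [0.1 0.7 1. ] M [ 0.29 -0.11  0.11] w 11.6 j6 -0.97
tau [ -1.155 -51.371 -20.965  -0.35   -0.19   -0.522] Mz 0.114 j6 -0.9737
```

Call:
arm_command(plan=[{"tx":0,"ty":0,"tz":0,"wx":0.05,"wy":0,"wz":0,"jaw":-1},{"tx":0,"ty":0,"tz":0,"wx":0.05,"wy":0,"wz":0,"jaw":-1}])

```text
time: 77.3
tool_pos: [519.5, -277.1, 109.1]
tcp_rot: [0.423, 1.57, 0.676]
contact_force: [1.9, 2.3, 2.0]
grip_width: 11.6
```

```bash
python3 -c "
from h import *
tw()"
```

```text
t77.3 p [ 519.5 -277.1  109.1] jaw 14.5 down [ 0.  0. -1.] F [1.9 2.3 2. ] M [ 0.38 -0.03  0.12] w 11.6 j6 -0.87
tau [ -1.183 -51.384 -20.954  -0.353  -0.18   -0.516] Mz 0.119 j6 -0.8737
```

Call:
arm_command(plan=[{"tx":0,"ty":0,"tz":0,"wx":0.05,"wy":0,"wz":0,"jaw":-1},{"tx":0,"ty":0,"tz":0,"wx":0.05,"wy":0,"wz":0,"jaw":-1}])

```text
time: 77.5
tool_pos: [519.5, -277.1, 109.1]
tcp_rot: [0.424, 1.57, 0.577]
contact_force: [0.0, 1.2, 2.1]
grip_width: 12.0
```

```bash
python3 -c "
from h import *
tw()"
```

```text
t77.5 p [ 519.5 -277.1  109.1] jaw 8.8 down [ 0.  0. -1.] F [0.  1.2 2.1] M [ 0.32 -0.14  0.1 ] w 12.0 j6 -0.77
tau [ -1.213 -51.402 -20.943  -0.355  -0.17   -0.51 ] Mz 0.102 j6 -0.7737
```

Call:
arm_command(plan=[{"tx":0,"ty":0,"tz":0,"wx":0.05,"wy":0,"wz":0,"jaw":-1},{"tx":0,"ty":0,"tz":0,"wx":0.05,"wy":0,"wz":0,"jaw":-1},{"tx":0,"ty":0,"tz":0,"wx":0.05,"wy":0,"wz":0,"jaw":-1},{"tx":0,"ty":0,"tz":0,"wx":0.05,"wy":0,"wz":0,"jaw":-1}])

```text
time: 77.9
tool_pos: [519.5, -277.1, 109.1]
tcp_rot: [0.564, 1.57, 0.517]
contact_force: [0.4, 2.1, 1.5]
grip_width: 11.8
```

```bash
python3 -c "
from h import *
tw()"
```

```text
t77.9 p [ 519.5 -277.1  109.1] jaw -2.7 down [ 0.  0. -1.] F [0.4 2.1 1.5] M [ 0.3  -0.21  0.15] w 11.8 j6 -0.57
tau [ -1.257 -51.437 -20.921  -0.356  -0.15   -0.498] Mz 0.151 j6 -0.5737
```

Call:
arm_command(plan=[{"tx":0,"ty":0,"tz":0,"wx":0,"wy":0,"wz":0,"jaw":-1},{"tx":0,"ty":0,"tz":0,"wx":0,"wy":0,"wz":0,"jaw":-0.25},{"tx":0,"ty":0,"tz":0,"wx":0,"wy":0,"wz":0,"jaw":-0.25},{"tx":0,"ty":0,"tz":0,"wx":0,"wy":0,"wz":0,"jaw":-0.25},{"tx":-1,"ty":0,"tz":0,"wx":0,"wy":0,"wz":0,"jaw":-0.25},{"tx":-2,"ty":0,"tz":0,"wx":0,"wy":0,"wz":0,"jaw":-0.25},{"tx":-3,"ty":0,"tz":0,"wx":0,"wy":0,"wz":0,"jaw":-0.25},{"tx":-3,"ty":0,"tz":0,"wx":0,"wy":0,"wz":0,"jaw":-0.25},{"tx":-3,"ty":2,"tz":0,"wx":0,"wy":0,"wz":0,"jaw":-0.25},{"tx":0,"ty":3,"tz":0,"wx":0,"wy":0,"wz":0,"jaw":-0.25},{"tx":0,"ty":3,"tz":0,"wx":0,"wy":0,"wz":0,"jaw":-0.25},{"tx":0,"ty":3,"tz":0,"wx":0,"wy":0,"wz":0,"jaw":-0.25},{"tx":0,"ty":3,"tz":0,"wx":0,"wy":0,"wz":0,"jaw":-0.25},{"tx":0,"ty":3,"tz":0,"wx":0,"wy":0,"wz":0,"jaw":-0.25},{"tx":0,"ty":3,"tz":0,"wx":0,"wy":0,"wz":0,"jaw":-0.25},{"tx":0,"ty":3,"tz":0,"wx":0,"wy":0,"wz":0,"jaw":-0.25},{"tx":0,"ty":2,"tz":0,"wx":0,"wy":0,"wz":0,"jaw":-0.25},{"tx":0,"ty":0,"tz":0,"wx":0,"wy":0,"wz":0,"jaw":-0.25},{"tx":0,"ty":0,"tz":0,"wx":0,"wy":0,"wz":0,"jaw":-0.25}])

```text
time: 79.8
tool_pos: [530.7, -27.7, 229.6]
tcp_rot: [-0.693, 1.57, -0.737]
contact_force: [-0.2, -0.0, 0.2]
grip_width: 34.4
```

```bash
python3 -c "
from h import *
st()
snap('side','k1',(240,240,400,360),5)
a=snap('top','k2',(330,180,470,300),5)
cv2.imwrite('pics/k3.png',cv2.imread('pics/k1_raw.png'))"
```

```text
t79.8 p [530.7 -27.7 229.6] jaw -2.5 down [ 0.001 -0.001 -1.   ] F [-0.2 -0.   0.2] M [-0.   -0.07 -0.03] w 34.4 j6 -0.15
```

View pics/k1.png

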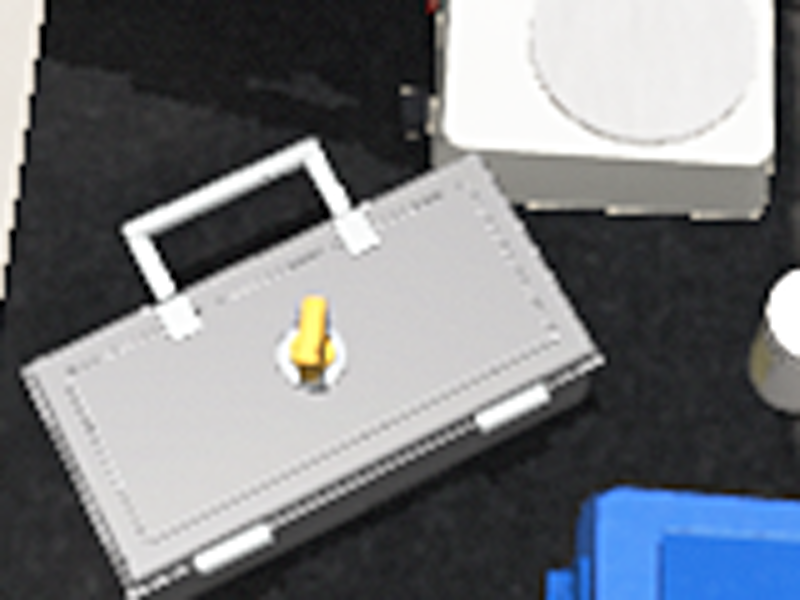

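View pics/k2.png

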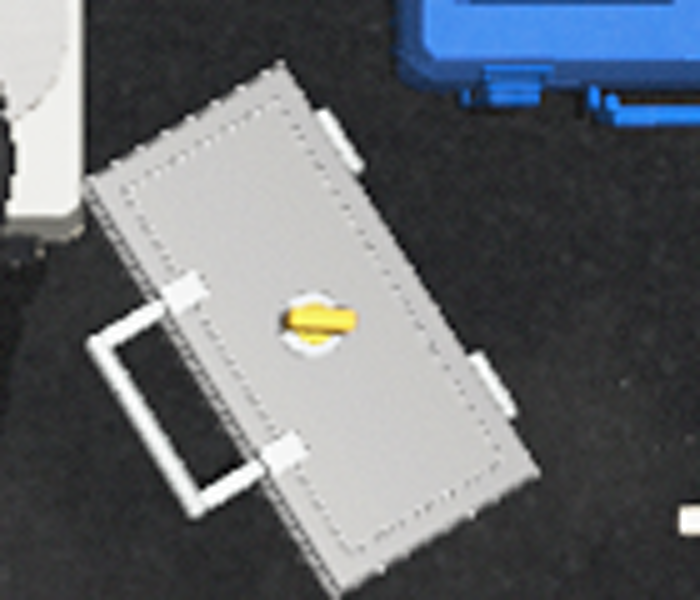

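View pics/k2_raw.png

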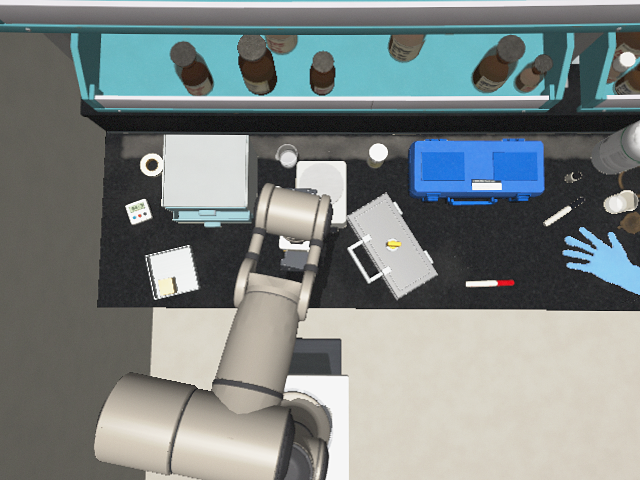

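```bash
python3 -c "
from plant import bot
print(bot.close_job())"
```

```text
the job is handed in; nothing more can be done
None
```

The whole job was done in the order asked and handed in at about 80 s, with the hand clear of everything.

- **Cartons:** The spent carton is in the steel tray. It was knocked into a corner of the tray after I placed it, but stayed inside. The fresh carton stands in the small bay, last seen there just before the lid came down.
- **Vials:** All four were placed in the large bay. I saw three standing in the last views and the fourth just after I placed it; the lid bar hid it after that.
- **Lid:** It is shut. A light push on the bar met a hard stop at 13.5 N, at the height the bar should have when shut, and the lid edges look the same in the final pictures. While I lowered the lid, a sideways force along the bar built up to about 10 N. I put this down to a small error in my estimate of the box's angle, and it vanished on release.
- **Plug:** I turned it clockwise about 1.6 rad.
  - Resistance stepped up after 1.0 to 1.2 rad, then rose at the stated 0.06 N m per rad.
  - That puts it about 0.4 to 0.7 rad past snug. The turn angle points to 0.4–0.6 and the torque to about 0.7, so the two differ slightly, but both are inside the 0.12–1.3 limit.
  - I didn't check the collar's alignment separately.
- **Left alone:** I never handled the timer, amber bottle or marker. The timer and marker show no change in the final picture; the arm hid the amber bottle there, and it was last seen in place before the plug was turned.

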